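# Weigh-filling rivets through a spring-closed hopper gate

## Robot

A 6-joint arm with a two-finger parallel gripper is mounted at the origin on the work surface. World frame = base frame: x ahead of the robot, y to its left, z up, the work surface at z = 0. Lengths are in m, angles in rad, forces in N, time in s.
With the tool pointing down it reaches from about 0.375 to 0.975 m from the base axis. Payload 3.8 kg.
Tool frame: the origin (TCP) lies midway between the tips of the shut fingers; the grasp point (between the pads) lies 19 mm behind it; x points along the fingers, y is the direction in which the jaws open and shut, and the axes are right-handed (so a half turn about x gives the same grasp; the last joint's range is limited). The gripper opens to 88 mm and grips with 3 to 60 N. Pads are 18 mm wide; open, the fingers measure 123 mm over their backs; the gripper's body (75 mm by 187 mm) begins 45 mm behind the grasp point.
Start: joints at [1.216, 0.264, 1.604, -0, 1.274, -0.037], TCP at [0.211, 0.641, 0.239] pointing down, gripper open.
Joint ranges: [-2.63, 2.63], [-0.94, 2.18], [0.31, 2.57], [-1.31, 4.45], [0, 2.66], [-2.55, 2.55]. Speed limits (rad/s): [2.57, 2.57, 3.14, 3.14, 3.14, 3.14].

## Interface

Orientations are given as a rotation vector (axis times angle).
In Python, from bench import arm gives the robot as it stands. The module is installed in compiled form; this text tells all that it offers.
- The arm moves only by the tool move_arm, never from a script. Its argument "commands" is a list of rows, each an object of numbers: "tx", "ty", "tz": the shift along the tool's x, y, z in m; "ax", "ay", "az": the turn, a rotation vector about the tool's x, y, z in degrees. In form: [{"tx": .., "ty": .., "tz": .., "ax": .., "ay": .., "az": ..}, ...]. A call has 1 to 20 rows; each row shifts and turns the commanded pose from where the row before left it, along the tool's axes as they then stand; what a row does not reach is not made up. A row lasts 1/10 s, in which the tool goes at most 50 mm and 8.59 degrees, less where a joint would pass 70% of its speed; a pose out of reach is approached as far as the arm can. A call with a gripper value outside its range is refused whole. "grip" is the opening, from 0 (shut) to 1 (fully open), set as the call begins (left out, the last holds). The fingers move at their own pace and stop on an object; "squeeze" is the grip in N (left out, the last holds). Time passes only in rows, so rows that do not move let the fingers close. It gives the time, the measured TCP pose, the force and the opening at its end, in the units of the state.
- arm.observe(): the state, without advancing time (a new reading comes with each control period).
- arm.snapshot(name): name is "scene" or "top"; returns a dict with "color" (384x512x3 uint8, red, green, blue), "depth" (384x512 float32, m along the optical axis (not along the pixel's ray), 0 where there is no reading), "intrinsics" (3x3 intrinsics, pixels), "k1" (the pictures are not rectified: a ray, as slopes to the right and down, at radius r is drawn at 1 + k1 r^2 times it, then the intrinsics apply), "R" (3x3) and "t" (3): a world point X has camera coordinates R X + t. Camera axes: x right, y down, z forward; pixel columns grow to the right and rows downward; lengths in m; the calibration is good to about 2 mm. A picture is of the moment at which its call begins.
- arm.job_done(): hands the job in, once; it reports no verdict.
The state is a dict: "time": time; "joints": joint angles; "joint_velocities": joint speeds; "joint_efforts": joint torques, N m; "tool_pos": TCP position; "tcp_rot": TCP orientation; "wrist_force": force on the tool from outside, world axes, zero at the start; "moment": the same for the moment, N m; "finger_gap": finger opening in m.
Only numpy, scipy, OpenCV 4.12 (cv2) and the standard library are available. Lean on these libraries where they do the work, as an engineer would, in place of code of your own. Each camera call takes 0.05 s, during which the arm holds its last target.

## Task

Tip all the copper rivets from the hand tray into the funnel while its gate is shut, and stand the empty tray upright back on the bench, clear of the funnel's stand. Then pull the spring-closed slide gate out by its knob until its pointer lines up with the brass index on the guide rail, so that the rivets drop into the copper dish on the scale. The gate shuts by itself if let go: keep holding it still at the index, with all five rivets in the dish, and finish while holding it; do not shift the index or knock the other things on the bench about.

Things in the scene. Friction and masses are not known exactly. Their poses are not given: they have to be found in the camera images.
- hopper: fixed filling station: a round copper funnel on four dark steel legs (16 mm square, centred 100 mm out in x and y), over a flat grey scale with a copper dish. Origin on the bench under the funnel's axis, z up. The gate pulls out along its -y, between two guide rails (outer faces at x = -51 and 51 mm, tops 80 mm high) that end at y = -295; a spring tube lies at x = -62, y -80 to 35
- hopper_mouth (a point): centre of the funnel's open mouth, level with its rim, 192 mm above the bench; the mouth is 180 mm across inside, and a cone leads down to a throat of 60 mm bore whose lower end is 82 mm above the bench
- dish (a point): centre of the copper dish's inner floor, 29 mm above the bench, right under the throat; the dish's rim is 156 mm across, 59 mm high
- gate: steel slide gate: a plate 78 mm wide that shuts the throat. Slides straight out along the hopper's -y (85 mm travel); a spring always pulls it shut, 5 N when shut, about 12 N at the index. Origin on its knob's upright axis, 73 mm above the bench, at (0, -190) mm in the hopper's frame when shut; axes as the hopper's. Its pointer is a dark tab from the knob's foot to +x, at the knob's y
- knob (a point): middle of the gate's upright wooden knob, a plain cylinder 24 mm across and 38 mm tall, on a thin stem; this point is 120 mm above the bench, the knob's top 139 mm. When shut, the funnel's rim is 95 mm from the knob's axis
- index: brass index clamp, 24 x 14 mm, on the guide rail on the +x side, its thumbscrew's top 99 mm high. Origin at its pointer's tip, 48 mm to +x of the gate's middle line; axes as the hopper's. The gate is at the index when both origins have the same y in the hopper's frame; this is 52 to 74 mm out from shut and differs each time. It stays put unless pushed
- tray: sheet-metal tipping tray, 104 mm wide (y), x from -85 to 75 mm, walls 40 mm high, 0.24 to 0.39 kg. Origin: centre of the underside. The -x end is a pouring lip sloping up from the floor at x = -40 to 25 mm high at x = -85. A wooden grip bar (16 mm wide in y, 24 mm tall, x -53 to 75, mid-height 84 mm) runs lengthwise above it, balanced near x = 5. Tipped 60 to 70 degrees it empties
- rivet0: one of five alike heavy copper rivets: flat head 22 mm across and 8 mm thick, shank 12 mm across, 28 mm long over all, 40 g; starts lying loose in the tray. Origin on its axis near the middle (13 mm from the head's face, z axis towards the shank's end)
- rivet1: one of five alike heavy copper rivets: flat head 22 mm across and 8 mm thick, shank 12 mm across, 28 mm long over all, 40 g; starts lying loose in the tray. Origin on its axis near the middle (13 mm from the head's face, z axis towards the shank's end)
- rivet2: one of five alike heavy copper rivets: flat head 22 mm across and 8 mm thick, shank 12 mm across, 28 mm long over all, 40 g; starts lying loose in the tray. Origin on its axis near the middle (13 mm from the head's face, z axis towards the shank's end)
- rivet3: one of five alike heavy copper rivets: flat head 22 mm across and 8 mm thick, shank 12 mm across, 28 mm long over all, 40 g; starts lying loose in the tray. Origin on its axis near the middle (13 mm from the head's face, z axis towards the shank's end)
- rivet4: one of five alike heavy copper rivets: flat head 22 mm across and 8 mm thick, shank 12 mm across, 28 mm long over all, 40 g; starts lying loose in the tray. Origin on its axis near the middle (13 mm from the head's face, z axis towards the shank's end)
- hammer: bystander, a hammer lying on the bench (origin: middle of its underside)
- mallet: bystander, a wooden mallet lying on the bench, head 60 mm across
- dolly: bystander, a steel riveting dolly 36 mm across and 75 mm tall, standing; origin under its centre
- bowl: bystander, a copper bowl 150 mm across, 55 mm high; origin under its centre
- flux: bystander, a glass jar 64 mm across and 85 mm tall; origin under its centre
- cover: bystander, a copper pot lid 132 mm across, 38 mm high with its knob; origin under its centre
There are look-alikes about, which are no part of the job. Of the things like the tray, leave any that is green; of the rest the larger one is meant.

How it is judged:
By the outcome, as a careful person would: the job done as asked, in the order asked, and still so for the second after the job is handed in, while the arm keeps its last pose, push and grip.
It also fails if it takes over 72 s, if anything falls off the work surface, if the arm or the gripper's body presses on something with over 40 N, if the wrist force passes 120 N, or if a joint passes its speed limit or range.

## Working session

There is one attempt and no reset: what is moved stays moved. The work goes in short steps, Python scripts to look and compute and a tool call to move; the robot and the scene stay as the last step left them, time stands still between calls to the robot, and variables do not carry over. Pictures are saved under pics/ and viewed, and the job is handed in when it is done.

Besides the shell and the picture viewer there is one more tool, called after "Call:" in YAML: its name, and indented under it one key for each argument. move_arm: Moves the arm, as the interface text tells. Its arguments: {"type":"object","properties":{"commands":{"type":"array"},"grip":{"type":"number"},"squeeze":{"type":"number"}},"required":["commands"]}

```bash
mkdir -p pics; cat > h.py <<'E'
import numpy as np, cv2
from bench import arm
def snap(n,tag):
    s=arm.snapshot(n); np.savez(f'{tag}.npz',**s)
    cv2.imwrite(f'pics/{tag}.png',cv2.resize(s['color'][:,:,::-1],(800,600),interpolation=cv2.INTER_CUBIC)); return s
def load(tag):
    d=np.load(f'{tag}.npz',allow_pickle=True); return {k:d[k] for k in d.files}
def dist(s): return np.array([float(s['k1']),0,0,0,0])
def ray(s,px):  # px Nx2 (col,row) native
    px=np.atleast_2d(np.asarray(px,float))
    n=cv2.undistortPoints(px[:,None,:],s['intrinsics'],dist(s))[:,0]
    d=np.c_[n,np.ones(len(n))]@s['R']; o=-s['R'].T@s['t']; return o,d
def onz(s,px,z):
    o,d=ray(s,px); return o+d*((z-o[2])/d[:,2])[:,None]
def pts(s):
    h,w=s['depth'].shape; v,u=np.mgrid[:h,:w]
    o,d=ray(s,np.c_[u.ravel(),v.ravel()]); return (o+d*s['depth'].reshape(-1,1)).reshape(h,w,3)
def proj(s,X):
    r,_=cv2.Rodrigues(s['R']); return cv2.projectPoints(np.atleast_2d(np.asarray(X,float)),r,s['t'].astype(float),s['intrinsics'],dist(s))[0][:,0]
E
python3 - <<'E'
from h import *
print(arm.observe())
for n in('scene','top'):
    s=snap(n,n+'0'); print(n,s['intrinsics'],s['k1'],-s['R'].T@s['t'],s['R'])
E
```

```text
{'time': 0.0, 'joints': array([ 1.21609901e+00,  2.64690261e-01,  1.60536898e+00, -1.63115152e-05,
        1.27368051e+00, -3.69080313e-02]), 'joint_velocities': array([ 1.38465107e-03,  1.03933379e-03,  6.56761902e-05, -1.13369498e-03,
        2.91921926e-05,  4.41466041e-04]), 'joint_efforts': array([-2.56268559e-04, -5.02104092e+01, -3.56880033e+01,  7.29038799e-02,
        2.92226323e-02, -1.78091527e-04]), 'tool_pos': array([0.21068256, 0.64053677, 0.23743308]), 'tcp_rot': array([ 0.24774887,  1.55677257, -0.25107348]), 'wrist_force': array([-0.43292306,  0.02238782, -2.11787125]), 'moment': array([ 0.04000693, -0.01296704, -0.05871777]), 'finger_gap': 0.08855219515587558}
scene [[364.71758915   0.         256.9530471 ]
 [  0.         364.71758915 197.9065721 ]
 [  0.           0.           1.        ]] -0.004576022253854302 [ 1.30127618 -0.52849628  0.74910033] [[ 0.55930768  0.82895911  0.00130652]
 [ 0.45409877 -0.30506601 -0.8370956 ]
 [-0.69351945  0.46878728 -0.54705507]]
top [[418.10639995   0.         250.25001171]
 [  0.         418.10639995 192.89423067]
 [  0.           0.           1.        ]] 0.03214671630536202 [0.34019122 0.01000442 1.4499701 ] [[ 0.00123266 -0.99977838  0.02101614]
 [-0.99058754 -0.00409739 -0.13681935]
 [ 0.13687514 -0.02064968 -0.99037305]]
```

View pics/scene0.png

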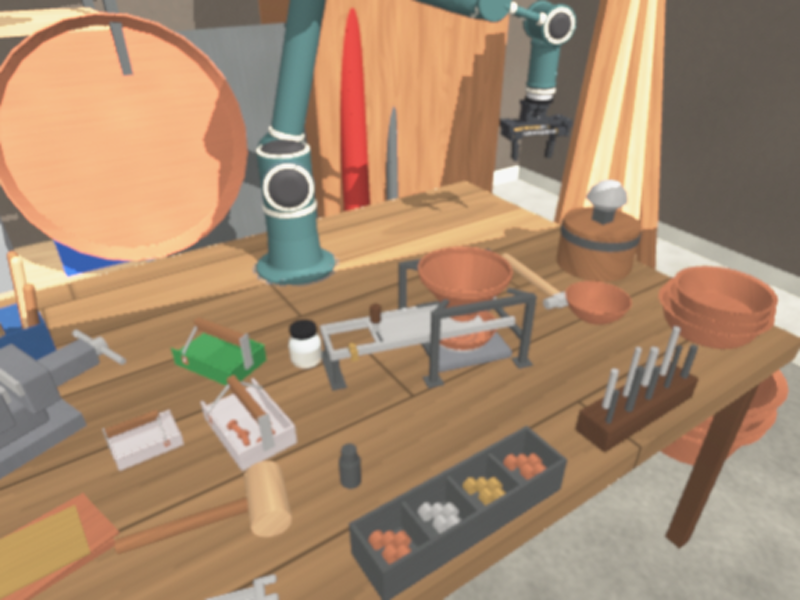

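View pics/top0.png

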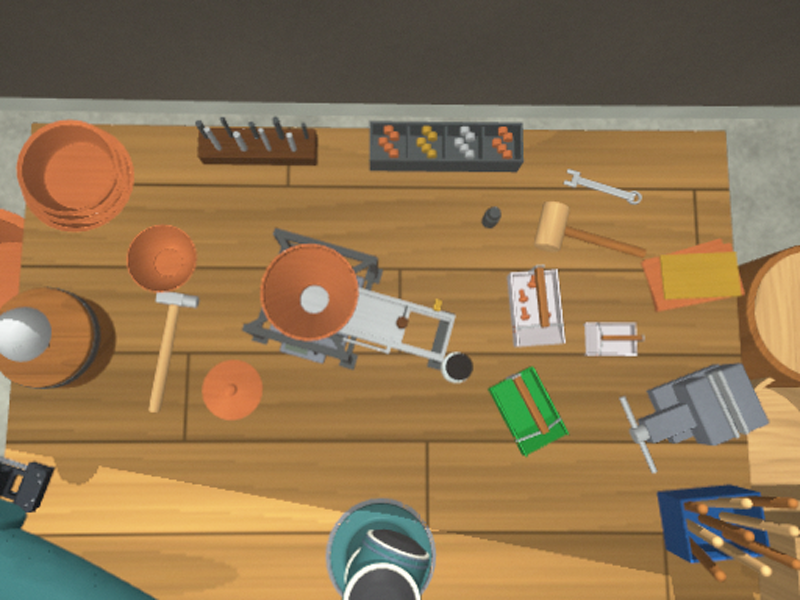

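```bash
python3 - <<'E'
from h import *
s=load('top0'); c=s['color'][:,:,::-1]
def crop(n,c,x0,y0,x1,y1,k): cv2.imwrite(f'pics/{n}.png',cv2.resize(c[y0:y1,x0:x1],None,fx=k,fy=k,interpolation=cv2.INTER_CUBIC))
crop('t_hop',c,155,140,305,245,5)
crop('t_tray',c,315,160,385,230,8)
s2=load('scene0'); c2=s2['color'][:,:,::-1]
crop('s_hop',c2,195,150,350,255,5)
crop('s_tray',c2,120,235,200,305,8)
E
```

```text
(no output)
```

View pics/t_hop.png

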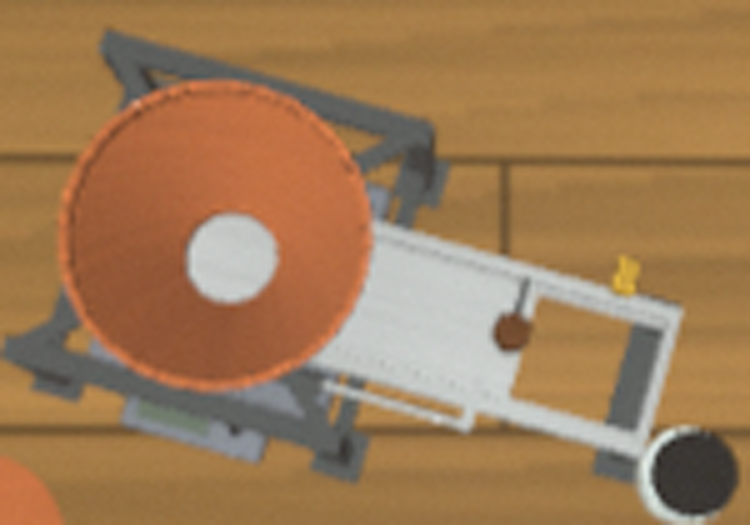

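View pics/t_tray.png

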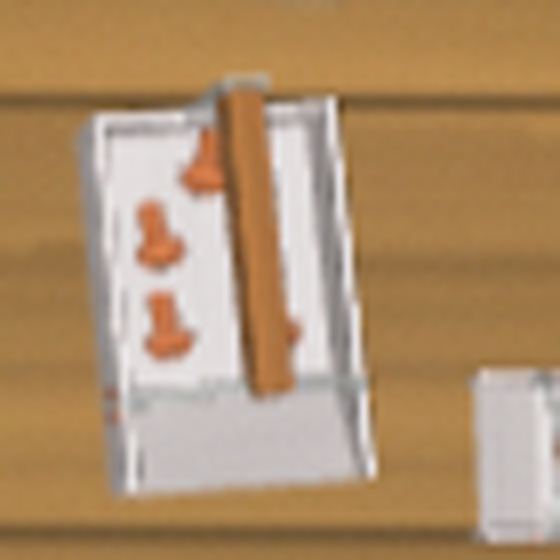

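View pics/s_hop.png

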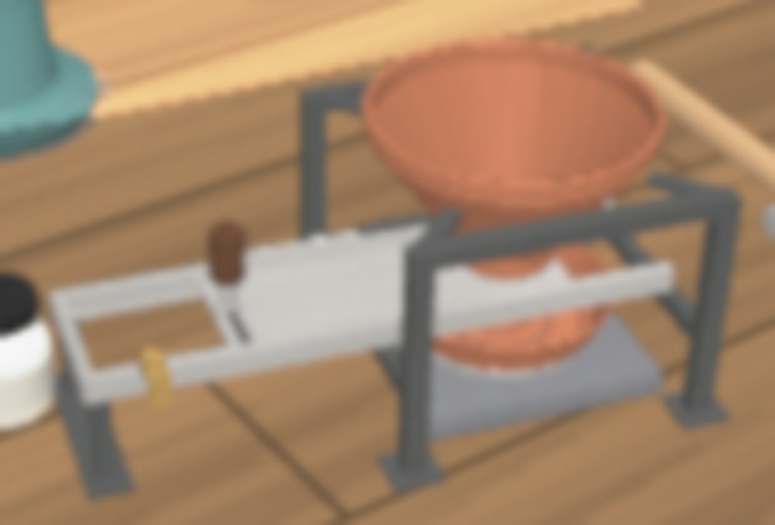

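View pics/s_tray.png

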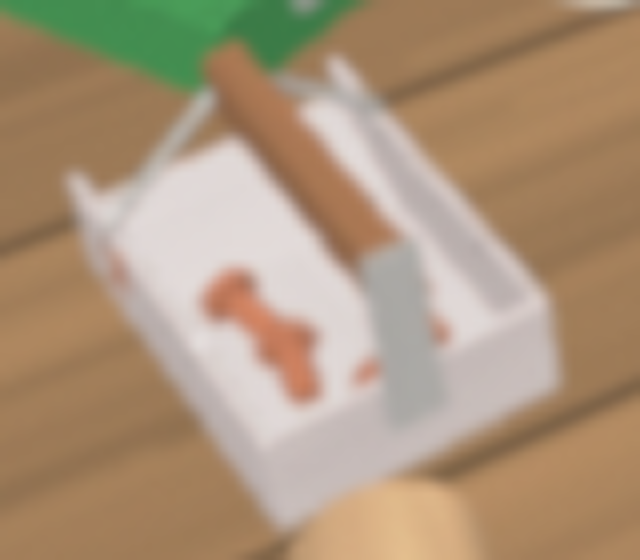

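```bash
cat >> h.py <<'E'
def cp(pts,x0,y0,k): return (np.atleast_2d(np.array(pts,float))+.5)/k-.5+np.array([x0,y0])
E
python3 - <<'E'
from h import *
np.set_printoptions(precision=4,suppress=True)
s=load('top0'); c=s['color']; P=pts(s)
# bar
b=onz(s,cp([[243,92],[272,390]],315,160,8),.096); print('bar far,near',b)
hsv=cv2.cvtColor(c,cv2.COLOR_RGB2HSV)
# bar by depth
m=np.zeros(c.shape[:2],bool); m[165:215,335:360]=1
m&=(P[...,2]>.085)&(P[...,2]<.115)
Q=P[m]; print(len(Q),Q.mean(0),Q[:,2].max()); 
u,w,vt=np.linalg.svd(Q[:,:2]-Q[:,:2].mean(0)); d=vt[0]*np.sign(vt[0][0]); t=(Q[:,:2]-Q[:,:2].mean(0))@d
print('bar axis',d,t.min(),t.max(),'centre',Q[:,:2].mean(0)+d*(t.min()+t.max())/2)
# tray top rim corners at z=.04 : far-left, far-right ; lip corners z .025
print('rim far',onz(s,cp([[97,118],[332,100]],315,160,8),.04)); print('lip',onz(s,cp([[128,490],[374,478]],315,160,8),.025))
# funnel rim: depth points near z .192
m=(P[...,2]>.182)&(P[...,2]<.202); m[:, :160]=0; m[:,240:]=0; m[:150]=0;m[225:]=0
ys,xs=np.nonzero(m); print('rimpts',len(xs))
ct,_=cv2.findContours(m.astype('uint8'),0,1); ct=max(ct,key=len); 
A=onz(s,np.c_[xs,ys],.192); M=np.c_[2*A[:,:2],np.ones(len(A))]; q=np.linalg.lstsq(M,(A[:,:2]**2).sum(1),rcond=None)[0]; print('rim c',q[:2],np.sqrt(q[2]+q[0]**2+q[1]**2))
(x,y),(a,bb),an=cv2.fitEllipse(ct); print(x,y,a,bb, onz(s,[x,y],.192))
print('rim by eye',onz(s,cp([216,236],155,140,5),.192))
print('knob top eye',onz(s,cp([512,332],155,140,5),.139))
# copper knob depth
m=(P[...,2]>.125)&(P[...,2]<.15); m[:, :245]=0; m[:,270:]=0; m[:195]=0;m[215:]=0
print('knob depth',P[m].mean(0),len(P[m]))
# rails z .08: outer edges
print('rail +x edge', onz(s,cp([[385,220],[680,308]],155,140,5),.08)); print('end corners',onz(s,cp([[680,308],[643,455]],155,140,5),.08))
print('ptr tip',onz(s,cp([527,280],155,140,5),.075)); print('index',onz(s,cp([[627,272],[612,293],[635,293],[630,257]],155,140,5),.085))
E
```

```text
bar far,near [[ 0.6014 -0.331   0.096 ]
 [ 0.4778 -0.3392  0.096 ]]
218 [ 0.5428 -0.3355  0.0945] 0.10270992213116115
bar axis [0.9976 0.0693] -0.06459201237059979 0.06575650642620082 centre [ 0.5434 -0.3355]
rim far [[ 0.6006 -0.282   0.04  ]
 [ 0.6089 -0.3834  0.04  ]]
lip [[ 0.4419 -0.2945  0.025 ]
 [ 0.4474 -0.4     0.025 ]]
rimpts 382
rim c [0.5343 0.1424] 0.09204065874161389
197.82826232910156 186.27906799316406 61.01617431640625 62.01001739501953 [[0.5337 0.1429 0.192 ]]
rim by eye [[0.5321 0.143  0.192 ]]
knob top eye [[ 0.4797 -0.0387  0.139 ]]
knob depth [ 0.4816 -0.0389  0.1381] 45
rail +x edge [[ 0.5604  0.0433  0.08  ]
 [ 0.5024 -0.152   0.08  ]]
end corners [[ 0.5024 -0.152   0.08  ]
 [ 0.4054 -0.1265  0.08  ]]
ptr tip [[ 0.5213 -0.051   0.075 ]]
index [[ 0.5256 -0.1166  0.085 ]
 [ 0.5116 -0.1066  0.085 ]
 [ 0.5116 -0.1218  0.085 ]
 [ 0.5356 -0.1187  0.085 ]]
```

```bash
cat >> h.py <<'E'
from scipy.spatial.transform import Rotation as Ro
def Rdown(ang): # tool x down, tool y at angle ang (deg) in world xy
    a=np.radians(ang); y=np.array([np.cos(a),np.sin(a),0]); x=np.array([0,0,-1.]); return np.c_[x,y,np.cross(x,y)]
def delta(p,R,p0=None,R0=None):
    o=arm.observe()
    if p0 is None:p0=o['tool_pos']
    if R0 is None:R0=Ro.from_rotvec(o['tcp_rot']).as_matrix()
    t=R0.T@(np.array(p)-p0); w=Ro.from_matrix(R0.T@R).as_rotvec(degrees=True)
    print('shift(in current tool axes)',t.round(4),'turn deg',w.round(2)); return t,w
def log():
    import json
    o=arm.observe(); open('log.jsonl','a').write(json.dumps({k:np.array(v).tolist() for k,v in o.items()})+'\n'); return o
E
python3 - <<'E'
from h import *
np.set_printoptions(precision=4,suppress=True)
o=log(); print(Ro.from_rotvec(o['tcp_rot']).as_matrix())
C=np.array([.5343,.1425])
for a in (94.5,-85.5): delta([.536,-.3355,.2],Rdown(a))
E
```

```text
[[-0.0007  0.3124  0.9499]
 [-0.0019  0.9499 -0.3124]
 [-1.     -0.002  -0.    ]]
shift(in current tool axes) [ 0.0392 -0.8255  0.614 ] turn deg [-22.7   -0.03   0.11]
shift(in current tool axes) [ 0.0392 -0.8255  0.614 ] turn deg [157.3    0.16   0.04]
```

Call:
move_arm:
  commands:
    - {"tx": -0.05}
    - {"tx": -0.05}
    - {"tx": -0.05}
  grip: 1

```text
invalid input at $.commands[0]: expected keys tx, ty, tz, ax, ay, az
```

Call:
move_arm:
  commands:
    - {"tx": -0.05,"ty": 0,"tz": 0,"ax": 0,"ay": 0,"az": 0}
    - {"tx": -0.05,"ty": 0,"tz": 0,"ax": 0,"ay": 0,"az": 0}
    - {"tx": -0.05,"ty": 0,"tz": 0,"ax": 0,"ay": 0,"az": 0}
    - {"tx": 0,"ty": 0,"tz": 0,"ax": 0,"ay": 0,"az": 0}
  grip: 1

```text
time: 0.5
tool_pos: [0.2119, 0.6438, 0.3988]
tcp_rot: [0.261, 1.553, -0.238]
wrist_force: [0.9, 0.1, 1.4]
finger_gap: 0.0882
```

```bash
python3 -c "
from h import *
print(log())"
```

```text
{'time': 0.5, 'joints': array([ 1.21609836e+00,  2.08954703e-01,  1.38346340e+00,  6.97943587e-05,
        1.53425627e+00, -3.68893888e-02]), 'joint_velocities': array([-0.00162493,  0.03146935,  0.10414626, -0.00194469, -0.05787138,
        0.00048027]), 'joint_efforts': array([-1.04056851e-01, -4.39967108e+01, -3.43638825e+01,  6.14117668e-02,
        4.94773071e-01, -4.03757542e-03]), 'tool_pos': array([0.21186633, 0.64381537, 0.39878601]), 'tcp_rot': array([ 0.26085475,  1.55349838, -0.23777708]), 'wrist_force': array([0.88869903, 0.14139546, 1.38416689]), 'moment': array([-0.00268235, -0.01961898,  0.02256462]), 'finger_gap': 0.08819933735709512}
```

Call:
move_arm:
  commands:
    - {"tx": 0,"ty": -0.0015,"tz": 0.046,"ax": 4,"ay": 0,"az": 0}
    - {"tx": 0,"ty": -0.0015,"tz": 0.046,"ax": 4,"ay": 0,"az": 0}
    - {"tx": 0,"ty": -0.0015,"tz": 0.046,"ax": 4,"ay": 0,"az": 0}
    - {"tx": 0,"ty": -0.0015,"tz": 0.046,"ax": 4,"ay": 0,"az": 0}
    - {"tx": 0,"ty": -0.0015,"tz": 0.046,"ax": 4,"ay": 0,"az": 0}
    - {"tx": 0,"ty": -0.0015,"tz": 0.046,"ax": 4,"ay": 0,"az": 0}
    - {"tx": 0,"ty": -0.0015,"tz": 0.046,"ax": 4,"ay": 0,"az": 0}
    - {"tx": 0,"ty": -0.0015,"tz": 0.046,"ax": 4,"ay": 0,"az": 0}
    - {"tx": 0,"ty": -0.0015,"tz": 0.046,"ax": 4,"ay": 0,"az": 0}
    - {"tx": 0,"ty": -0.0015,"tz": 0.046,"ax": 4,"ay": 0,"az": 0}
    - {"tx": 0,"ty": -0.0015,"tz": 0.046,"ax": 4,"ay": 0,"az": 0}
    - {"tx": 0,"ty": -0.0015,"tz": 0.046,"ax": 4,"ay": 0,"az": 0}
    - {"tx": 0,"ty": -0.0015,"tz": 0.046,"ax": 4,"ay": 0,"az": 0}
    - {"tx": 0,"ty": -0.0015,"tz": 0.046,"ax": 4,"ay": 0,"az": 0}
    - {"tx": 0,"ty": -0.0015,"tz": 0.046,"ax": 4,"ay": 0,"az": 0}
    - {"tx": 0,"ty": -0.0015,"tz": 0.046,"ax": 4,"ay": 0,"az": 0}
    - {"tx": 0,"ty": -0.0015,"tz": 0.046,"ax": 4,"ay": 0,"az": 0}
    - {"tx": 0,"ty": -0.0015,"tz": 0.046,"ax": 4,"ay": 0,"az": 0}
    - {"tx": 0,"ty": -0.0015,"tz": 0.046,"ax": 4,"ay": 0,"az": 0}
    - {"tx": 0,"ty": -0.0015,"tz": 0.046,"ax": 4,"ay": 0,"az": 0}

```text
time: 2.5
tool_pos: [0.6588, -0.0802, 0.3872]
tcp_rot: [1.315, 1.138, -1.317]
wrist_force: [0.9, 1.6, -0.1]
finger_gap: 0.0882
```

```bash
python3 - <<'E'
from h import *
print(log()); delta([.536,-.3355,.2],Rdown(-85.5))
E
```

```text
{'time': 2.5, 'joints': array([-1.58604100e-01,  1.92995554e-01,  1.42265508e+00, -1.27695207e-05,
        1.52757369e+00, -1.24360155e-02]), 'joint_velocities': array([-6.93679270e-01, -2.18660979e-02,  2.38591508e-02, -4.59719066e-04,
       -3.90135775e-03,  5.13064520e-03]), 'joint_efforts': array([ 3.63109656e+00, -4.88439059e+01, -3.71886134e+01,  7.86064239e-02,
        1.89950438e-01, -6.88831919e-03]), 'tool_pos': array([ 0.65882181, -0.08016482,  0.38723412]), 'tcp_rot': array([ 1.31539276,  1.1377966 , -1.31723763]), 'wrist_force': array([ 0.86282306,  1.5877186 , -0.10227661]), 'moment': array([-0.08128851,  0.04963863,  0.00146862]), 'finger_gap': 0.08815398942403174}
shift(in current tool axes) [ 0.1874 -0.084   0.2705] turn deg [7.713e+01 6.000e-02 8.000e-02]
```

Call:
move_arm:
  commands:
    - {"tx": 0,"ty": 0,"tz": 0,"ax": 8,"ay": 0,"az": 0}
    - {"tx": 0,"ty": 0,"tz": 0,"ax": 8,"ay": 0,"az": 0}
    - {"tx": 0,"ty": 0,"tz": 0,"ax": 8,"ay": 0,"az": 0}
    - {"tx": 0,"ty": 0,"tz": 0,"ax": 8,"ay": 0,"az": 0}
    - {"tx": 0,"ty": 0,"tz": 0,"ax": 8,"ay": 0,"az": 0}
    - {"tx": 0,"ty": 0,"tz": 0,"ax": 8,"ay": 0,"az": 0}
    - {"tx": 0,"ty": 0,"tz": 0,"ax": 8,"ay": 0,"az": 0}
    - {"tx": 0,"ty": 0,"tz": 0,"ax": 8,"ay": 0,"az": 0}
    - {"tx": 0,"ty": 0,"tz": 0,"ax": 8,"ay": 0,"az": 0}
    - {"tx": 0,"ty": 0,"tz": 0,"ax": 0,"ay": 0,"az": 0}
    - {"tx": 0,"ty": 0,"tz": 0,"ax": 0,"ay": 0,"az": 0}
    - {"tx": 0,"ty": 0,"tz": 0,"ax": 0,"ay": 0,"az": 0}

```text
time: 3.7
tool_pos: [0.6591, -0.0783, 0.3882]
tcp_rot: [2.13, 0.185, -2.132]
wrist_force: [-0.1, 0.4, 0.4]
finger_gap: 0.0877
```

```bash
python3 - <<'E'
from h import *
print(log()); delta([.536,-.3355,.2],Rdown(-85.5))
E
```

```text
{'time': 3.7, 'joints': array([-1.55729822e-01,  1.92292620e-01,  1.42176520e+00, -9.53220995e-06,
        1.52824568e+00,  1.24188575e+00]), 'joint_velocities': array([-0.00020977, -0.00091292, -0.00503825,  0.0017393 ,  0.00176529,
        0.0109181 ]), 'joint_efforts': array([-4.38379691e-03, -4.79748952e+01, -3.73757994e+01,  3.86922306e-02,
       -6.48456998e-02, -1.84106757e-02]), 'tool_pos': array([ 0.65905168, -0.07827008,  0.38820354]), 'tcp_rot': array([ 2.13022706,  0.18515682, -2.13170801]), 'wrist_force': array([-0.14536823,  0.43643671,  0.38341527]), 'moment': array([-0.0201954 ,  0.12230077, -0.03153077]), 'finger_gap': 0.08773765597077456}
shift(in current tool axes) [0.1883 0.2322 0.1654] turn deg [5.42 0.04 0.01]
```

Call:
move_arm:
  commands:
    - {"tx": 0.0265,"ty": 0.0332,"tz": 0.0236,"ax": 0,"ay": 0,"az": 0}
    - {"tx": 0.0265,"ty": 0.0332,"tz": 0.0236,"ax": 0,"ay": 0,"az": 0}
    - {"tx": 0.0265,"ty": 0.0332,"tz": 0.0236,"ax": 0,"ay": 0,"az": 0}
    - {"tx": 0.0265,"ty": 0.0332,"tz": 0.0236,"ax": 0,"ay": 0,"az": 0}
    - {"tx": 0.0265,"ty": 0.0332,"tz": 0.0236,"ax": 0,"ay": 0,"az": 0}
    - {"tx": 0.0265,"ty": 0.0332,"tz": 0.0236,"ax": 0,"ay": 0,"az": 0}
    - {"tx": 0.0265,"ty": 0.0332,"tz": 0.0236,"ax": 5.4,"ay": 0,"az": 0}
    - {"tx": 0,"ty": 0,"tz": 0,"ax": 0,"ay": 0,"az": 0}
    - {"tx": 0,"ty": 0,"tz": 0,"ax": 0,"ay": 0,"az": 0}
    - {"tx": 0,"ty": 0,"tz": 0,"ax": 0,"ay": 0,"az": 0}

```text
time: 4.7
tool_pos: [0.5369, -0.335, 0.2043]
tcp_rot: [2.183, 0.085, -2.179]
wrist_force: [0.5, -0.5, -0.3]
finger_gap: 0.0882
```

```bash
python3 - <<'E'
from h import *
o=log();print(o['joints'],o['tool_pos']); delta([.536,-.3355,.065],Rdown(-85.5))
s=snap('scene','scene1'); cv2.imwrite('pics/s1c.png',cv2.resize(s['color'][130:330,80:280,::-1],None,fx=3,fy=3))
E
```

```text
[-5.97549646e-01  2.07139451e-01  1.73782191e+00  6.41348259e-04
  1.19494980e+00  8.94729667e-01] [ 0.53692707 -0.33503865  0.20433496]
shift(in current tool axes) [0.1393 0.0003 0.0012] turn deg [-0.01 -0.1  -0.03]
```

View pics/s1c.png

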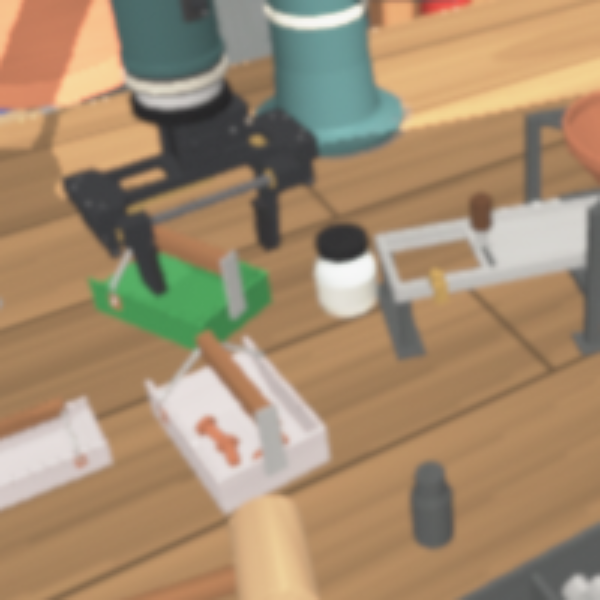

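Call:
move_arm:
  commands:
    - {"tx": 0.03,"ty": 0,"tz": 0.001,"ax": 0,"ay": 0,"az": 0}
    - {"tx": 0.03,"ty": 0,"tz": 0,"ax": 0,"ay": 0,"az": 0}
    - {"tx": 0.03,"ty": 0,"tz": 0,"ax": 0,"ay": 0,"az": 0}
    - {"tx": 0.025,"ty": 0,"tz": 0,"ax": 0,"ay": 0,"az": 0}
    - {"tx": 0.024,"ty": 0,"tz": 0,"ax": 0,"ay": 0,"az": 0}
    - {"tx": 0,"ty": 0,"tz": 0,"ax": 0,"ay": 0,"az": 0}
    - {"tx": 0,"ty": 0,"tz": 0,"ax": 0,"ay": 0,"az": 0}

```text
time: 5.45
tool_pos: [0.536, -0.3348, 0.0652]
tcp_rot: [2.182, 0.085, -2.18]
wrist_force: [-0.0, 0.2, 0.7]
finger_gap: 0.0878
```

Call:
move_arm:
  commands:
    - {"tx": 0,"ty": 0,"tz": 0,"ax": 0,"ay": 0,"az": 0}
    - {"tx": 0,"ty": 0,"tz": 0,"ax": 0,"ay": 0,"az": 0}
    - {"tx": 0,"ty": 0,"tz": 0,"ax": 0,"ay": 0,"az": 0}
    - {"tx": 0,"ty": 0,"tz": 0,"ax": 0,"ay": 0,"az": 0}
    - {"tx": 0,"ty": 0,"tz": 0,"ax": 0,"ay": 0,"az": 0}
    - {"tx": 0,"ty": 0,"tz": 0,"ax": 0,"ay": 0,"az": 0}
    - {"tx": 0,"ty": 0,"tz": 0,"ax": 0,"ay": 0,"az": 0}
    - {"tx": 0,"ty": 0,"tz": 0,"ax": 0,"ay": 0,"az": 0}
    - {"tx": 0,"ty": 0,"tz": 0,"ax": 0,"ay": 0,"az": 0}
    - {"tx": 0,"ty": 0,"tz": 0,"ax": 0,"ay": 0,"az": 0}
  grip: 0
  squeeze: 55

```text
time: 6.45
tool_pos: [0.535, -0.336, 0.0642]
tcp_rot: [2.182, 0.083, -2.182]
wrist_force: [-0.1, -2.2, -0.7]
finger_gap: 0.0154
```

```bash
python3 - <<'E'
from h import *
o=log();print(o)
s=snap('scene','scene2'); cv2.imwrite('pics/s2c.png',cv2.resize(s['color'][130:330,80:280,::-1],None,fx=3,fy=3))
E
```

```text
{'time': 6.45, 'joints': array([-5.99956271e-01,  3.40296072e-01,  1.85010582e+00, -6.61416867e-04,
        9.50398571e-01,  8.94620608e-01]), 'joint_velocities': array([-8.17572018e-05, -5.43567405e-04, -1.13147358e-03,  2.29475825e-03,
        6.10160245e-04,  1.34743256e-03]), 'joint_efforts': array([ 1.27769943e+00, -4.93172622e+01, -2.99089837e+01,  5.11337668e-01,
        4.15079948e-01, -3.07490083e-02]), 'tool_pos': array([ 0.53499916, -0.3360315 ,  0.0642259 ]), 'tcp_rot': array([ 2.18225453,  0.0826249 , -2.18156523]), 'wrist_force': array([-0.10525694, -2.24248539, -0.66917013]), 'moment': array([-0.37710571,  0.18153251,  0.00527061]), 'finger_gap': 0.015355550758382153}
```

View pics/s2c.png

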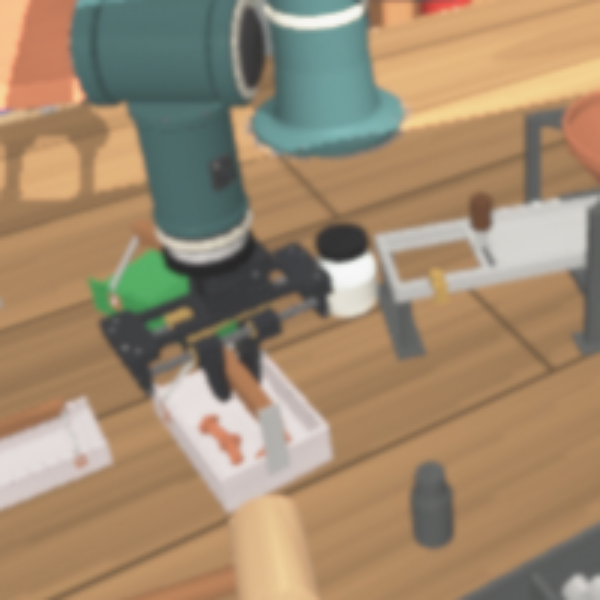

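Call:
move_arm:
  commands:
    - {"tx": -0.015,"ty": 0,"tz": 0,"ax": 0,"ay": 0,"az": 0}
    - {"tx": -0.03,"ty": 0,"tz": 0,"ax": 0,"ay": 0,"az": 0}
    - {"tx": -0.035,"ty": 0,"tz": 0,"ax": 0,"ay": 0,"az": 0}
    - {"tx": -0.035,"ty": 0,"tz": 0,"ax": 0,"ay": 0,"az": 0}
    - {"tx": -0.035,"ty": 0,"tz": 0,"ax": 0,"ay": 0,"az": 0}
    - {"tx": -0.035,"ty": 0,"tz": 0,"ax": 0,"ay": 0,"az": 0}
    - {"tx": -0.035,"ty": 0,"tz": 0,"ax": 0,"ay": 0,"az": 0}
    - {"tx": -0.035,"ty": 0,"tz": 0,"ax": 0,"ay": 0,"az": 0}
    - {"tx": -0.025,"ty": 0,"tz": 0,"ax": 0,"ay": 0,"az": 0}
    - {"tx": -0.01,"ty": 0,"tz": 0,"ax": 0,"ay": 0,"az": 0}
    - {"tx": 0,"ty": 0,"tz": 0,"ax": 0,"ay": 0,"az": 0}
    - {"tx": 0,"ty": 0,"tz": 0,"ax": 0,"ay": 0,"az": 0}

```text
time: 7.7
tool_pos: [0.5341, -0.3348, 0.3522]
tcp_rot: [2.18, 0.086, -2.186]
wrist_force: [0.1, 0.6, -6.1]
finger_gap: 0.0151
```

```bash
cat > kin.py <<'E'
from h import *
import json
from scipy.optimize import least_squares
Z=lambda a:Ro.from_euler('z',a).as_matrix(); Y=lambda a:Ro.from_euler('y',a).as_matrix()
def fk(q,p):
    a1,H,L1,e,L2,d=p
    A=Z(q[0]); B=A@Y(q[1]); C=B@Y(q[2]); D=C@Z(q[3])@Y(q[4])@Z(q[5]) # local z = along link
    pos=A@np.array([a1,0,H])+B@np.array([0,0,L1])+C@np.array([e,0,L2])+D@np.array([0,0,d])
    return pos,D
def logs(): return [json.loads(l) for l in open('log.jsonl')]
E
python3 - <<'E'
from kin import *
np.set_printoptions(precision=4,suppress=True)
o=log(); print(o['tool_pos'],o['wrist_force'],o['moment'],o['finger_gap'],o['joints'])
L=logs()
f=lambda p:np.concatenate([fk(l['joints'],p)[0]-l['tool_pos'] for l in L]+[np.array([p[0],p[3]])*1e-3])
r=least_squares(f,[0,.3,.45,0,.4,.2]); print(r.x,np.abs(r.fun).max())
for l in L[:1]+L[-1:]:
    D=fk(l['joints'],r.x)[1]; print(D.T@Ro.from_rotvec(l['tcp_rot']).as_matrix())
E
```

```text
[ 0.5341 -0.3348  0.3522] [ 0.0764  0.5968 -6.1125] [-0.0823  0.1927  0.014 ] 0.015054596369052145 [-0.5995  0.1347  1.5517  0.0002  1.4586  0.8946]
[0.0003 0.2871 0.5099 0.0007 0.5661 0.3742] 0.02457851098688084
[[-0. -1. -0.]
 [ 0.  0. -1.]
 [ 1. -0.  0.]]
[[ 0. -1.  0.]
 [-0.  0. -1.]
 [ 1.  0. -0.]]
```

```bash
python3 - <<'E'
from kin import *
np.set_printoptions(precision=4,suppress=True)
L=logs()
f=lambda p:np.concatenate([fk(l['joints'],p)[0]-l['tool_pos'] for l in L]+[np.array([p[0],p[3]])*1e-4])
r=least_squares(f,[0,.3,.45,0.1,.4,.2],x_scale=.1); print(r.x,r.fun[:-2].reshape(-1,3))
for l in L: print(np.array(l['joints']), np.hypot(*l['tool_pos'][:2]),l['tool_pos'][2],np.degrees(np.arctan2(l['tool_pos'][1],l['tool_pos'][0]))-np.degrees(l['joints'][0]))
E
```

```text
[0.0003 0.2871 0.5099 0.0007 0.5661 0.3742] [[ 0.0233 -0.0088  0.    ]
 [ 0.0235 -0.0083  0.    ]
 [-0.0041 -0.0246  0.    ]
 [-0.004  -0.0246  0.    ]
 [-0.0139 -0.0207 -0.    ]
 [-0.0141 -0.0206 -0.    ]
 [-0.0141 -0.0205 -0.    ]]
[ 1.2161  0.2647  1.6052 -0.      1.2737 -0.0369] 0.67436028080722 0.23753884512039605 2.115313292285066
[ 1.2161  0.209   1.3835  0.0001  1.5343 -0.0369] 0.6777798854864249 0.39878601458679175 2.1073903083189265
[-0.1586  0.193   1.4227 -0.      1.5276 -0.0124] 0.6636810763340053 0.38723412265163426 2.149753802418112
[-0.1557  0.1923  1.4218 -0.      1.5282  1.2419] 0.6636831518670303 0.3882035401262618 2.1498421451637233
[-0.5975  0.2071  1.7378  0.0006  1.1949  0.8947] 0.6328835389708333 0.2043349619612166 2.2732040171930024
[-0.6     0.3403  1.8501 -0.0007  0.9504  0.8946] 0.6317762817438902 0.06422590000196826 2.242145447999839
[-0.5995  0.1347  1.5517  0.0002  1.4586  0.8946] 0.630385519864983 0.35218780259227 2.269109597518245
```

Call:
move_arm:
  commands:
    - {"tx": 0,"ty": 0,"tz": 0,"ax": 0,"ay": -6,"az": 0}
    - {"tx": 0,"ty": 0,"tz": 0,"ax": 0,"ay": -6,"az": 0}
    - {"tx": 0,"ty": 0,"tz": 0,"ax": 0,"ay": 0,"az": 0}
    - {"tx": 0,"ty": 0,"tz": 0,"ax": 0,"ay": 0,"az": 0}

```text
time: 8.1
tool_pos: [0.535, -0.3348, 0.3512]
tcp_rot: [1.938, 0.079, -2.397]
wrist_force: [0.7, -0.1, -5.4]
finger_gap: 0.0155
```

```bash
cat > kin.py <<'E'
from h import *
import json
from scipy.optimize import least_squares
Z=lambda a:Ro.from_euler('z',a).as_matrix(); Y=lambda a:Ro.from_euler('y',a).as_matrix()
W=np.array([[0,-1,0],[0,0,-1],[1,0,0.]])
def fk(q,p):
    a1,H,L1,e,L2,d,b=p
    A=Z(q[0]); B=A@Y(q[1]); C=B@Y(q[2]); D=C@Z(q[3])@Y(q[4])@Z(q[5])
    return A@np.array([a1,b,H])+B@np.array([0,0,L1])+C@np.array([e,0,L2])+D@np.array([0,0,d]), D@W
def logs(): return [json.loads(l) for l in open('log.jsonl')]
def fit():
    L=logs()
    f=lambda p:np.concatenate([fk(l['joints'],p)[0]-l['tool_pos'] for l in L]+[np.array([p[0],p[3]])*1e-3])
    r=least_squares(f,[0,.3,.45,0.0,.4,.2,.02],x_scale=.1); return r
lo=np.array([-2.63,-.94,.31,-1.31,0,-2.55]); hi=np.array([2.63,2.18,2.57,4.45,2.66,2.55])
def ik(p,R,par,q0):
    best=None
    rng=np.random.default_rng(0)
    for k in range(12):
        s=np.clip(np.array(q0)+(0 if k==0 else .7)*rng.normal(size=6),lo+.01,hi-.01)
        def f(q):
            x,D=fk(q,par); return np.r_[(x-p)*5,Ro.from_matrix(D.T@R).as_rotvec()]
        r=least_squares(f,s,bounds=(lo,hi))
        if r.cost<1e-7:
            n=np.abs(r.x-q0).max()
            if best is None or n<best[0]: best=(n,r.x)
    return None if best is None else best[1]
E
python3 - <<'E'
from kin import *
np.set_printoptions(precision=4,suppress=True)
o=log(); print(o['tool_pos'],o['wrist_force'],o['moment'],o['finger_gap'],o['joints'])
r=fit(); print(r.x,np.abs(r.fun).max()); par=r.x; np.save('par.npy',par)
C=np.array([.5343,.1425]); q0=o['joints']
bear=np.degrees(np.arctan2(C[1],C[0]))
for th in (0,65,75):
  for yl in (180,150,120,90,60,210,240,270,300):  # lip direction relative to radial
    a=np.radians(bear+yl); u=-np.array([np.cos(a),np.sin(a),0]) # u = tray +x dir
    t=np.radians(th); zz=np.array([0,0,1.])
    tx=np.cos(t)*u+np.sin(t)*zz; tz=-np.sin(t)*u+np.cos(t)*zz   # tray axes in world
    R=np.c_[-tz, np.cross(-tx,-tz), -tx]   # tool x=-tray z ; tool z=-tray x
    R[:,1]=np.cross(R[:,2],R[:,0])
    lip=np.r_[C,.21]+u*.02
    g=lip-(tx*-.09+tz*-.059) if th else np.r_[C,.40]
    tcp=g-tz*.019
    q=ik(tcp,R,par,q0); print(th,yl,tcp.round(3),q)
E
```

```text
[ 0.535  -0.3348  0.3512] [ 0.7486 -0.0953 -5.4246] [-0.006  -0.096  -0.0099] 0.015493374654404599 [-0.535   0.2512  1.4302 -0.1185  1.635   0.9606]
[0.     0.2518 0.512  0.0014 0.5662 0.3403 0.0249] 1.3999862642118305e-06
0 180 [0.534 0.142 0.381] [ 0.2156 -0.0238  1.6671  0.      1.4983  1.5258]
0 150 [0.534 0.142 0.381] [ 0.2156 -0.0238  1.6671  0.      1.4983  2.0494]
0 120 [0.534 0.142 0.381] None
0 90 [0.534 0.142 0.381] None
0 60 [0.534 0.142 0.381] None
0 210 [0.534 0.142 0.381] [ 0.2156 -0.0238  1.6671  0.      1.4983  1.0022]
0 240 [0.534 0.142 0.381] [ 0.2156 -0.0238  1.6671  0.      1.4983  0.4786]
0 270 [0.534 0.142 0.381] [ 0.2156 -0.0238  1.6671 -0.      1.4983 -0.045 ]
0 300 [0.534 0.142 0.381] [ 0.2156 -0.0238  1.6671 -0.      1.4983 -0.5686]
65 180 [0.555 0.148 0.308] [ 0.167  -0.4937  2.5201  1.7746  0.0866 -0.2442]
65 150 [0.555 0.137 0.308] None
65 120 [0.55  0.127 0.308] None
65 90 [0.54  0.121 0.308] [ 0.6988  0.2722  1.8394 -0.9718  1.6832 -2.4675]
65 60 [0.529 0.121 0.308] [ 0.5694  0.4733  1.5627 -0.7324  1.9926 -2.2908]
65 210 [0.55  0.158 0.308] [-0.2529 -0.2998  2.4032  1.4057  0.9125 -0.355 ]
65 240 [0.54  0.164 0.308] [-0.3361  0.0108  2.1401  1.1637  1.3936 -0.5596]
65 270 [0.529 0.164 0.308] [-0.2575  0.2722  1.8394  0.9249  1.7389 -0.7145]
65 300 [0.519 0.158 0.308] [-0.1155  0.4733  1.5627  0.6806  2.0317 -0.9014]
75 180 [0.539 0.144 0.307] None
75 150 [0.539 0.141 0.307] None
75 120 [0.538 0.139 0.307] None
75 90 [0.536 0.138 0.307] [ 0.7518  0.3666  1.8335 -1.0599  1.7885 -2.3892]
75 60 [0.533 0.138 0.307] [ 0.6022  0.5761  1.5214 -0.8125  2.1008 -2.2781]
75 210 [0.538 0.146 0.307] [-0.3546 -0.2512  2.4913  1.6253  1.0728 -0.6254]
75 240 [0.536 0.147 0.307] [-0.4137  0.0953  2.1762  1.2747  1.5147 -0.7122]
75 270 [0.533 0.147 0.307] [-0.3083  0.3666  1.8335  1.0061  1.8424 -0.7856]
75 300 [0.531 0.146 0.307] [-0.1458  0.5761  1.5214  0.7556  2.1404 -0.9101]
```

Call:
move_arm:
  commands:
    - {"tx": 0,"ty": 0,"tz": 0,"ax": 0,"ay": 6,"az": 0}
    - {"tx": 0,"ty": 0,"tz": 0,"ax": 0,"ay": 6,"az": 0}
    - {"tx": -0.01,"ty": 0,"tz": 0,"ax": -3,"ay": 0,"az": 0}
    - {"tx": -0.01,"ty": 0,"tz": 0,"ax": -6,"ay": 0,"az": 0}
    - {"tx": -0.01,"ty": 0,"tz": 0,"ax": -7,"ay": 0,"az": 0}
    - {"tx": 0,"ty": 0,"tz": 0,"ax": -7,"ay": 0,"az": 0}
    - {"tx": 0,"ty": 0,"tz": 0,"ax": -7,"ay": 0,"az": 0}
    - {"tx": 0,"ty": 0,"tz": 0,"ax": -7,"ay": 0,"az": 0}
    - {"tx": 0,"ty": 0,"tz": 0,"ax": -7,"ay": 0,"az": 0}
    - {"tx": 0,"ty": 0,"tz": 0,"ax": -7,"ay": 0,"az": 0}
    - {"tx": 0,"ty": 0,"tz": 0,"ax": -7,"ay": 0,"az": 0}
    - {"tx": 0,"ty": 0,"tz": 0,"ax": -6,"ay": 0,"az": 0}
    - {"tx": 0,"ty": 0,"tz": 0,"ax": -4,"ay": 0,"az": 0}
    - {"tx": 0,"ty": 0,"tz": 0,"ax": -2.5,"ay": 0,"az": 0}
    - {"tx": 0,"ty": 0,"tz": 0,"ax": 0,"ay": 0,"az": 0}
    - {"tx": 0,"ty": 0,"tz": 0,"ax": 0,"ay": 0,"az": 0}

```text
time: 9.7
tool_pos: [0.534, -0.3355, 0.3842]
tcp_rot: [1.402, 1.071, -1.402]
wrist_force: [-0.5, -0.3, -5.7]
finger_gap: 0.0155
```

```bash
python3 - <<'E'
from kin import *
np.set_printoptions(precision=4,suppress=True)
o=log(); print(o['tool_pos'],o['joints'],o['finger_gap'])
delta([.5625,.2478,.38],Rdown(-15))
par=np.load('par.npy'); print(ik(np.array([.5625,.2478,.38]),Rdown(-15),par,o['joints']),ik(np.array([.5625,.2478,.277]),Rdown(-15),par,o['joints']))
s=snap('scene','scene3')
E
```

```text
[ 0.534  -0.3355  0.3842] [-0.6006  0.1271  1.5034  0.0003  1.5107 -0.3351] 0.015533936899224178
shift(in current tool axes) [ 0.0043 -0.1256 -0.5703] turn deg [-0.21 -0.01 -0.03]
[0.3744 0.0967 1.5443 0.     1.5006 0.6362] [0.3744 0.1295 1.6928 0.     1.3193 0.6362]
```

View pics/scene3.png

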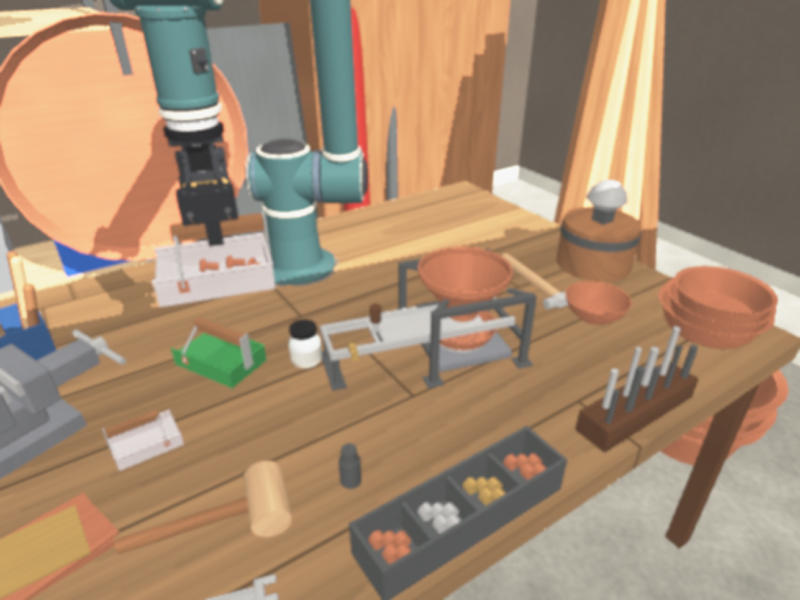

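Call:
move_arm:
  commands:
    - {"tx": 0,"ty": -0.0021,"tz": -0.0098,"ax": 0,"ay": 0,"az": 0}
    - {"tx": 0,"ty": -0.0043,"tz": -0.0195,"ax": 0,"ay": 0,"az": 0}
    - {"tx": 0,"ty": -0.0065,"tz": -0.0293,"ax": 0,"ay": 0,"az": 0}
    - {"tx": 0,"ty": -0.0077,"tz": -0.0352,"ax": 0,"ay": 0,"az": 0}
    - {"tx": 0,"ty": -0.0077,"tz": -0.0352,"ax": 0,"ay": 0,"az": 0}
    - {"tx": 0,"ty": -0.0077,"tz": -0.0352,"ax": 0,"ay": 0,"az": 0}
    - {"tx": 0,"ty": -0.0077,"tz": -0.0352,"ax": 0,"ay": 0,"az": 0}
    - {"tx": 0,"ty": -0.0077,"tz": -0.0352,"ax": 0,"ay": 0,"az": 0}
    - {"tx": 0,"ty": -0.0077,"tz": -0.0352,"ax": 0,"ay": 0,"az": 0}
    - {"tx": 0,"ty": -0.0077,"tz": -0.0352,"ax": 0,"ay": 0,"az": 0}
    - {"tx": 0,"ty": -0.0077,"tz": -0.0352,"ax": 0,"ay": 0,"az": 0}
    - {"tx": 0,"ty": -0.0077,"tz": -0.0352,"ax": 0,"ay": 0,"az": 0}
    - {"tx": 0,"ty": -0.0077,"tz": -0.0352,"ax": 0,"ay": 0,"az": 0}
    - {"tx": 0,"ty": -0.0077,"tz": -0.0352,"ax": 0,"ay": 0,"az": 0}
    - {"tx": 0,"ty": -0.0077,"tz": -0.0352,"ax": 0,"ay": 0,"az": 0}
    - {"tx": 0,"ty": -0.0077,"tz": -0.0352,"ax": 0,"ay": 0,"az": 0}
    - {"tx": 0,"ty": -0.0065,"tz": -0.0293,"ax": 0,"ay": 0,"az": 0}
    - {"tx": 0,"ty": -0.0039,"tz": -0.0176,"ax": 0,"ay": 0,"az": 0}
    - {"tx": 0,"ty": -0.0017,"tz": -0.0078,"ax": 0,"ay": 0,"az": 0}
    - {"tx": 0,"ty": 0,"tz": 0,"ax": 0,"ay": 0,"az": 0}

```text
time: 11.75
tool_pos: [0.5624, 0.2491, 0.3841]
tcp_rot: [1.399, 1.074, -1.4]
wrist_force: [-0.4, -0.7, -4.7]
finger_gap: 0.0151
```

Call:
move_arm:
  commands:
    - {"tx": 0,"ty": 0,"tz": 0,"ax": 0,"ay": 0,"az": 0}
    - {"tx": 0,"ty": 0,"tz": 0,"ax": 0,"ay": 0,"az": 0}

```text
time: 11.95
tool_pos: [0.563, 0.247, 0.3843]
tcp_rot: [1.401, 1.071, -1.402]
wrist_force: [0.6, -0.7, -3.9]
finger_gap: 0.0155
```

```bash
python3 - <<'E'
from kin import *
np.set_printoptions(precision=4,suppress=True)
o=log(); print(o['tool_pos'],o['joints'],o['finger_gap'])
delta([.5625,.2478,.28],Rdown(-15))
s=snap('scene','scene4')
s=snap('top','top4')
E
```

```text
[0.563  0.247  0.3843] [ 0.3732  0.0966  1.5368 -0.0006  1.5084  0.6384] 0.015509211336850796
shift(in current tool axes) [ 0.1043 -0.0008 -0.0007] turn deg [-0.2   0.03 -0.02]
```

View pics/scene4.png

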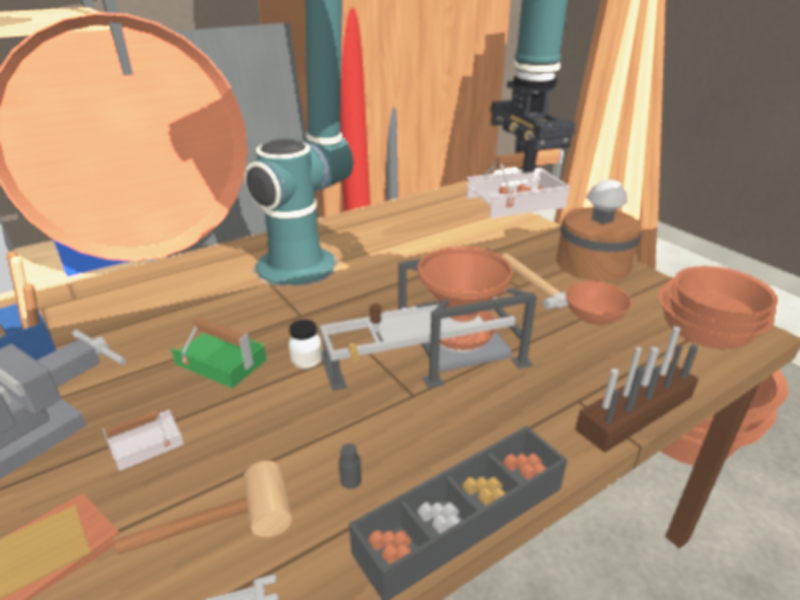

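View pics/top4.png

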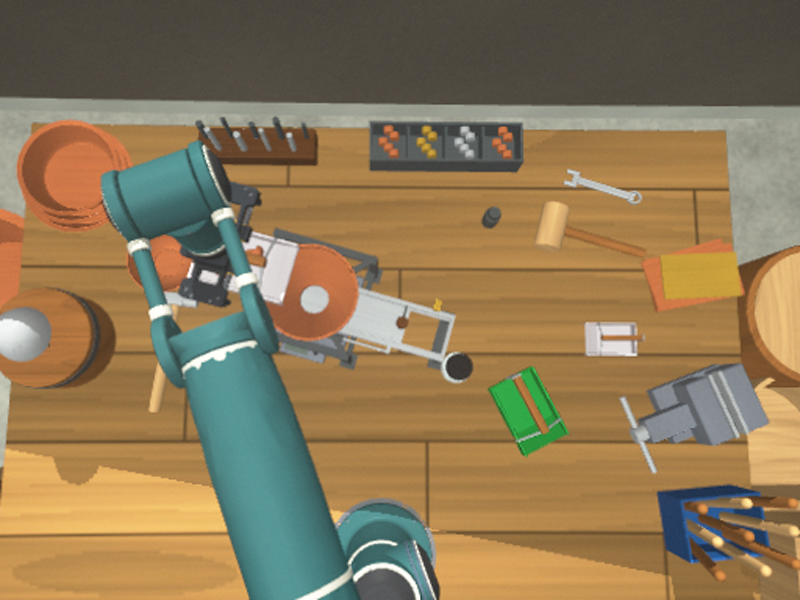

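```bash
python3 - <<'E'
from kin import *
np.set_printoptions(precision=3,suppress=True)
o=arm.observe(); par=np.load('par.npy'); q=o['joints']
P=np.array([.563,.247,.28]); R=Rdown(-15); r=np.array([.039,0,.089])
lip=P+R@r; print('lip',lip)
for th in range(0,73,4):
    R2=R@Ro.from_euler('y',th,degrees=True).as_matrix(); p=lip-R2@r
    q2=ik(p,R2,par,q); print(th,p,q2,None if q2 is None else np.abs(q2-q).max()); q=q2 if q2 is not None else q
E
```

```text
lip [0.54  0.161 0.241]
0 [0.563 0.247 0.28 ] [ 0.373  0.128  1.689 -0.     1.325  0.635] 0.1835521657667436
4 [0.562 0.244 0.286] [0.337 0.095 1.716 0.06  1.292 0.583] 0.05997131438191707
8 [0.561 0.241 0.292] [0.299 0.063 1.744 0.124 1.262 0.527] 0.06405915469392022
12 [0.56  0.237 0.298] [0.258 0.033 1.772 0.192 1.237 0.466] 0.06813609723020204
16 [0.559 0.233 0.303] [0.216 0.006 1.801 0.264 1.216 0.4  ] 0.0720105113958246
20 [0.558 0.229 0.308] [ 0.171 -0.019  1.829  0.34   1.2    0.33 ] 0.07545693947060211
24 [0.557 0.224 0.313] [ 0.125 -0.04   1.857  0.418  1.19   0.256] 0.07823669048719445
28 [0.556 0.219 0.317] [ 0.078 -0.058  1.886  0.498  1.186  0.179] 0.08012848437404207
32 [0.554 0.214 0.321] [ 0.029 -0.072  1.913  0.579  1.188  0.1  ] 0.08096368480769217
36 [0.553 0.208 0.325] [-0.019 -0.082  1.941  0.66   1.197  0.021] 0.08065658671795262
40 [0.551 0.203 0.328] [-0.068 -0.088  1.967  0.739  1.213 -0.058] 0.07922004669642513
44 [0.55  0.197 0.331] [-0.116 -0.09   1.993  0.816  1.234 -0.136] 0.07769640852634316
48 [0.548 0.191 0.333] [-0.162 -0.087  2.018  0.889  1.261 -0.211] 0.0757002459945072
52 [0.546 0.184 0.335] [-0.207 -0.08   2.042  0.959  1.292 -0.284] 0.0731898034008645
56 [0.544 0.178 0.337] [-0.25  -0.068  2.065  1.024  1.328 -0.355] 0.07038688790983882
60 [0.543 0.171 0.338] [-0.29  -0.051  2.087  1.084  1.367 -0.422] 0.06748536490407298
64 [0.541 0.165 0.338] [-0.327 -0.029  2.107  1.14   1.409 -0.487] 0.06463602269441099
68 [0.539 0.158 0.338] [-0.362 -0.003  2.126  1.192  1.453 -0.549] 0.06194207802375107
72 [0.537 0.152 0.338] [-0.392  0.028  2.143  1.239  1.499 -0.608] 0.0594623077741363
```

Call:
move_arm:
  commands:
    - {"tx": 0.02,"ty": 0,"tz": 0,"ax": 0,"ay": 0,"az": 0}
    - {"tx": 0.032,"ty": 0,"tz": 0,"ax": 0,"ay": 0,"az": 0}
    - {"tx": 0.032,"ty": 0,"tz": 0,"ax": 0,"ay": 0,"az": 0}
    - {"tx": 0.02,"ty": 0,"tz": 0,"ax": 0,"ay": 0,"az": 0}
    - {"tx": 0,"ty": 0,"tz": 0,"ax": 0,"ay": 0,"az": 0}
    - {"tx": -0.0061,"ty": 0,"tz": 0.0029,"ax": 0,"ay": 4,"az": 0}
    - {"tx": -0.0061,"ty": 0,"tz": 0.0029,"ax": 0,"ay": 4,"az": 0}
    - {"tx": -0.0061,"ty": 0,"tz": 0.0029,"ax": 0,"ay": 4,"az": 0}
    - {"tx": -0.0061,"ty": 0,"tz": 0.0029,"ax": 0,"ay": 4,"az": 0}
    - {"tx": -0.0061,"ty": 0,"tz": 0.0029,"ax": 0,"ay": 4,"az": 0}
    - {"tx": -0.0061,"ty": 0,"tz": 0.0029,"ax": 0,"ay": 4,"az": 0}
    - {"tx": -0.0061,"ty": 0,"tz": 0.0029,"ax": 0,"ay": 4,"az": 0}
    - {"tx": 0,"ty": 0,"tz": 0,"ax": 0,"ay": 0,"az": 0}
    - {"tx": 0,"ty": 0,"tz": 0,"ax": 0,"ay": 0,"az": 0}

```text
time: 13.45
tool_pos: [0.5561, 0.2198, 0.3187]
tcp_rot: [1.795, 1.371, -1.078]
wrist_force: [0.6, -0.1, -5.2]
finger_gap: 0.0155
```

```bash
python3 - <<'E'
from kin import *
np.set_printoptions(precision=4,suppress=True)
o=log(); R=Ro.from_rotvec(o['tcp_rot']).as_matrix(); print(o['tool_pos'],o['joints'],o['finger_gap'],o['moment'],o['tool_pos']+R@[.039,0,.089])
s=snap('scene','scene5');cv2.imwrite('pics/s5c.png',cv2.resize(s['color'][80:260,220:420,::-1],None,fx=3,fy=3))
E
```

```text
[0.5561 0.2198 0.3187] [ 0.08   -0.0593  1.8838  0.495   1.1844  0.1855] 0.01552408255927303 [-0.6778  0.242  -0.0088] [0.5404 0.1615 0.2426]
```

View pics/s5c.png

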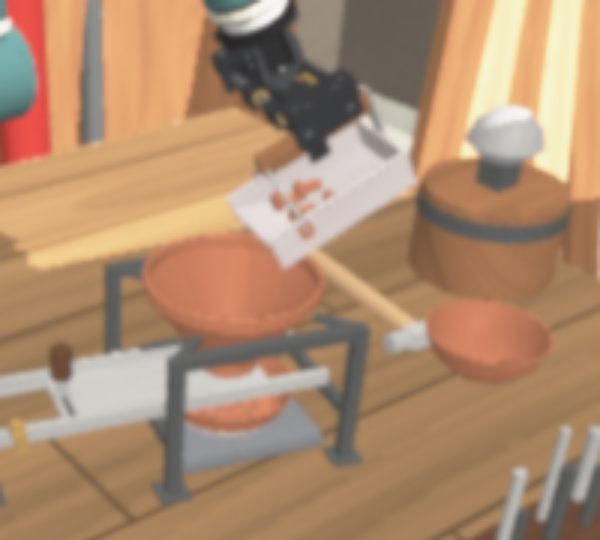

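```bash
python3 - <<'E'
from kin import *
np.set_printoptions(precision=4,suppress=True)
s=load('scene5'); print((proj(s,[[.5404,.1615,.2426],[.5343,.1425,.192]])-[220,80])*3)
o=arm.observe(); R=Ro.from_rotvec(o['tcp_rot']).as_matrix(); u=np.array([.259,.966,0]);v=np.array([.966,-.259,0])
L=np.array([.5404,.1615,.2426]); print((proj(s,[L+v*.052,L-v*.052])-[220,80])*3)
P=pts(s); 
for c in [(262,232),(245,222),(272,245),(300,260),(320,170),(370,230)]:
    x,y=int(c[0]/3+220),int(c[1]/3+80); print(c,P[y,x])
E
```

```text
[[252.1905 225.7066]
 [231.1011 271.387 ]]
[[274.578  247.9518]
 [231.3775 205.0278]]
(262, 232) [0.5541 0.1617 0.2422]
(245, 222) [0.4949 0.189  0.2206]
(272, 245) [0.5899 0.142  0.2495]
(300, 260) [0.5442 0.2313 0.1858]
(320, 170) [0.516 0.272 0.271]
(370, 230) [ 0.279   0.6366 -0.0014]
```

Call:
move_arm:
  commands:
    - {"tx": -0.0046,"ty": 0,"tz": 0.0022,"ax": 0,"ay": 3,"az": 0}
    - {"tx": -0.0046,"ty": 0,"tz": 0.0022,"ax": 0,"ay": 3,"az": 0}
    - {"tx": -0.0046,"ty": 0,"tz": 0.0022,"ax": 0,"ay": 3,"az": 0}
    - {"tx": -0.0046,"ty": 0,"tz": 0.0022,"ax": 0,"ay": 3,"az": 0}
    - {"tx": -0.0046,"ty": 0,"tz": 0.0022,"ax": 0,"ay": 3,"az": 0}
    - {"tx": -0.0046,"ty": 0,"tz": 0.0022,"ax": 0,"ay": 3,"az": 0}
    - {"tx": -0.0046,"ty": 0,"tz": 0.0022,"ax": 0,"ay": 3,"az": 0}
    - {"tx": 0,"ty": 0,"tz": 0,"ax": 0,"ay": 0,"az": 0}
    - {"tx": 0,"ty": 0,"tz": 0,"ax": 0,"ay": 0,"az": 0}

```text
time: 14.4
tool_pos: [0.5477, 0.1905, 0.3337]
tcp_rot: [2.063, 1.58, -0.774]
wrist_force: [-0.6, -1.0, -4.9]
finger_gap: 0.0155
```

```bash
python3 - <<'E'
from kin import *
np.set_printoptions(precision=4,suppress=True)
o=log(); R=Ro.from_rotvec(o['tcp_rot']).as_matrix(); print(o['tool_pos'],o['joints'],o['finger_gap'],o['moment'],o['tool_pos']+R@[.039,0,.089])
s=snap('scene','scene6');cv2.imwrite('pics/s6c.png',cv2.resize(s['color'][80:260,220:420,::-1],None,fx=3,fy=3))
E
```

```text
[0.5477 0.1905 0.3337] [-0.1693 -0.0869  2.0244  0.9054  1.264  -0.2249] 0.015468278186182861 [-1.0062  0.3606 -0.0174] [0.5401 0.1624 0.2411]
```

View pics/s6c.png

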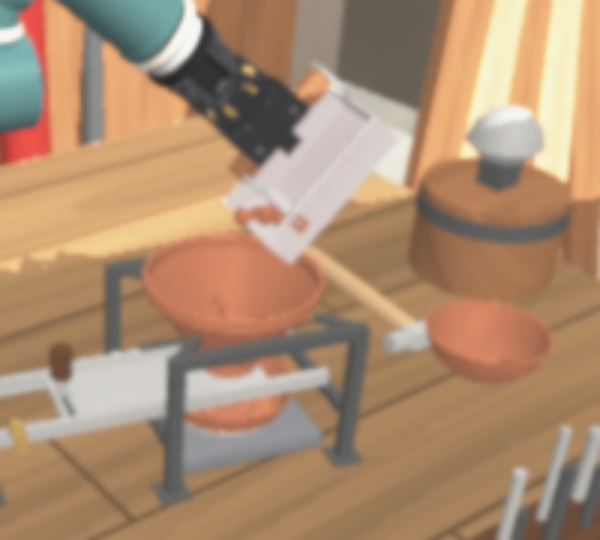

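Call:
move_arm:
  commands:
    - {"tx": -0.0046,"ty": 0,"tz": 0.0022,"ax": 0,"ay": 3,"az": 0}
    - {"tx": -0.0046,"ty": 0,"tz": 0.0022,"ax": 0,"ay": 3,"az": 0}
    - {"tx": -0.0046,"ty": 0,"tz": 0.0022,"ax": 0,"ay": 3,"az": 0}
    - {"tx": -0.0046,"ty": 0,"tz": 0.0022,"ax": 0,"ay": 3,"az": 0}
    - {"tx": -0.0046,"ty": 0,"tz": 0.0022,"ax": 0,"ay": 3,"az": 0}
    - {"tx": -0.0046,"ty": 0,"tz": 0.0022,"ax": 0,"ay": 3,"az": 0}
    - {"tx": -0.0046,"ty": 0,"tz": 0.0022,"ax": 0,"ay": 3,"az": 0}
    - {"tx": 0,"ty": 0,"tz": 0,"ax": 0,"ay": 0,"az": 0}
    - {"tx": 0,"ty": 0,"tz": 0,"ax": 0,"ay": 0,"az": 0}
    - {"tx": 0,"ty": 0,"tz": 0,"ax": 0,"ay": 0,"az": 0}
    - {"tx": 0,"ty": 0,"tz": 0,"ax": 0,"ay": 0,"az": 0}

```text
time: 15.55
tool_pos: [0.5384, 0.1568, 0.3387]
tcp_rot: [2.301, 1.764, -0.405]
wrist_force: [0.9, 0.8, -3.8]
finger_gap: 0.0153
```

```bash
python3 - <<'E'
from kin import *
np.set_printoptions(precision=4,suppress=True)
o=log(); R=Ro.from_rotvec(o['tcp_rot']).as_matrix(); print(o['tool_pos'],o['joints'],o['finger_gap'],o['wrist_force'],o['moment'],o['tool_pos']+R@[.039,0,.089])
s=snap('scene','scene7');cv2.imwrite('pics/s7c.png',cv2.resize(s['color'][80:260,220:420,::-1],None,fx=3,fy=3))
s=snap('top','top7');cv2.imwrite('pics/t7c.png',cv2.resize(s['color'][110:260,110:310,::-1],None,fx=3,fy=3))
E
```

```text
[0.5384 0.1568 0.3387] [-0.3738  0.0085  2.1358  1.2177  1.4715 -0.5776] 0.015349092003455201 [ 0.8684  0.8309 -3.7753] [-1.0439  0.3211 -0.0112] [0.5402 0.1627 0.2417]
```

View pics/s7c.png

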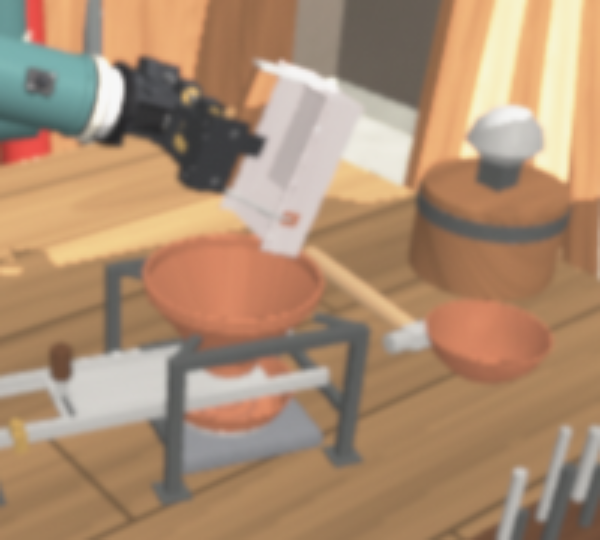

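View pics/t7c.png

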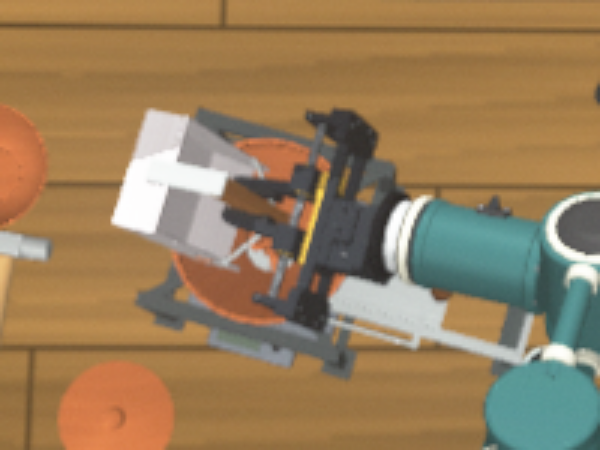

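Call:
move_arm:
  commands:
    - {"tx": -0.0061,"ty": 0,"tz": 0.0029,"ax": 0,"ay": 4,"az": 0}
    - {"tx": -0.0061,"ty": 0,"tz": 0.0029,"ax": 0,"ay": 4,"az": 0}
    - {"tx": 0,"ty": 0,"tz": 0,"ax": 0,"ay": 0,"az": 0}
    - {"tx": 0,"ty": 0,"tz": 0,"ax": 0,"ay": 0,"az": 0}
    - {"tx": 0,"ty": 0,"tz": 0,"ax": 0,"ay": 0,"az": 0}
    - {"tx": 0,"ty": 0,"tz": 0,"ax": 0,"ay": 0,"az": 0}

```text
time: 16.25
tool_pos: [0.5349, 0.1437, 0.3369]
tcp_rot: [2.383, 1.826, -0.25]
wrist_force: [0.2, 0.9, -3.2]
finger_gap: 0.0151
```

```bash
python3 - <<'E'
from kin import *
np.set_printoptions(precision=4,suppress=True)
o=log(); R=Ro.from_rotvec(o['tcp_rot']).as_matrix(); print(R,o['tool_pos'],o['joints'],o['finger_gap'],o['wrist_force'],o['moment'],o['tool_pos']+R@[.039,0,.089])
s=snap('scene','scene8');cv2.imwrite('pics/s8c.png',cv2.resize(s['color'][80:200,240:360,::-1],None,fx=5,fy=5,interpolation=cv2.INTER_CUBIC))
E
```

```text
[[ 0.2548  0.9656 -0.0525]
 [ 0.9442 -0.2602 -0.2021]
 [-0.2088  0.002  -0.978 ]] [0.5349 0.1437 0.3369] [-0.429   0.0779  2.1666  1.304   1.5664 -0.6926] 0.015108684515011545 [ 0.1843  0.8674 -3.1899] [-1.0875  0.3697  0.0021] [0.5402 0.1625 0.2417]
```

View pics/s8c.png

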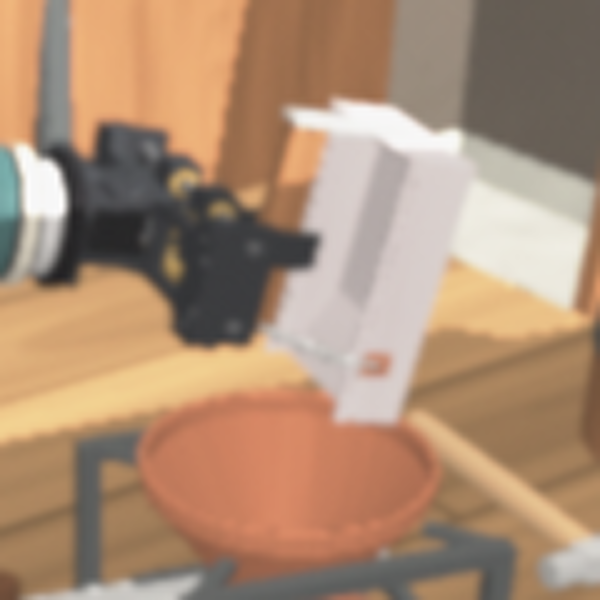

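Call:
move_arm:
  commands:
    - {"tx": 0.0095,"ty": 0,"tz": -0.0036,"ax": 0,"ay": -6,"az": 0}
    - {"tx": 0.0095,"ty": 0,"tz": -0.0036,"ax": 0,"ay": -6,"az": 0}
    - {"tx": 0.0095,"ty": 0,"tz": -0.0036,"ax": 0,"ay": -6,"az": 0}
    - {"tx": 0.0095,"ty": 0,"tz": -0.0036,"ax": 0,"ay": -6,"az": 0}
    - {"tx": 0.0095,"ty": 0,"tz": -0.0036,"ax": 0,"ay": -6,"az": 0}
    - {"tx": 0.0095,"ty": 0,"tz": -0.0036,"ax": 0,"ay": -6,"az": 0}
    - {"tx": 0.0095,"ty": 0,"tz": -0.0036,"ax": 0,"ay": -6,"az": 0}
    - {"tx": 0.0095,"ty": 0,"tz": -0.0036,"ax": 0,"ay": -6,"az": 0}
    - {"tx": 0,"ty": 0,"tz": -0.005,"ax": 0,"ay": -6,"az": 0}
    - {"tx": -0.01,"ty": 0,"tz": -0.005,"ax": 0,"ay": -6,"az": 0}
    - {"tx": -0.02,"ty": 0,"tz": 0,"ax": 0,"ay": -6,"az": 0}
    - {"tx": -0.02,"ty": 0,"tz": 0,"ax": 0,"ay": -6,"az": 0}
    - {"tx": -0.02,"ty": 0,"tz": 0,"ax": 0,"ay": -6,"az": 0}
    - {"tx": -0.02,"ty": 0,"tz": 0,"ax": 0,"ay": 0,"az": 0}
    - {"tx": 0,"ty": 0,"tz": 0,"ax": 0,"ay": 0,"az": 0}
    - {"tx": 0,"ty": 0,"tz": 0,"ax": 0,"ay": 0,"az": 0}

```text
time: 17.9
tool_pos: [0.5522, 0.2111, 0.4115]
tcp_rot: [1.401, 1.074, -1.4]
wrist_force: [-0.1, 0.4, -4.8]
finger_gap: 0.0157
```

```bash
python3 - <<'E'
from kin import *
np.set_printoptions(precision=4,suppress=True)
o=log(); R=Ro.from_rotvec(o['tcp_rot']).as_matrix(); print(R,o['tool_pos'],o['joints'],o['finger_gap'],o['wrist_force'],o['moment'])
delta([.535,-.336,.384],Rdown(-85.5))
s=snap('scene','scene9')
s=snap('top','top9');cv2.imwrite('pics/t9c.png',cv2.resize(s['color'][110:260,110:310,::-1],None,fx=4,fy=4,interpolation=cv2.INTER_CUBIC))
E
```

```text
[[-0.0002  0.9655 -0.2604]
 [ 0.0012 -0.2604 -0.9655]
 [-1.     -0.0005 -0.0011]] [0.5522 0.2111 0.4115] [0.3222 0.0479 1.5406 0.0012 1.5529 0.5857] 0.015702835272157056 [-0.1316  0.445  -4.7909] [-0.1029  0.0945  0.006 ]
shift(in current tool axes) [0.0268 0.1258 0.5327] turn deg [70.41 -0.04  0.07]
```

View pics/t9c.png

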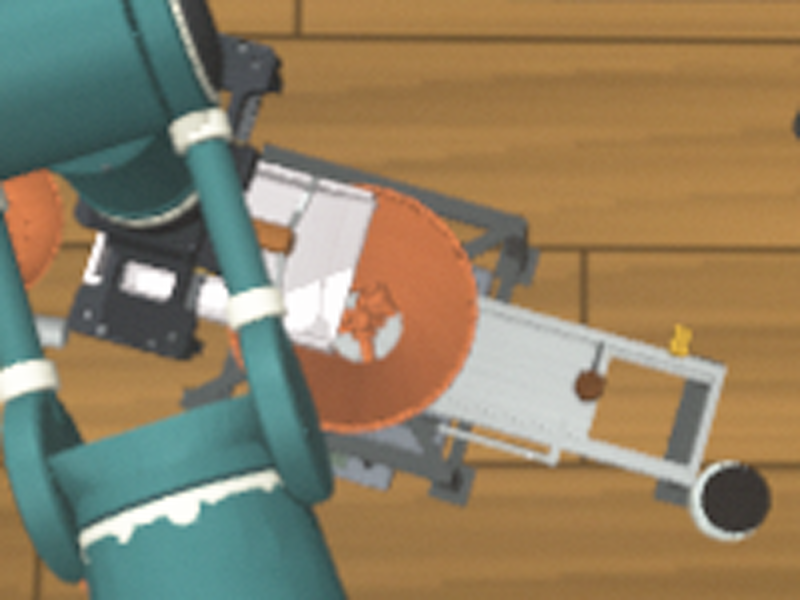

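View pics/scene9.png

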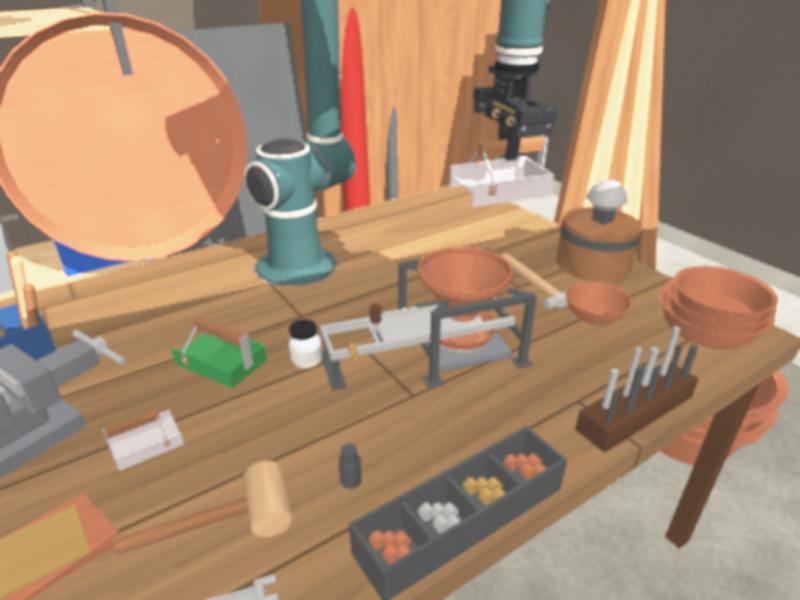

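Call:
move_arm:
  commands:
    - {"tx": 0,"ty": 0.0046,"tz": 0.0195,"ax": 0,"ay": 0,"az": 0}
    - {"tx": 0,"ty": 0.0081,"tz": 0.034,"ax": 0,"ay": 0,"az": 0}
    - {"tx": 0,"ty": 0.009,"tz": 0.038,"ax": 0,"ay": 0,"az": 0}
    - {"tx": 0,"ty": 0.009,"tz": 0.038,"ax": 0,"ay": 0,"az": 0}
    - {"tx": 0,"ty": 0.009,"tz": 0.038,"ax": 0,"ay": 0,"az": 0}
    - {"tx": 0,"ty": 0.009,"tz": 0.038,"ax": 0,"ay": 0,"az": 0}
    - {"tx": 0,"ty": 0.009,"tz": 0.038,"ax": 0,"ay": 0,"az": 0}
    - {"tx": 0,"ty": 0.009,"tz": 0.038,"ax": 0,"ay": 0,"az": 0}
    - {"tx": 0,"ty": 0.009,"tz": 0.038,"ax": 0,"ay": 0,"az": 0}
    - {"tx": 0,"ty": 0.009,"tz": 0.038,"ax": 0,"ay": 0,"az": 0}
    - {"tx": 0,"ty": 0.009,"tz": 0.038,"ax": 0,"ay": 0,"az": 0}
    - {"tx": 0,"ty": 0.009,"tz": 0.038,"ax": 0,"ay": 0,"az": 0}
    - {"tx": 0,"ty": 0.009,"tz": 0.038,"ax": 0,"ay": 0,"az": 0}
    - {"tx": 0,"ty": 0.009,"tz": 0.038,"ax": 0,"ay": 0,"az": 0}
    - {"tx": 0,"ty": 0.0046,"tz": 0.0195,"ax": 0,"ay": 0,"az": 0}
    - {"tx": 0,"ty": 0,"tz": 0,"ax": 0,"ay": 0,"az": 0}

```text
time: 19.6
tool_pos: [0.5345, -0.3353, 0.4092]
tcp_rot: [1.403, 1.073, -1.406]
wrist_force: [-0.0, 0.3, -4.0]
finger_gap: 0.0152
```

Call:
move_arm:
  commands:
    - {"tx": 0,"ty": 0,"tz": 0,"ax": 7,"ay": 0,"az": 0}
    - {"tx": 0,"ty": 0,"tz": 0,"ax": 7,"ay": 0,"az": 0}
    - {"tx": 0,"ty": 0,"tz": 0,"ax": 7,"ay": 0,"az": 0}
    - {"tx": 0,"ty": 0,"tz": 0,"ax": 7,"ay": 0,"az": 0}
    - {"tx": 0,"ty": 0,"tz": 0,"ax": 7,"ay": 0,"az": 0}
    - {"tx": 0,"ty": 0,"tz": 0,"ax": 7,"ay": 0,"az": 0}
    - {"tx": 0,"ty": 0,"tz": 0,"ax": 7,"ay": 0,"az": 0}
    - {"tx": 0,"ty": 0,"tz": 0,"ax": 7,"ay": 0,"az": 0}
    - {"tx": 0,"ty": 0,"tz": 0,"ax": 7,"ay": 0,"az": 0}
    - {"tx": 0,"ty": 0,"tz": 0,"ax": 7.4,"ay": 0,"az": 0}
    - {"tx": 0,"ty": 0,"tz": 0,"ax": 0,"ay": 0,"az": 0}
    - {"tx": 0,"ty": 0,"tz": 0,"ax": 0,"ay": 0,"az": 0}

```text
time: 20.8
tool_pos: [0.5357, -0.3317, 0.411]
tcp_rot: [2.18, 0.091, -2.181]
wrist_force: [0.5, -0.5, -3.7]
finger_gap: 0.0155
```

```bash
python3 - <<'E'
from kin import *
np.set_printoptions(precision=4,suppress=True)
o=log(); print(o['tool_pos'],o['joints'],o['finger_gap'],o['wrist_force'],o['moment'])
delta([.535,-.336,.065],Rdown(-85.5))
s=snap('top','top10');cv2.imwrite('pics/t10.png',cv2.resize(s['color'][:,:,::-1],None,fx=1.5,fy=1.5,interpolation=cv2.INTER_CUBIC))
s=snap('scene','scene10');cv2.imwrite('pics/s10c.png',cv2.resize(s['color'][100:300,80:280,::-1],None,fx=3,fy=3,interpolation=cv2.INTER_CUBIC))
E
```

```text
[ 0.5357 -0.3317  0.411 ] [-0.5943  0.125   1.4584  0.0006  1.5592  0.8944] 0.015469653489190735 [ 0.5355 -0.5268 -3.695 ] [-0.0261  0.1542 -0.0107]
shift(in current tool axes) [0.346  0.0046 0.0009] turn deg [0.2  0.02 0.06]
```

View pics/t10.png

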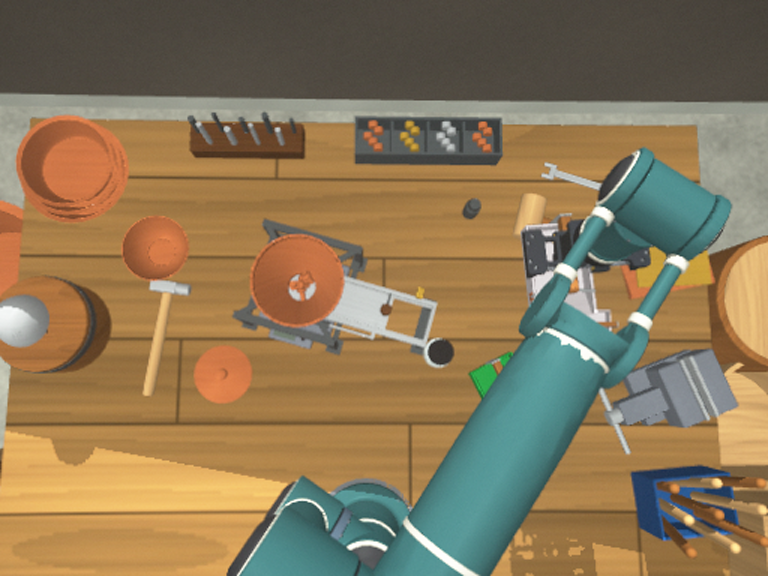

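View pics/s10c.png

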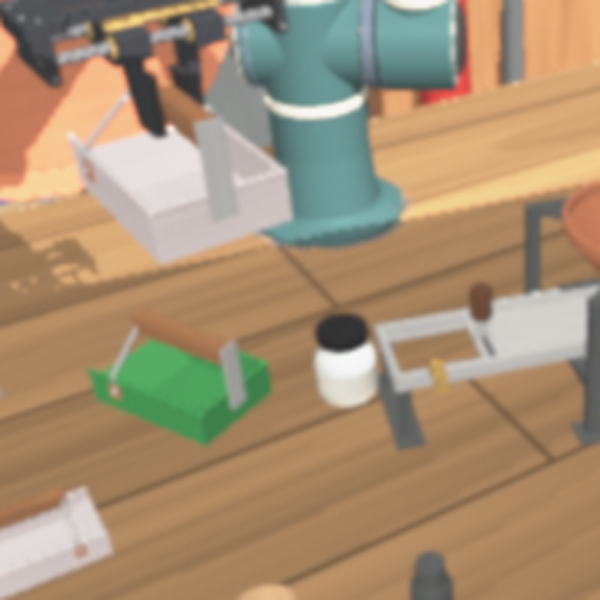

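Call:
move_arm:
  commands:
    - {"tx": 0.02,"ty": 0.0046,"tz": 0,"ax": 0,"ay": 0,"az": 0}
    - {"tx": 0.04,"ty": 0,"tz": 0,"ax": 0,"ay": 0,"az": 0}
    - {"tx": 0.045,"ty": 0,"tz": 0,"ax": 0,"ay": 0,"az": 0}
    - {"tx": 0.045,"ty": 0,"tz": 0,"ax": 0,"ay": 0,"az": 0}
    - {"tx": 0.045,"ty": 0,"tz": 0,"ax": 0,"ay": 0,"az": 0}
    - {"tx": 0.045,"ty": 0,"tz": 0,"ax": 0,"ay": 0,"az": 0}
    - {"tx": 0.04,"ty": 0,"tz": 0,"ax": 0,"ay": 0,"az": 0}
    - {"tx": 0.025,"ty": 0,"tz": 0,"ax": 0,"ay": 0,"az": 0}
    - {"tx": 0.015,"ty": 0,"tz": 0,"ax": 0,"ay": 0,"az": 0}
    - {"tx": 0.01,"ty": 0,"tz": 0,"ax": 0,"ay": 0,"az": 0}
    - {"tx": 0.006,"ty": 0,"tz": 0,"ax": 0,"ay": 0,"az": 0}
    - {"tx": 0.004,"ty": 0,"tz": 0,"ax": 0,"ay": 0,"az": 0}
    - {"tx": 0.003,"ty": 0,"tz": 0,"ax": 0,"ay": 0,"az": 0}
    - {"tx": 0,"ty": 0,"tz": 0,"ax": 0,"ay": 0,"az": 0}
    - {"tx": 0,"ty": 0,"tz": 0,"ax": 0,"ay": 0,"az": 0}

```text
time: 22.4
tool_pos: [0.5367, -0.3377, 0.0693]
tcp_rot: [2.182, 0.085, -2.18]
wrist_force: [0.3, 0.1, -3.0]
finger_gap: 0.0151
```

Call:
move_arm:
  commands:
    - {"tx": 0.0015,"ty": 0,"tz": 0,"ax": 0,"ay": 0,"az": 0}
    - {"tx": 0.001,"ty": 0,"tz": 0,"ax": 0,"ay": 0,"az": 0}
    - {"tx": 0.001,"ty": 0,"tz": 0,"ax": 0,"ay": 0,"az": 0}
    - {"tx": 0,"ty": 0,"tz": 0,"ax": 0,"ay": 0,"az": 0}
    - {"tx": 0,"ty": 0,"tz": 0,"ax": 0,"ay": 0,"az": 0}

```text
time: 22.9
tool_pos: [0.5361, -0.3373, 0.0648]
tcp_rot: [2.181, 0.086, -2.182]
wrist_force: [-0.4, -0.2, -3.4]
finger_gap: 0.0152
```

```bash
python3 - <<'E'
from kin import *
s=snap('scene','scene11');cv2.imwrite('pics/s11c.png',cv2.resize(s['color'][180:330,80:280,::-1],None,fx=4,fy=4,interpolation=cv2.INTER_CUBIC))
E
```

```text
(no output)
```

View pics/s11c.png

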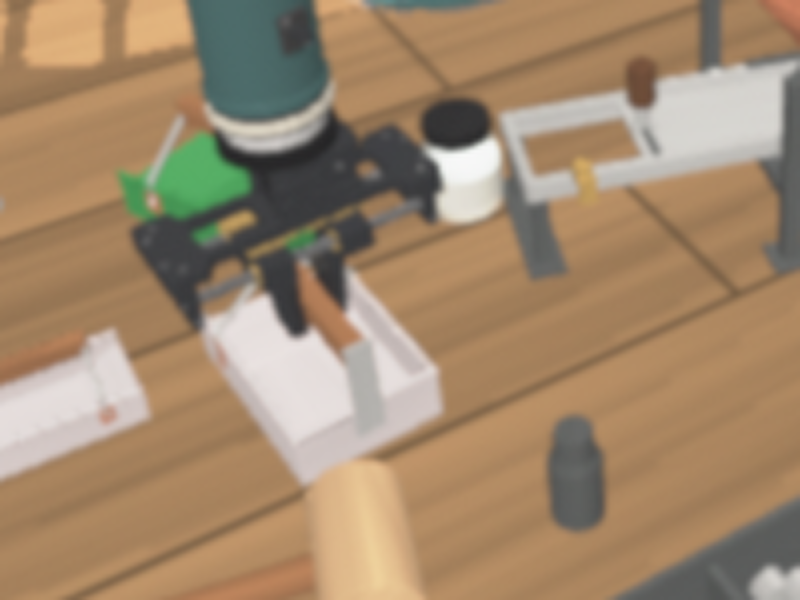

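Call:
move_arm:
  commands:
    - {"tx": 0.001,"ty": 0,"tz": 0,"ax": 0,"ay": 0,"az": 0}
    - {"tx": 0.001,"ty": 0,"tz": 0,"ax": 0,"ay": 0,"az": 0}
    - {"tx": 0,"ty": 0,"tz": 0,"ax": 0,"ay": 0,"az": 0}

```text
time: 23.25
tool_pos: [0.5364, -0.3374, 0.0642]
tcp_rot: [2.181, 0.085, -2.181]
wrist_force: [-3.7, 2.1, 5.9]
finger_gap: 0.0151
```

Call:
move_arm:
  commands:
    - {"tx": 0,"ty": 0,"tz": 0,"ax": 0,"ay": 0,"az": 0}
    - {"tx": 0,"ty": 0,"tz": 0,"ax": 0,"ay": 0,"az": 0}
    - {"tx": 0,"ty": 0,"tz": 0,"ax": 0,"ay": 0,"az": 0}
    - {"tx": 0,"ty": 0,"tz": 0,"ax": 0,"ay": 0,"az": 0}
    - {"tx": 0,"ty": 0,"tz": 0,"ax": 0,"ay": 0,"az": 0}
    - {"tx": 0,"ty": 0,"tz": 0,"ax": 0,"ay": 0,"az": 0}
    - {"tx": 0,"ty": 0,"tz": 0,"ax": 0,"ay": 0,"az": 0}
    - {"tx": 0,"ty": 0,"tz": 0,"ax": 0,"ay": 0,"az": 0}
  grip: 1
  squeeze: 50

```text
time: 24.05
tool_pos: [0.5362, -0.3374, 0.0628]
tcp_rot: [2.181, 0.086, -2.181]
wrist_force: [-0.2, 0.9, -0.2]
finger_gap: 0.077
```

Released. Retreat upward, then measure the gate and index precisely.

Call:
move_arm:
  commands:
    - {"tx": -0.02,"ty": 0,"tz": 0,"ax": 0,"ay": 0,"az": 0}
    - {"tx": -0.04,"ty": 0,"tz": 0,"ax": 0,"ay": 0,"az": 0}
    - {"tx": -0.05,"ty": 0,"tz": 0,"ax": 0,"ay": 0,"az": 0}
    - {"tx": -0.05,"ty": 0,"tz": 0,"ax": 0,"ay": 0,"az": 0}
    - {"tx": -0.05,"ty": 0,"tz": 0,"ax": 0,"ay": 0,"az": 0}
    - {"tx": 0,"ty": 0,"tz": 0,"ax": 0,"ay": 0,"az": 0}
    - {"tx": 0,"ty": 0,"tz": 0,"ax": 0,"ay": 0,"az": 0}

```text
time: 24.75
tool_pos: [0.5371, -0.338, 0.2755]
tcp_rot: [2.184, 0.082, -2.176]
wrist_force: [0.6, -0.8, -1.5]
finger_gap: 0.0883
```

```bash
python3 - <<'E'
from kin import *
np.set_printoptions(precision=4,suppress=True)
o=log(); print(o['tool_pos'],o['joints'],o['finger_gap'])
s=snap('top','top12');cv2.imwrite('pics/t12.png',cv2.resize(s['color'][180:230,230:300,::-1],None,fx=10,fy=10,interpolation=cv2.INTER_CUBIC))
s=snap('scene','scene12');cv2.imwrite('pics/s12c.png',cv2.resize(s['color'][185:235,200:270,::-1],None,fx=10,fy=10,interpolation=cv2.INTER_CUBIC))
cv2.imwrite('pics/s12t.png',cv2.resize(s['color'][180:330,80:280,::-1],None,fx=4,fy=4,interpolation=cv2.INTER_CUBIC))
E
```

```text
[ 0.5371 -0.338   0.2755] [-0.6009  0.1652  1.655  -0.0001  1.3167  0.8915] 0.08832419486810592
```

View pics/t12.png

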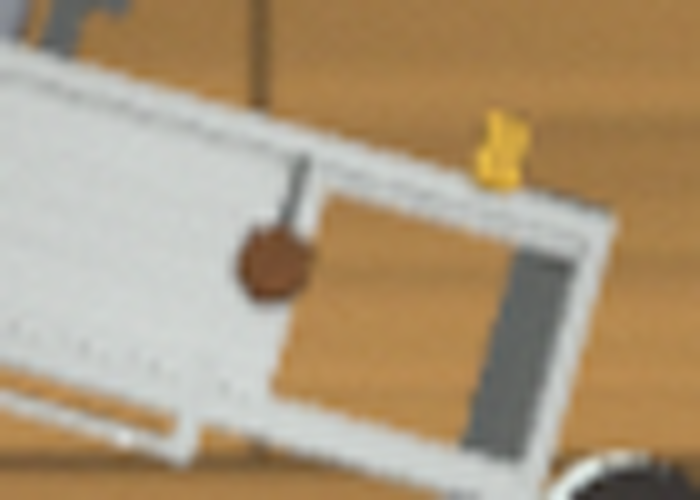

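View pics/s12c.png

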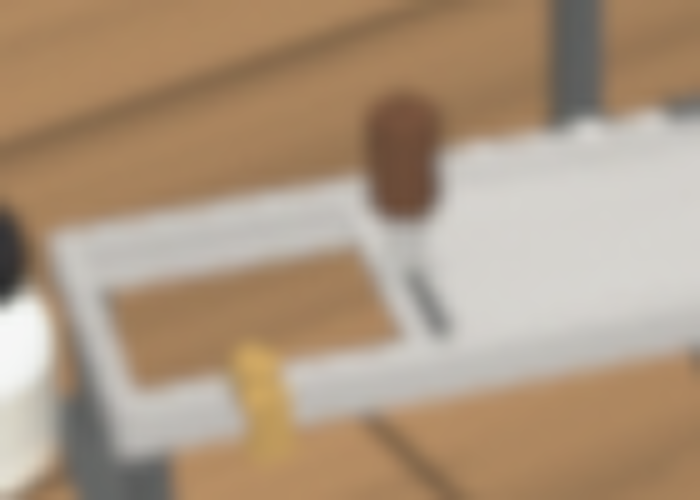

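View pics/s12t.png

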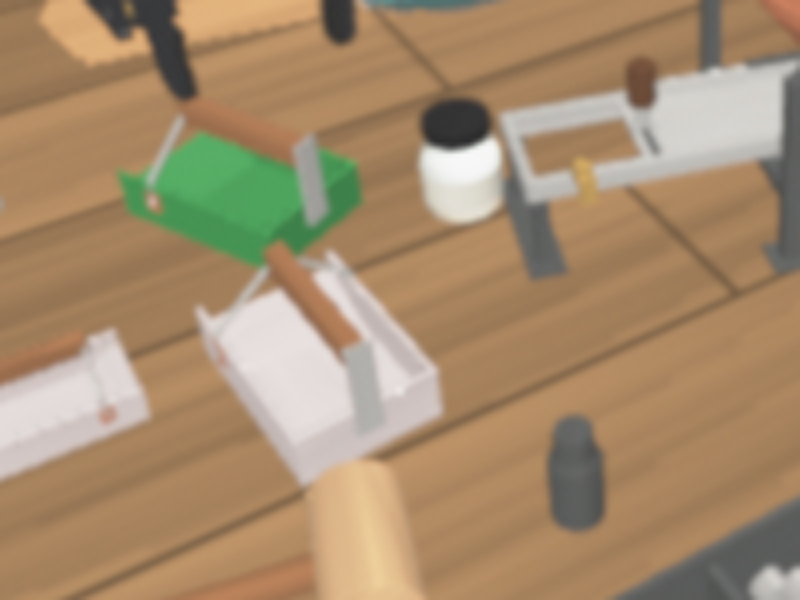

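```bash
cat > meas.py <<'E'
from kin import *
np.set_printoptions(precision=4,suppress=True)
C=np.array([.5343,.1425]); yh=np.array([.284,.959]); yh/=np.linalg.norm(yh); xh=np.array([yh[1],-yh[0]])
def H(p): p=np.atleast_2d(p)[:,:2]-C; return np.c_[p@xh,p@yh]*1000
def brass(s,box):
    x0,y0,x1,y1=box; c=cv2.cvtColor(s['color'],cv2.COLOR_RGB2HSV)[y0:y1,x0:x1]
    m=(c[...,0]>20)&(c[...,0]<30)&(c[...,1]>130)&(c[...,2]>140)
    n,l,st,ce=cv2.connectedComponentsWithStats(m.astype('uint8'))
    k=1+np.argmax(st[1:,4]); ys,xs=np.nonzero(l==k); return np.c_[xs+x0,ys+y0]
E
python3 - <<'E'
from meas import *
s=load('top12')
# refine hopper axis: rail outer edges by eye pts
print('+x edge',H(onz(s,cp([[130,95],[612,210],[20,48]],230,180,10),.08)))
b=brass(s,(270,185,290,205)); h=H(onz(s,b,.085)); print(len(b),'index top view x,y mean',h.mean(0),h.min(0),h.max(0))
for z in(.08,.09): print(H(onz(s,cp([[477,182],[518,190],[490,112],[528,122]],230,180,10),z)))
print('ptr tab',H(onz(s,cp([[304,158],[287,222],[296,192]],230,180,10),.075)))
print('knob top',H(onz(s,cp([[273,265]],230,180,10),.139)))
s=load('scene12')
b=brass(s,(215,210,240,235)); print(len(b)); 
for z in (.08,.09): h=H(onz(s,b,z)); print('index scene',h.mean(0),h.min(0),h.max(0))
print('ptr',H(onz(s,cp([[445,330],[415,275],[430,305]],200,185,10),.075)))
print('knob mid axis',H(onz(s,cp([[405,155]],200,185,10),.12)))
E
```

```text
+x edge [[  46.1328 -127.6982]
 [  55.2268 -291.317 ]
 [  50.7109  -88.2655]]
21 index top view x,y mean [  61.511  -250.2202] [  51.4692 -256.8734] [  71.6112 -244.6316]
[[  51.3351 -245.941 ]
 [  52.6788 -259.6804]
 [  75.0538 -243.6035]
 [  75.4678 -256.6062]]
[[  49.8765 -245.4754]
 [  51.2104 -259.1145]
 [  73.422  -243.155 ]
 [  73.833  -256.0628]]
ptr tab [[  43.2357 -188.8772]
 [  21.1007 -189.5123]
 [  31.5627 -189.5427]]
knob top [[  -1.1544 -188.796 ]]Traceback (most recent call last):
  File "<stdin>", line 10, in <module>
  File "meas.py", line 9, in brass
    k=1+np.argmax(st[1:,4]); ys,xs=np.nonzero(l==k); return np.c_[xs+x0,ys+y0]
        ~~~~~~~~~^^^^^^^^^^
    return _wrapfunc(a, 'argmax', axis=axis, out=out, **kwds)
    return bound(*args, **kwds)
ValueError: attempt to get argmax of an empty sequence
```

```bash
python3 - <<'E'
from meas import *
s=load('scene12')
c=cv2.cvtColor(s['color'],cv2.COLOR_RGB2HSV)[215:232,220:232]; print(c[8,:, :].tolist())
# mask by hue/sat
c=cv2.cvtColor(s['color'],cv2.COLOR_RGB2HSV); m=(c[...,0]>16)&(c[...,0]<30)&(c[...,1]>110)&(c[...,2]>165)
m2=np.zeros_like(m); m2[217:232,220:233]=m[217:232,220:233]; ys,xs=np.nonzero(m2); b=np.c_[xs,ys]; print(len(b))
for z in (.08,.085,.09): h=H(onz(s,b,z)); print('index scene',h.mean(0),h.min(0),h.max(0))
print('eye idx L/R edges',[H(onz(s,cp([p],200,185,10),z)).round(1).tolist() for p,z in [((255,365),.097),((240,375),.088),((285,375),.088),((255,455),.07),((295,445),.07)]])
print('ptr',H(onz(s,cp([[445,330],[415,275],[430,305]],200,185,10),.075)))
print('knob mid axis',H(onz(s,cp([[405,155]],200,185,10),.12)), 'rail edge',H(onz(s,cp([[600,357],[330,390],[190,425]],200,185,10),.08)))
E
```

```text
[[15, 29, 192], [16, 29, 192], [17, 43, 184], [18, 81, 177], [19, 119, 186], [19, 131, 197], [19, 129, 199], [19, 113, 198], [18, 71, 201], [18, 32, 201], [18, 13, 197], [13, 9, 196]]
49
index scene [  62.3256 -250.7144] [  31.8004 -258.9575] [  92.4122 -241.6831]
index scene [  68.7791 -252.0212] [  38.482  -260.2027] [  98.6409 -243.0574]
index scene [  75.2326 -253.328 ] [  45.1637 -261.4479] [ 104.8696 -244.4317]
eye idx L/R edges [[[66.4, -253.1]], [[58.0, -256.2]], [[62.1, -243.3]], [[74.6, -256.4]], [[73.5, -243.8]]]
ptr [[  37.3455 -186.5266]
 [   5.972  -187.5786]
 [  23.1235 -187.4092]]
knob mid axis [[   4.0405 -189.2328]] rail edge [[  71.6122 -146.7659]
 [  63.0489 -229.8836]
 [  67.2846 -274.0635]]
```

Call:
move_arm:
  commands:
    - {"tx": 0,"ty": 0,"tz": 0,"ax": -7,"ay": 0,"az": 0}
    - {"tx": 0,"ty": 0,"tz": 0,"ax": -7,"ay": 0,"az": 0}
    - {"tx": 0,"ty": 0,"tz": 0,"ax": -7,"ay": 0,"az": 0}
    - {"tx": 0,"ty": 0,"tz": 0,"ax": -7,"ay": 0,"az": 0}
    - {"tx": 0,"ty": 0,"tz": 0,"ax": -7,"ay": 0,"az": 0}
    - {"tx": 0,"ty": 0,"tz": 0,"ax": -7,"ay": 0,"az": 0}
    - {"tx": 0,"ty": 0,"tz": 0,"ax": -7,"ay": 0,"az": 0}
    - {"tx": 0,"ty": 0,"tz": 0,"ax": -7,"ay": 0,"az": 0}
    - {"tx": 0,"ty": 0,"tz": 0,"ax": -7,"ay": 0,"az": 0}
    - {"tx": 0,"ty": 0,"tz": 0,"ax": -6,"ay": 0,"az": 0}
    - {"tx": 0,"ty": 0,"tz": 0,"ax": 0,"ay": 0,"az": 0}
    - {"tx": 0,"ty": 0,"tz": 0,"ax": 0,"ay": 0,"az": 0}

```text
time: 26.05
tool_pos: [0.5354, -0.3368, 0.2706]
tcp_rot: [1.42, 1.061, -1.422]
wrist_force: [-0.1, 0.0, 0.7]
finger_gap: 0.0883
```

```bash
python3 - <<'E'
from kin import *
delta([.4805,-.0392,.25],Rdown(-16.5))
E
```

```text
shift(in current tool axes) [ 0.0214 -0.1378 -0.2694] turn deg [-0.15 -0.06  0.2 ]
```

Call:
move_arm:
  commands:
    - {"tx": 0,"ty": -0.02,"tz": -0.039,"ax": 0,"ay": 0,"az": 0}
    - {"tx": 0,"ty": -0.02,"tz": -0.039,"ax": 0,"ay": 0,"az": 0}
    - {"tx": 0,"ty": -0.02,"tz": -0.039,"ax": 0,"ay": 0,"az": 0}
    - {"tx": 0,"ty": -0.02,"tz": -0.039,"ax": 0,"ay": 0,"az": 0}
    - {"tx": 0.005,"ty": -0.02,"tz": -0.039,"ax": 0,"ay": 0,"az": 0}
    - {"tx": 0.008,"ty": -0.02,"tz": -0.039,"ax": 0,"ay": 0,"az": 0}
    - {"tx": 0.008,"ty": -0.0178,"tz": -0.0354,"ax": 0,"ay": 0,"az": 0}
    - {"tx": 0,"ty": 0,"tz": 0,"ax": 0,"ay": 0,"az": 0}
    - {"tx": 0,"ty": 0,"tz": 0,"ax": 0,"ay": 0,"az": 0}
    - {"tx": 0,"ty": 0,"tz": 0,"ax": 0,"ay": 0,"az": 0}

```text
time: 27.05
tool_pos: [0.4809, -0.0406, 0.2519]
tcp_rot: [1.419, 1.058, -1.419]
wrist_force: [-0.2, -0.5, -0.5]
finger_gap: 0.0879
```

```bash
python3 - <<'E'
from kin import *
delta([.4805,-.0392,.102],Rdown(-16.5))
s=snap('scene','scene13');cv2.imwrite('pics/s13c.png',cv2.resize(s['color'][100:250,180:380,::-1],None,fx=4,fy=4,interpolation=cv2.INTER_CUBIC))
E
```

```text
shift(in current tool axes) [ 0.1499 -0.0009 -0.0013] turn deg [-0.07  0.03 -0.02]
```

View pics/s13c.png

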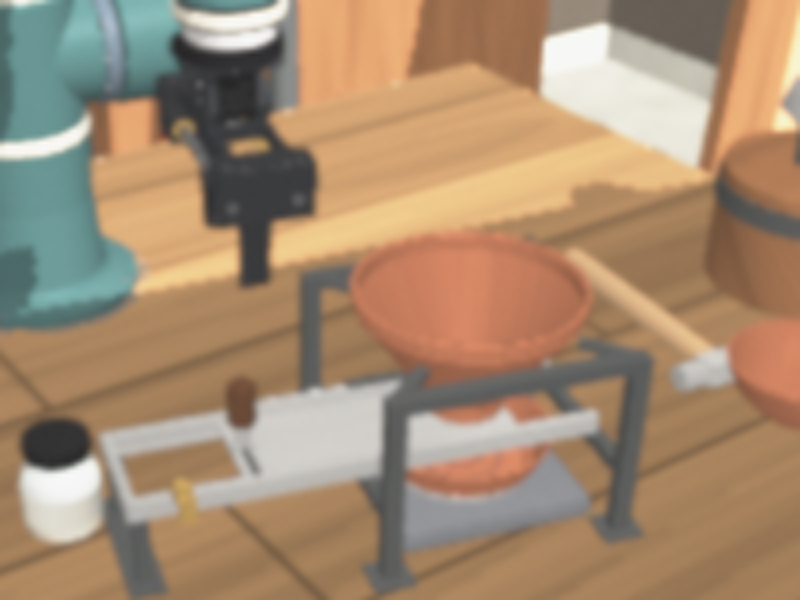

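Call:
move_arm:
  commands:
    - {"tx": 0.035,"ty": -0.0009,"tz": -0.0013,"ax": 0,"ay": 0,"az": 0}
    - {"tx": 0.035,"ty": 0,"tz": 0,"ax": 0,"ay": 0,"az": 0}
    - {"tx": 0.035,"ty": 0,"tz": 0,"ax": 0,"ay": 0,"az": 0}
    - {"tx": 0.025,"ty": 0,"tz": 0,"ax": 0,"ay": 0,"az": 0}
    - {"tx": 0.015,"ty": 0,"tz": 0,"ax": 0,"ay": 0,"az": 0}
    - {"tx": 0.005,"ty": 0,"tz": 0,"ax": 0,"ay": 0,"az": 0}
    - {"tx": 0,"ty": 0,"tz": 0,"ax": 0,"ay": 0,"az": 0}
    - {"tx": 0,"ty": 0,"tz": 0,"ax": 0,"ay": 0,"az": 0}

```text
time: 27.9
tool_pos: [0.4812, -0.0391, 0.1029]
tcp_rot: [1.42, 1.057, -1.418]
wrist_force: [-0.2, 0.8, 0.0]
finger_gap: 0.0881
```

Call:
move_arm:
  commands:
    - {"tx": 0,"ty": 0,"tz": 0,"ax": 0,"ay": 0,"az": 0}
    - {"tx": 0,"ty": 0,"tz": 0,"ax": 0,"ay": 0,"az": 0}
    - {"tx": 0,"ty": 0,"tz": 0,"ax": 0,"ay": 0,"az": 0}
    - {"tx": 0,"ty": 0,"tz": 0,"ax": 0,"ay": 0,"az": 0}
    - {"tx": 0,"ty": 0,"tz": 0,"ax": 0,"ay": 0,"az": 0}
    - {"tx": 0,"ty": 0,"tz": 0,"ax": 0,"ay": 0,"az": 0}
    - {"tx": 0,"ty": 0,"tz": 0,"ax": 0,"ay": 0,"az": 0}
    - {"tx": 0,"ty": 0,"tz": 0,"ax": 0,"ay": 0,"az": 0}
    - {"tx": 0,"ty": 0,"tz": 0,"ax": 0,"ay": 0,"az": 0}
    - {"tx": 0,"ty": 0,"tz": 0,"ax": 0,"ay": 0,"az": 0}
  grip: 0
  squeeze: 60

```text
time: 28.9
tool_pos: [0.4823, -0.039, 0.1022]
tcp_rot: [1.42, 1.055, -1.414]
wrist_force: [5.7, -2.0, -5.4]
finger_gap: 0.0229
```

```bash
python3 - <<'E'
from meas import *
o=log(); print(o['tool_pos'],H(o['tool_pos']),o['finger_gap'],o['wrist_force'],o['moment'])
s=snap('scene','scene14');cv2.imwrite('pics/s14c.png',cv2.resize(s['color'][160:240,190:290,::-1],None,fx=7,fy=7,interpolation=cv2.INTER_CUBIC))
E
```

```text
[ 0.4823 -0.039   0.1022] [[   1.7088 -188.7918]] 0.02288139641737966 [ 5.6845 -1.9773 -5.372 ] [-0.3739 -0.8478 -0.0227]
```

View pics/s14c.png

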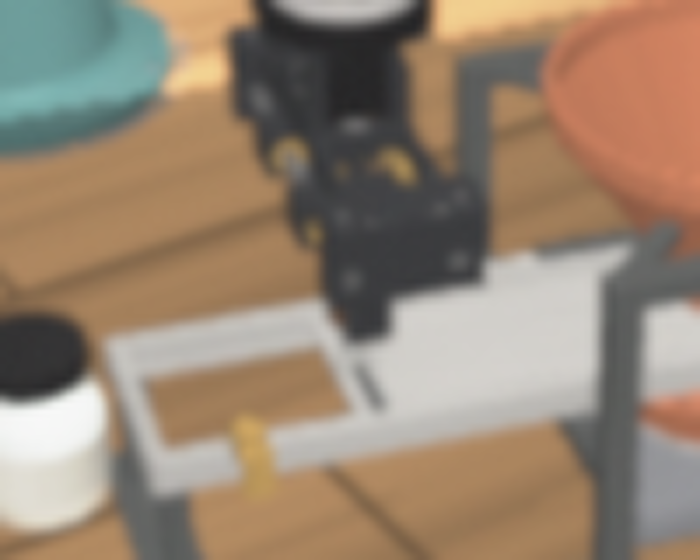

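Call:
move_arm:
  commands:
    - {"tx": 0,"ty": 0.0015,"tz": 0.003,"ax": 0,"ay": 0,"az": 0}
    - {"tx": 0,"ty": 0,"tz": 0.005,"ax": 0,"ay": 0,"az": 0}
    - {"tx": 0,"ty": 0,"tz": 0.005,"ax": 0,"ay": 0,"az": 0}
    - {"tx": 0,"ty": 0,"tz": 0.005,"ax": 0,"ay": 0,"az": 0}
    - {"tx": 0,"ty": 0,"tz": 0.005,"ax": 0,"ay": 0,"az": 0}
    - {"tx": 0,"ty": 0,"tz": 0.005,"ax": 0,"ay": 0,"az": 0}
    - {"tx": 0,"ty": 0,"tz": 0.005,"ax": 0,"ay": 0,"az": 0}
    - {"tx": 0,"ty": 0,"tz": 0.005,"ax": 0,"ay": 0,"az": 0}
    - {"tx": 0,"ty": 0,"tz": 0.005,"ax": 0,"ay": 0,"az": 0}
    - {"tx": 0,"ty": 0,"tz": 0.005,"ax": 0,"ay": 0,"az": 0}
    - {"tx": 0,"ty": 0,"tz": 0.005,"ax": 0,"ay": 0,"az": 0}
    - {"tx": 0,"ty": 0,"tz": 0.004,"ax": 0,"ay": 0,"az": 0}
    - {"tx": 0,"ty": 0,"tz": 0.003,"ax": 0,"ay": 0,"az": 0}
    - {"tx": 0,"ty": 0,"tz": 0,"ax": 0,"ay": 0,"az": 0}
    - {"tx": 0,"ty": 0,"tz": 0,"ax": 0,"ay": 0,"az": 0}
    - {"tx": 0,"ty": 0,"tz": 0,"ax": 0,"ay": 0,"az": 0}

```text
time: 30.55
tool_pos: [0.4666, -0.0942, 0.1022]
tcp_rot: [1.425, 1.059, -1.414]
wrist_force: [6.3, 9.2, -2.5]
finger_gap: 0.0225
```

```bash
python3 - <<'E'
from meas import *
o=log(); print(o['tool_pos'],H(o['tool_pos']),o['finger_gap'],o['wrist_force'],o['moment'])
s=snap('scene','scene15');cv2.imwrite('pics/s15c.png',cv2.resize(s['color'][150:250,190:340,::-1],None,fx=5,fy=5,interpolation=cv2.INTER_CUBIC))
s=snap('top','top15');cv2.imwrite('pics/t15c.png',cv2.resize(s['color'][140:240,155:305,::-1],None,fx=5,fy=5,interpolation=cv2.INTER_CUBIC))
E
```

```text
[ 0.4666 -0.0942  0.1022] [[   2.3018 -246.2021]] 0.02253182249549783 [ 6.3074  9.2305 -2.5074] [ 1.4048 -0.9132  0.0232]
```

View pics/s15c.png

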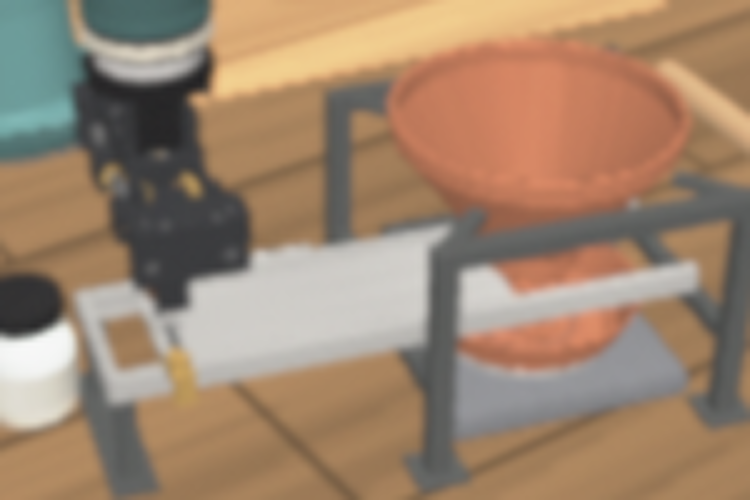

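View pics/t15c.png

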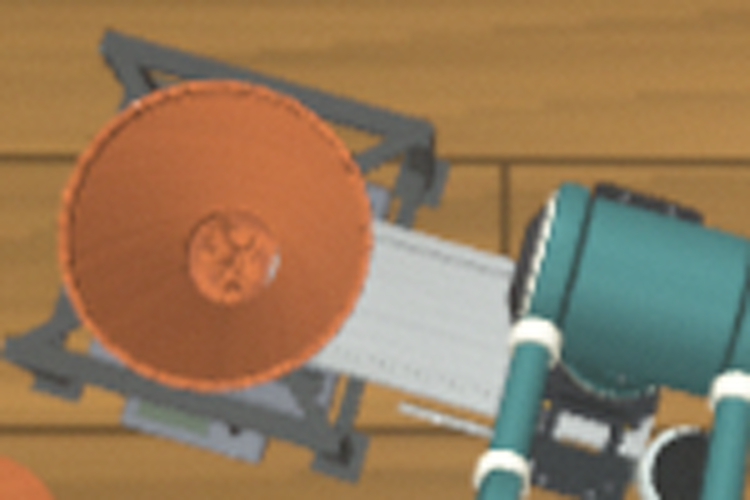

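Call:
move_arm:
  commands:
    - {"tx": 0,"ty": 0.0005,"tz": 0.002,"ax": 0,"ay": 0,"az": 0}
    - {"tx": 0,"ty": 0,"tz": 0.0015,"ax": 0,"ay": 0,"az": 0}
    - {"tx": 0,"ty": 0,"tz": 0.001,"ax": 0,"ay": 0,"az": 0}
    - {"tx": 0,"ty": 0,"tz": 0,"ax": 0,"ay": 0,"az": 0}
    - {"tx": 0,"ty": 0,"tz": 0,"ax": 0,"ay": 0,"az": 0}
    - {"tx": 0,"ty": 0,"tz": 0,"ax": 0,"ay": 0,"az": 0}

```text
time: 31.25
tool_pos: [0.4654, -0.0984, 0.1022]
tcp_rot: [1.425, 1.06, -1.415]
wrist_force: [5.0, 10.4, -1.6]
finger_gap: 0.0228
```

```bash
python3 - <<'E'
from meas import *
o=log(); print(o['tool_pos'],H(o['tool_pos']),o['finger_gap'],o['wrist_force'],o['moment'])
s=snap('scene','scene16');cv2.imwrite('pics/s16c.png',cv2.resize(s['color'][190:240,200:260,::-1],None,fx=12,fy=12,interpolation=cv2.INTER_CUBIC))
s=snap('top','top16');cv2.imwrite('pics/t16c.png',cv2.resize(s['color'][140:240,155:305,::-1],None,fx=5,fy=5,interpolation=cv2.INTER_CUBIC))
E
```

```text
[ 0.4654 -0.0984  0.1022] [[   2.374  -250.4895]] 0.022792889919047737 [ 4.9823 10.3605 -1.6488] [ 1.4897 -0.6882 -0.0314]
```

View pics/s16c.png

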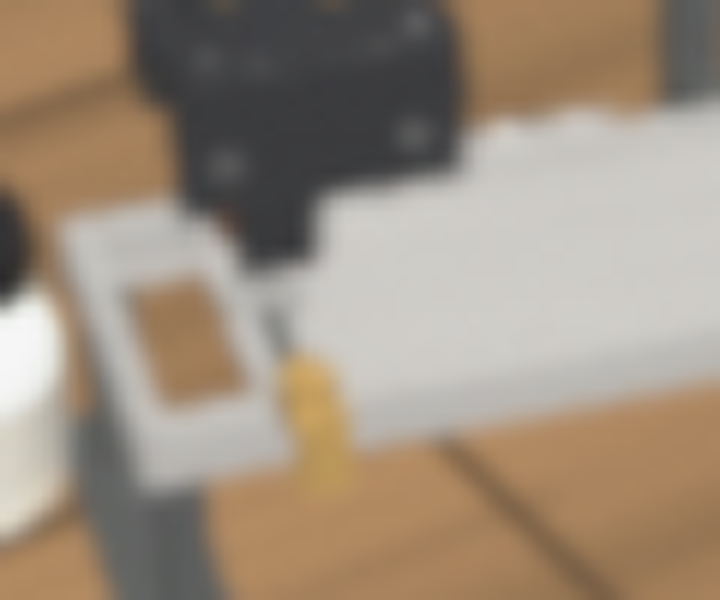

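View pics/t16c.png

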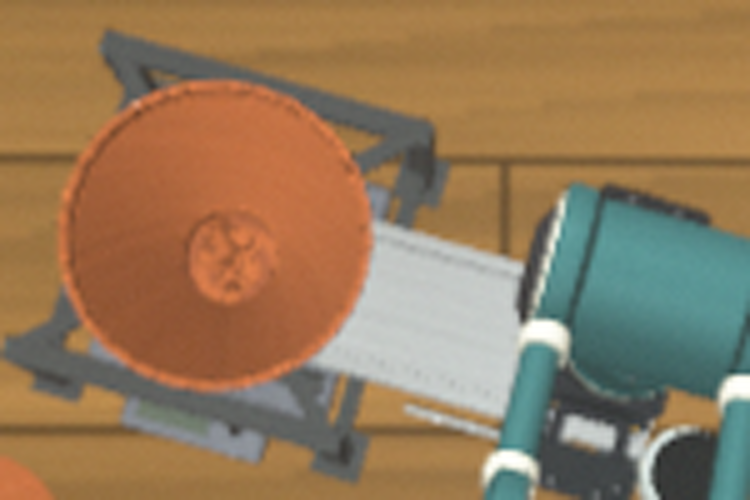

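```bash
python3 - <<'E'
from meas import *
def tab(tag,box):
    s=load(tag); x0,y0,x1,y1=box; g=cv2.cvtColor(s['color'],cv2.COLOR_RGB2GRAY).astype(float)
    for v in range(y0,y1):
        row=g[v,x0:x1]; w=np.clip(np.median(row)-12-row,0,None)
        if w.sum()>5:
            u=(w*np.arange(x0,x1)).sum()/w.sum(); print(tag,v,round(u,2),w.max(),H(onz(s,[[u,v]],.075))[0].round(1))
tab('scene0',(236,213,249,220)); print(); tab('scene12',(236,213,249,220)); print(); tab('scene15',(219,213,233,221)); print(); tab('scene16',(217,213,231,221))
g=cv2.cvtColor(load('scene16')['color'],cv2.COLOR_RGB2GRAY); print(g[212:224,214:236])
g=cv2.cvtColor(load('scene12')['color'],cv2.COLOR_RGB2GRAY); print(g[212:220,234:252])
E
```

```text
scene0 213 238.52 35.0 [   8.6 -196.6]
scene0 214 238.78 39.0 [  14.1 -197.3]
scene0 215 238.92 35.0 [  19.4 -198.3]
scene0 216 238.92 21.0 [  24.6 -199.7]
scene0 217 238.86 17.0 [  29.7 -201.2]
scene0 218 237.22 23.0 [  33.3 -207.5]
scene0 219 236.74 21.0 [  37.9 -210.2]

scene12 213 238.58 37.0 [   8.6 -196.4]
scene12 214 238.78 41.0 [  14.1 -197.3]
scene12 215 238.92 38.0 [  19.4 -198.2]
scene12 216 238.9 24.0 [  24.6 -199.7]
scene12 217 238.8 19.0 [  29.6 -201.4]
scene12 218 237.24 25.0 [  33.3 -207.4]
scene12 219 236.77 23.0 [  37.9 -210.1]

scene15 213 222.18 13.5 [  -6.9 -246.2]
scene15 214 220.97 16.0 [  -2.8 -251.1]
scene15 215 221.66 28.0 [   3.2 -250.2]
scene15 216 221.9 34.0 [   8.6 -250.7]
scene15 217 221.91 36.0 [  13.8 -251.8]
scene15 218 221.65 36.5 [  18.7 -253.8]
scene15 219 220.61 38.0 [  22.9 -258. ]
scene15 220 219.74 35.5 [  27.2 -261.7]

scene16 213 221.15 15.0 [  -7.9 -249.3]
scene16 214 217.0 19.0 [  -6.5 -263. ]
scene16 215 218.14 31.0 [  -0.1 -260.7]
scene16 216 219.42 36.5 [   6.3 -258.1]
scene16 217 219.61 37.0 [  11.7 -258.7]
scene16 218 219.71 40.5 [  1
[... 1109 characters left out ...]
 192]
 [149 151 156 164 172 176 182 186 175 156 154 161 162 165 179 188 190 189
  188 186 185 185]]
[[133 135 142 161 182 186 169 155 169 192 204 209 210 210 210 211 210 210]
 [133 132 135 150 176 188 172 145 153 184 202 209 210 210 211 211 211 211]
 [130 130 131 142 168 190 184 155 140 165 194 207 210 211 211 212 211 211]
 [130 131 132 139 158 184 193 170 140 148 182 203 210 211 211 211 212 212]
 [135 136 137 140 150 173 192 185 153 138 164 193 207 210 210 211 211 211]
 [140 140 140 141 144 159 184 193 171 142 154 186 204 209 209 209 210 210]
 [142 142 143 144 147 156 180 197 189 168 169 191 204 207 207 207 206 204]
 [152 155 159 163 171 182 193 202 201 194 191 198 203 203 202 200 197 196]]
```

```bash
python3 - <<'E'
from meas import *
def tr(tag,rows,c0,z=.075):
    s=load(tag); g=cv2.cvtColor(s['color'],cv2.COLOR_RGB2GRAY).astype(float); px=[];c=c0
    for v in rows:
        w=np.arange(c-2,c+4); k=w[np.argmin(g[v,w])]; a,b,d=g[v,k-1:k+2]; u=k+.5*(a-d)/(a-2*b+d); px.append((u,v)); c=k
    px=np.array(px); print(tag,px[:,0].round(2).tolist(),[H(onz(s,px,zz)).round(1).tolist() for zz in (z,)])
tr('scene12',range(212,218),241); tr('scene15',range(214,220),224); tr('scene16',range(215,220),222)
# brass saturation-weighted column centre per row
for tag,x0,x1 in(('scene12',216,236),('scene16',216,236)):
    s=load(tag); c=cv2.cvtColor(s['color'],cv2.COLOR_RGB2HSV).astype(float)
    for v in range(219,232,1):
        w=np.clip(c[v,x0:x1,1]-75,0,None)*(c[v,x0:x1,2]>165)
        if w.sum()>0:
            u=(w*np.arange(x0,x1)).sum()/w.sum(); print(tag,v,round(u,2),[H(onz(s,[[u,v]],z))[0].round(1).tolist() for z in(.075,.085,.095)])
E
```

```text
scene12 [241.0, 241.27, 241.88, 242.29, 242.87, 243.21] [[[5.7, -187.7], [11.2, -188.3], [17.0, -187.9], [22.6, -188.1], [28.3, -187.8], [33.8, -188.2]]]
scene15 [223.23, 223.5, 223.8, 224.1, 224.37, 224.73] [[[-0.6, -244.2], [4.9, -244.6], [10.4, -245.0], [15.9, -245.3], [21.3, -245.7], [26.7, -245.8]]]
scene16 [222.19, 222.31, 222.59, 222.91, 223.15] [[[3.7, -248.6], [9.0, -249.4], [14.5, -249.8], [19.9, -250.0], [25.3, -250.5]]]
scene12 219 227.29 [[29.1, -238.2], [42.4, -241.0], [55.7, -243.8]]
scene12 220 225.33 [[32.3, -245.2], [45.6, -247.9], [58.9, -250.6]]
scene12 221 224.92 [[37.0, -247.6], [50.2, -250.3], [63.4, -252.9]]
scene12 222 225.04 [[42.1, -248.5], [55.2, -251.1], [68.3, -253.7]]
scene12 223 225.37 [[47.3, -248.7], [60.4, -251.3], [73.4, -253.9]]
scene12 224 225.76 [[52.6, -248.7], [65.6, -251.3], [78.5, -254.0]]
scene12 225 226.09 [[57.8, -248.9], [70.7, -251.5], [83.5, -254.2]]
scene12 226 226.44 [[62.9, -249.1], [75.7, -251.7], [88.5, -254.3]]
scene12 227 228.3 [[69.4, -244.9], [82.1, -247.5], [94.8, -250.2]]
scene12 228 229.43 [[75.2, -242.8], [87.8, -245.5], [
[... 341 characters left out ...]
, [63.5, -252.5]]
scene16 222 225.24 [[42.3, -247.9], [55.4, -250.5], [68.5, -253.1]]
scene16 223 225.45 [[47.4, -248.4], [60.5, -251.1], [73.5, -253.7]]
scene16 224 225.77 [[52.6, -248.7], [65.6, -251.3], [78.5, -253.9]]
scene16 225 226.11 [[57.8, -248.9], [70.7, -251.5], [83.6, -254.1]]
scene16 226 226.46 [[63.0, -249.0], [75.8, -251.6], [88.6, -254.3]]
scene16 227 228.3 [[69.4, -244.9], [82.1, -247.6], [94.8, -250.2]]
scene16 228 229.49 [[75.2, -242.6], [87.9, -245.3], [100.5, -248.1]]
scene16 229 229.04 [[79.5, -245.1], [92.1, -247.8], [104.7, -250.4]]
scene16 230 227.36 [[82.7, -251.0], [95.2, -253.6], [107.8, -256.2]]
scene16 231 226.61 [[86.7, -254.3], [99.2, -256.8], [111.6, -259.3]]
```

```bash
python3 - <<'E'
from meas import *
s=load('top16');a=cv2.resize(s['color'][182:202,190:214,::-1],None,fx=24,fy=24,interpolation=cv2.INTER_CUBIC); cv2.imwrite('pics/t16d.png',cv2.convertScaleAbs(a,alpha=1.5))
s=load('scene16');cv2.imwrite('pics/s16d.png',cv2.resize(s['color'][190:230,270:330,::-1],None,fx=12,fy=12,interpolation=cv2.INTER_CUBIC))
E
```

```text
(no output)
```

View pics/t16d.png

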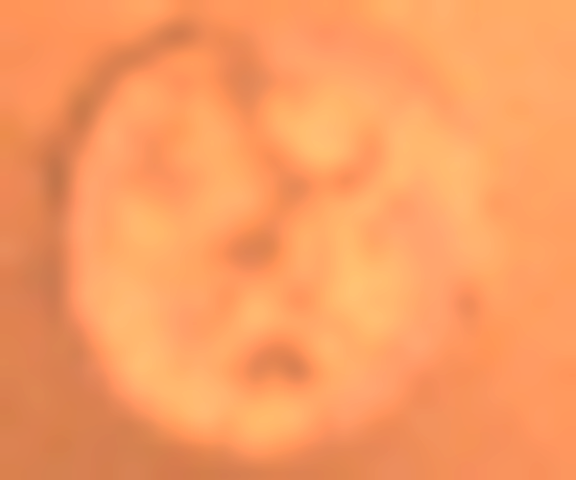

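View pics/s16d.png

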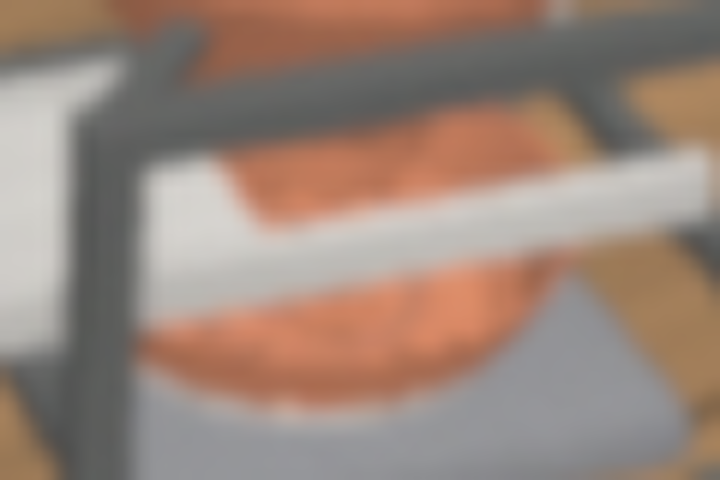

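View pics/scene16.png

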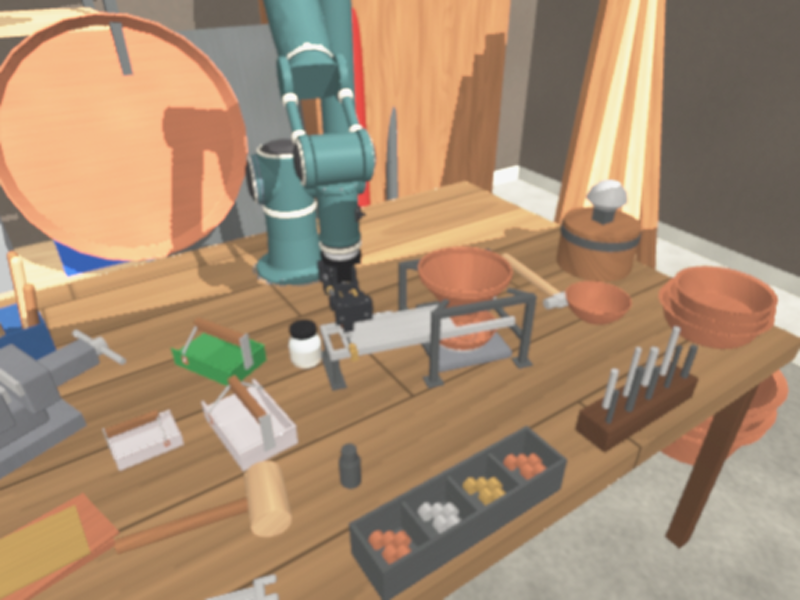

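```bash
python3 - <<'E'
from meas import *
s=load('top16'); P=pts(s); np.set_printoptions(linewidth=200)
print((P[183:202,190:214,2]*1000).round(0).astype(int))
s0=load('top10'); P=pts(s0); print((P[183:202,190:214,2]*1000).round(0).astype(int))
E
```

```text
[[ 114  104  104  107  103   97   96   79   90   84   83   31   29   33   25   27   90   92  101  105  106  105  112  120]
 [ 108  104  106  102   97   91   89   92   95   85   79   81   22   30   26   30   23   33   98   97  111  111  112  120]
 [ 108  105  101   97   94   26   89   83   82   82   76   80   28   39   32   28   33   33   22   97  102  107  112  107]
 [ 106  101   92   93   32   84   83   85   84   84   81   37   57   50   53   34   35   27   33   84  100  106  109  112]
 [ 104   99   93   84   28   32   79   75   85   91   86   76   61   54   54   37   36   32   27   31  100  106  108  116]
 [ 105  104   96   30   22   32   33   33   85   87   89   86   60   54   56   35   39   30   28   31   99  102  108  108]
 [ 104  104   94   31   31   26   50   50   73   84   92   88   91   44   42   32   35   24   30   28   36  107  106  114]
 [ 104  102   87   26   27   48   50   62   74   87   88   91   85   34   32   42   29   30   26   30   31  102  108  105]
 [  98  102   83   29   27   45   46   58   72   76   85   79   56   58   29   27   25   31   31   34   31  100  110
[... 2875 characters left out ...]
 77   81   80   95   91   90   85   76   81   82   79   77  103  106  105 1450  117]
 [ 114  107  104  103   99   80   79   81   77   74   90   91   96   87   77   81   81   77  100  105  110  115  122  122]
 [ 109 1450  104  107  101  100   77   75   78   79   78   90   88   95   80   78   97  104  104  105  108  115  121  126]
 [ 116  112  105  101  106   97  104  101   78   82   79   89   90   91   95   97  107  107  107  113  124  121  127  127]
 [ 127  116  112 1450  113  110  107  102  102  105  100  100  102  103  108  105  110  111  107  116  121  120  128  133]
 [ 121  119  114  117  112  113  107  105  110  105  105  104  106  107  108  108  106  116  119  116  125  129  129  134]]
```

```bash
python3 - <<'E'
from meas import *
np.set_printoptions(linewidth=200)
s=load('top15'); P=pts(s); print((P[183:202,190:214,2]*1000).round(0).astype(int))
s=load('scene16'); P=pts(s); print((P[196:222,282:320,2]*1000).round(0).astype(int))
o,d=ray(s,[[300,205]]); print(o)
a=np.hstack([cv2.resize(load(t)['color'][190:230,270:330,::-1],None,fx=6,fy=6,interpolation=cv2.INTER_CUBIC) for t in('scene12','scene16')]); cv2.imwrite('pics/cmp.png',a)
E
```

```text
[[ 109  107  102  106  101  101   85   85   86   91   84   27   30   31   36   31   85  100  103  103  111  110  115  112]
 [ 114  107  101  100  102   92   83   86   86   91   78   76   28   29   29   34   29   35   96  103 1450  111  116  120]
 [ 113  103  101  103   85   35   87   88   84   83   79   72   34   41   35   31   27   29   25  101  102  107  111  112]
 [ 105  106   95   92   31   76   90   89   82   86   92   33   57   53   53   39   32   29   32   95   97  109  110  115]
 [ 108  101   94   86   26   33   74   76   87   87   84   85   54   64   50   41   31   34   25   34   98  110  107  115]
 [ 103  101   93   29   38   31   33   29   84   87   88   86   55   53   59   32   35   29   34   34   99  103  108 1450]
 [ 101  103   93   29   27   25   47   44   75   90   87   90   87   50   45   36   39   25   33   31   81   99  107  107]
 [ 102   98   86   31   19   50   49   54   75   84   91   88   85   30   30   32   30   31   30   29   78  103  105  108]
 [ 102  101   83   33   30   43   53   57   72   79   83   79   60   52   32   34   35   30   32   25   75  100  106
[... 4594 characters left out ...]
  28  59  57  53  51  40  22  21  26  22  23  24  25]
 [ 48  51  55  54  59  58  58  28  30  31  28  29  29  26  29  29  28  29  31  27  25  29  25  58  58  56  55  49  47  39  23  22  21  23  24  24  23  24]
 [ 41  46  46  48  50  53  56  53  57  57  58  57  58  57  59  56  58  59  58  57  54  55  54  51  50  48  46  43  36  25  23  24  22  24  25  24  27  24]
 [ 36  38  42  43  45  45  50  50  50  52  53  55  52  54  52  51  54  54  53  53  49  51  49  47  43  40  36  33  21  22  24  25  20  24  23  25  22  22]
 [ 22  27  37  37  39  38  43  42  45  44  47  48  46  46  46  47  46  46  47  45  46  41  41  40  39  34  23  24  23  22  23  21  25  24  25  23  23  22]]
[ 1.3013 -0.5285  0.7491]
```

View pics/cmp.png

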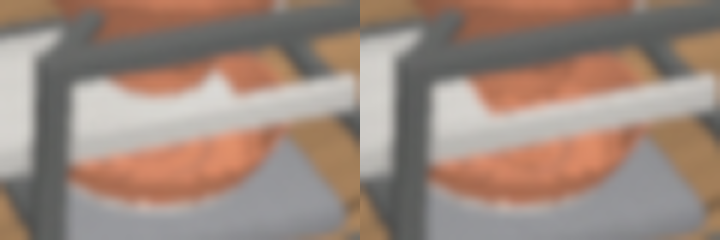

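Call:
move_arm:
  commands:
    - {"tx": 0,"ty": 0,"tz": -0.006,"ax": 0,"ay": 0,"az": 0}
    - {"tx": 0,"ty": 0,"tz": -0.006,"ax": 0,"ay": 0,"az": 0}
    - {"tx": 0,"ty": 0,"tz": -0.006,"ax": 0,"ay": 0,"az": 0}
    - {"tx": 0,"ty": 0,"tz": -0.005,"ax": 0,"ay": 0,"az": 0}
    - {"tx": 0,"ty": 0,"tz": 0,"ax": 0,"ay": 0,"az": 0}
    - {"tx": 0,"ty": 0,"tz": 0,"ax": 0,"ay": 0,"az": 0}

```text
time: 31.95
tool_pos: [0.4717, -0.0764, 0.1022]
tcp_rot: [1.423, 1.06, -1.415]
wrist_force: [3.6, 7.8, -0.0]
finger_gap: 0.0224
```

```bash
cat > look.py <<'E'
import sys
from meas import *
np.set_printoptions(linewidth=200)
t=sys.argv[1]
o=log(); print(o['tool_pos'],H(o['tool_pos']),o['finger_gap'],o['wrist_force'])
s=snap('top','top'+t); P=pts(s); print((P[183:201,191:213,2]*1000).round(0).astype(int))
cv2.imwrite(f'pics/t{t}d.png',cv2.convertScaleAbs(cv2.resize(s['color'][180:205,188:216,::-1],None,fx=20,fy=20,interpolation=cv2.INTER_CUBIC),alpha=1.3))
E
python3 look.py 17
```

```text
[ 0.4717 -0.0764  0.1022] [[   2.1088 -227.7081]] 0.0224456223291514 [ 3.6428  7.7787 -0.0219]
[[ 109  108  106  102   96   93   82   84   90   79   34   26   30   33   33   89   98  102  104  112  107  116]
 [ 105  105   96   97   88   86   94   94   87   84   79   29   30   34   31   78 1450  102  105  107  113  114]
 [ 104  102  100   90   31   90   87   83   85   87   75   31   31   39   34   73   81   75   99  101  105  115]
 [ 103  101   96   25   84   86   88   88   89 1450   37   57   55   58   39   81   77   78   91  102  111  104]
 [ 104   96   84   30   30   81   80   88   89   86   86   60   52   56   83   80   75   86   78  103  105  106]
 [ 102   98   30   31   35   48   29   89   92   89   84   57   55   58   78   76   79   77   84  103   99  112]
 [ 100   88   29   31   49   43   79   78   89   95   92   89   47   46   73   80   79   81   81   79  102  110]
 [ 103   86   31   27   49   49   74   76   93   90   85   88   32   80   81   81   79   74   82   76  102  110]
 [  94   89   29   24   51   43   56   76   73   87   80   54   33   79   79   84   82   76   78   80
[... 329 characters left out ...]
   78  104  109  107]
 [ 107  100   83   28   32   29   66   63   63   64   63   60   82   74   79   80   75   79  100  103  108  111]
 [ 108  101   97   34   31   32   62   62   74   73   62   54   78   77   79   81   76   77  101  104  113  116]
 [ 112  107  102  102   26   28   61   76   77   79   73   81   73   76   81   79   78  100  104  111  113  116]
 [ 117  106  108  100   97   29   57   77   75   80   81   82   75   85   79   98  102  104  100  112  110  119]
 [ 115  112  109  108  101   99   93   76   79   73   55   80   79   96   99   97  104  117 1450  115  120  128]
 [ 117  116  112  108  106  102  107  104   98   94  104  102  102  108  108  107  113  113  118  116  122  130]]
```

View pics/t17d.png

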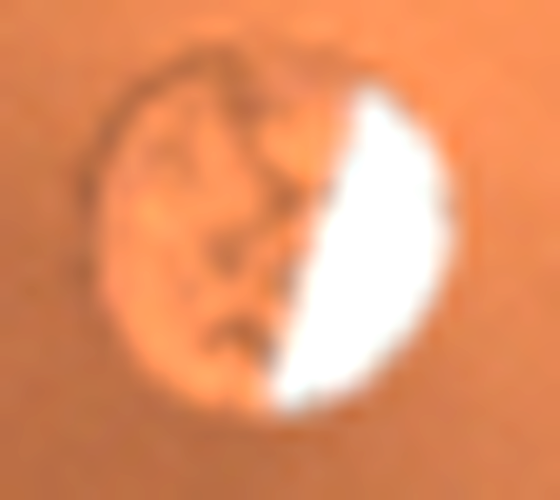

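Call:
move_arm:
  commands:
    - {"tx": 0,"ty": 0,"tz": -0.005,"ax": 0,"ay": 0,"az": 0}
    - {"tx": 0,"ty": 0,"tz": -0.005,"ax": 0,"ay": 0,"az": 0}
    - {"tx": 0,"ty": 0,"tz": -0.004,"ax": 0,"ay": 0,"az": 0}
    - {"tx": 0,"ty": 0,"tz": 0,"ax": 0,"ay": 0,"az": 0}
    - {"tx": 0,"ty": 0,"tz": 0,"ax": 0,"ay": 0,"az": 0}

```text
time: 32.5
tool_pos: [0.4754, -0.0635, 0.1022]
tcp_rot: [1.422, 1.06, -1.416]
wrist_force: [4.1, 7.9, -0.7]
finger_gap: 0.0228
```

```bash
python3 look.py 18
```

```text
[ 0.4754 -0.0635  0.1022] [[   1.9686 -214.2127]] 0.022802779247368843 [ 4.0545  7.8685 -0.6638]
[[ 102  106  101   99   96   91   89   89   92   81   29   78   85   76   83   85   96  103  105  109  112  110]
 [ 108  105  104  104   89   90   87   89   89   85   77   83   80   80   84   80   82   98  107  105  107  111]
 [  99  104  100   93   91   84   90   90   88   86   75   80   82   77   75   80   82   80   98  103  108  110]
 [ 101   96   90   32   84   87   89   91   87   90   76   79   79   82   75   83   77   83   88  103  104  107]
 [ 105  100   79   32   26   84   87   88   83   89   86   78   83   79   80   76   78   82   81  103  111  109]
 [ 101   95   31   27   34   45   77   90   88   91   88   81   79   77   82   88   73   81   80   96  101  109]
 [  99   91   31   24   43   50   79   88   92   94   89   82   82   78   79   74   77   81   72   74   99  105]
 [  99   85   28   31   47   45   74   77   91   95   90   77   81   77   80   82   76   81   79   78  107  107]
 [  98   86   34   30   49   46   55   71   84   86   84   83   74   79   78   81   74 1450   79   
[... 331 characters left out ...]
   78   98  105  109]
 [ 103   97   85   32   79   78   83   72   80   81   79   79   73   75   78   77   76   78  106  103  106  115]
 [ 103  103   98   24   80   77   81   75   77   80   78   74   78   80   80   76   80   84  104  110  109  114]
 [ 105  104   96   99   76   77   84   78   79   80   75   76   82   78   82   78   78  103  104  117  116  118]
 [ 110  106  109  104  100   29   59   80   78   81   80   79   76   79   74   93  102  108  108  117  111  117]
 [ 114  110  108  104  106   99  101   81   81   77   79   78   77   96  103  103  110  110  112  120  117  125]
 [ 116  120  110  109  108  109  100  105   99  103  106  101  100   97  102  105  106  114  117  118  126  129]]
```

View pics/t18d.png

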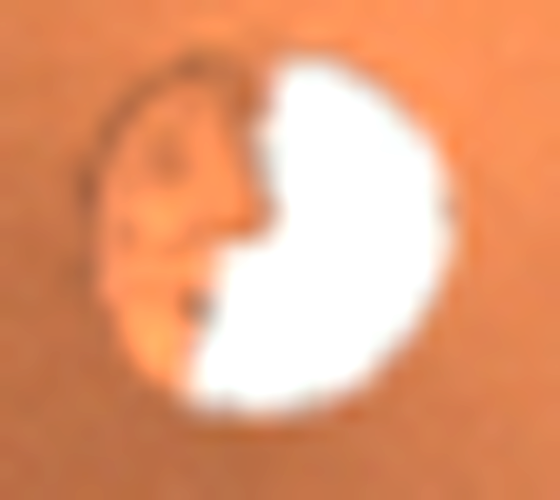

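Call:
move_arm:
  commands:
    - {"tx": 0,"ty": 0,"tz": 0.01,"ax": 0,"ay": 0,"az": 0}
    - {"tx": 0,"ty": 0,"tz": 0.012,"ax": 0,"ay": 0,"az": 0}
    - {"tx": 0,"ty": 0,"tz": 0.009,"ax": 0,"ay": 0,"az": 0}
    - {"tx": 0,"ty": 0,"tz": 0.004,"ax": 0,"ay": 0,"az": 0}
    - {"tx": 0,"ty": 0,"tz": 0.001,"ax": 0,"ay": 0,"az": 0}
    - {"tx": 0,"ty": 0,"tz": 0,"ax": 0,"ay": 0,"az": 0}
    - {"tx": 0,"ty": 0,"tz": 0,"ax": 0,"ay": 0,"az": 0}
    - {"tx": 0,"ty": 0,"tz": 0,"ax": 0,"ay": 0,"az": 0}

```text
time: 33.35
tool_pos: [0.4657, -0.0975, 0.1022]
tcp_rot: [1.424, 1.059, -1.415]
wrist_force: [5.5, 9.6, -0.9]
finger_gap: 0.0226
```

```bash
python3 look.py 19
```

```text
[ 0.4657 -0.0975  0.1022] [[   2.3462 -249.6161]] 0.022607850656580983 [ 5.4664  9.6412 -0.9392]
[[110 105 101  98  96  96  88  90  89  87  27  35  27  31  30  82  97 101 106 109 114 117]
 [107 103 105  96  90  90  89  92  89  79  83  29  36  31  31  32  30  97 104 109 110 112]
 [105  99  98  93  27  81  88  87  84  89  29  29  31  32  38  29  30  29  97 100 108 112]
 [100 102  91  23  31  81  88  91  87  84  25  52  54  59  33  35  31  24  87 102 108 109]
 [102 106  85  32  32  33  28  84  91  87  87  55  51  56  57  38  28  38  27  98 103 103]
 [102  95  29  30  30  46  72  80  86  89  87  27  53  53  46  31  29  25  33 103 102 105]
 [105  92  25  37  43  46  76  78  91  89  93  85  35  36  38  36  32  27  28  30 107 102]
 [100  82  29  30  49  47  60  81  87  90  86  85  31  31  33  26  33  31  30  26 101 108]
 [ 99  85  26  31  44  44  54  59  71  87  57  50  35  30  27  29  29  27  33  28 101 106]
 [102  89  25  28  31  35  64  61  56  61  58  58  32  32  32  33  30  34  33  98 103 107]
 [102  89  30  31  55  58  64  65  62  63  55  45  29  32  35  34  31  27  32  99 103 105]
 [103 100  34  35  59  77  77  68  65  60  39  35  32  34  33  27  40  30  29 105 104 111]
 [105  98  92  30  74  79  84  76  60  56  31  31  29  34  34  25  32  31  98 103 108 111]
 [104  99 101  31  79  74  78  71  58  56  29  28  34  37  33  32  32  35 103 108 109 117]
 [110 103 105 104  76  79  82  58  63  60  29  28  32  29  29  31  36  99 106 109 113 116]
 [111 106 102 102  97  28  54  61  26  33  33  29  30  30  25  93  98 103 109 113 121 122]
 [110 110 107 104 107  97 100  33  30  28  29  28  29  95  96 102 109 111 117 117 120 123]
 [121 115 112 111 107 110 101 103 100 101  97 101 103 104 103 107 114 115 115 119 124 128]]
```

View pics/t19d.png

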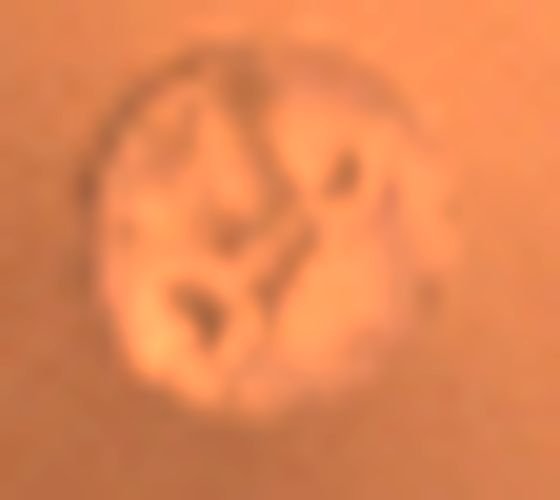

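```bash
python3 - <<'E'
from meas import *
np.set_printoptions(linewidth=220)
s=snap('scene','scene19'); cv2.imwrite('pics/s19d.png',cv2.convertScaleAbs(cv2.resize(s['color'][195:225,278:328,::-1],None,fx=16,fy=16,interpolation=cv2.INTER_CUBIC),alpha=1.2))
P=pts(s); print((P[202:210,284:310,2]*1000).round(0).astype(int)); print(H(P[205,296]),H(P[206,294]),P[206,294],H(P[214,296]),P[214,296])
# top points with z>70 inside throat -> hopper coords
s=load('top19'); P=pts(s)[183:201,191:213].reshape(-1,3); h=H(P); r=np.hypot(h[:,0],h[:,1])
for a,b in((70,99),(50,70),(38,50)):
    k=(P[:,2]*1000>a)&(P[:,2]*1000<b)&(r<27); print(a,b); print(np.c_[h[k],P[k,2]*1000].round(0).astype(int).tolist())
E
```

```text
[[158 159 157 157 154  90  91  92  94  92  91  93  94  95  93  93  90  91  89  86  79  39  40  43  42  46]
 [ 77  76  79  77  82  83  87  89  89  91  89  87  88  89  89  89  89  86  84  80  35  36  35  39  40  43]
 [ 79  76  76  79  77  27  81  85  84  85  84  86  85  87  86  85  84  80  76  34  31  33  36  39  38  38]
 [ 79  77  77  81  77  28  27  30  29  81  84  80  82  83  81  65  73  75  30  29  33  30  31  33  33  36]
 [ 78  78  77  77  79  79  27  30  27  28  26  56  57  58  59  60  54  27  28  28  30  79  79  79  78  79]
 [ 79  77  77  79  78  80  78  29  28  29  28  56  54  56  58  80  81  80  81  79  79  81  80  77  80  79]
 [ 80  81  78  77  77  80  81  29  30  30  78  78  79  80  79  81  79  80  80  79  80  78  79  74  75  77]
 [ 79  79  78  78  78  79  80  81  81  78  79  81  78  79  81  76  78  79  75  75  73  76  71  75  75  71]]
[[30.7585 -9.2397]] [[-40.3249  16.4327]] [0.5003 0.1697 0.0263] [[24.3513 -3.8854]] [0.5565 0.1319 0.0405]
70 99
[[24, 12, 87], [18, 20, 89], [18, 17, 92], [20, 14, 89], [22, 12, 79], [22, 8, 83], [15, 19, 88], [16, 16, 87], [17, 13, 84], [17
[... 525 characters left out ...]
3, 8, 82]]
50 70
[[21, 7, 52], [21, 4, 54], [22, 0, 59], [17, 6, 55], [18, 3, 51], [19, -1, 56], [20, -4, 57], [15, 2, 53], [16, -1, 53], [2, 18, 60], [-1, 18, 54], [0, 14, 59], [3, 5, 57], [5, 3, 50], [-5, 16, 64], [-4, 13, 61], [-2, 10, 56], [-2, 6, 61], [0, 4, 58], [1, 1, 58], [-9, 22, 55], [-9, 19, 58], [-8, 15, 64], [-7, 11, 65], [-6, 8, 62], [-5, 5, 63], [-3, 3, 55], [-13, 21, 59], [-11, 10, 68], [-9, 7, 65], [-8, 5, 60], [-12, 7, 60], [-11, 4, 56], [-15, 6, 58], [-14, 3, 56], [-19, 8, 58], [-19, 4, 63], [-18, 2, 60], [-23, 11, 54], [-23, 7, 61]]
38 50
[[18, -4, 46], [6, 24, 46], [15, -4, 38], [1, 26, 49], [2, 23, 47], [-2, 26, 44], [-1, 23, 44], [-1, 1, 45], [-5, 4, 39], [1, -15, 40]]
```

View pics/s19d.png

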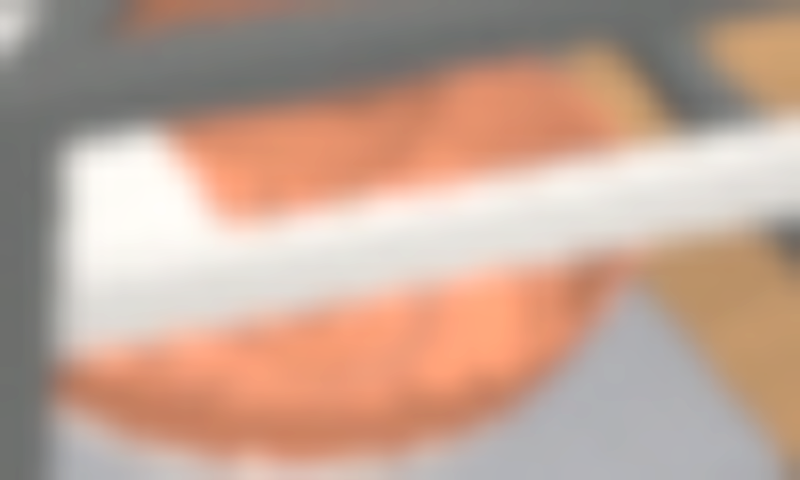

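Call:
move_arm:
  commands:
    - {"tx": 0,"ty": 0,"tz": -0.012,"ax": 0,"ay": 0,"az": 0}
    - {"tx": 0,"ty": 0,"tz": -0.012,"ax": 0,"ay": 0,"az": 0}
    - {"tx": 0,"ty": 0,"tz": -0.008,"ax": 0,"ay": 0,"az": 0}
    - {"tx": 0,"ty": 0,"tz": -0.004,"ax": 0,"ay": 0,"az": 0}
    - {"tx": 0,"ty": 0,"tz": -0.003,"ax": 0,"ay": 0,"az": 0}
    - {"tx": 0,"ty": 0,"tz": -0.003,"ax": 0,"ay": 0,"az": 0}
    - {"tx": 0,"ty": 0,"tz": -0.002,"ax": 0,"ay": 0,"az": 0}
    - {"tx": 0,"ty": 0,"tz": 0,"ax": 0,"ay": 0,"az": 0}

```text
time: 34.25
tool_pos: [0.4769, -0.0579, 0.1022]
tcp_rot: [1.418, 1.058, -1.417]
wrist_force: [0.3, -1.2, 1.1]
finger_gap: 0.0221
```

```bash
python3 look.py 20
```

```text
[ 0.4769 -0.0579  0.1022] [[   1.909 -208.461]] 0.022075613614303564 [ 0.3436 -1.1829  1.0565]
[[ 107  105  105  100  100   89   94   92   88   81   82   78   78   85   85   89   98   98  103  110  112  116]
 [ 103  103  101   95   96   92   99   92   83   79   77   79   80   78   79   76   81   92   99   99  112  106]
 [ 103  100  100   89   95   98   92   91   79   77   81   82   79   80   74   78   78   79   95  101  103  112]
 [ 106  103   92   95   91   87   86   91   87   80   77   79   81   78   78   80   82   81   85  100  108  109]
 [ 102   97   85   88   84   85   87   92   88   84   78   74   88   81   76   77   79   81   78   99  110  107]
 [  96  101   27   31   71   77   91   92   91   88   81   78   77   79   80   78   79   74   78   96  102  103]
 [ 101   87   26   34   78   74   81   94   91   89   89   78   76   86   77   85   77   78   79   78  100  110]
 [  98   91   32   31   73   74   78   91   94   91   88   81   80   80   83   87   81   78   83   80   96  111]
 [  99   84   25   25   43   44   69   81   93   80   77   79   79   77   79   79   76   78   78   77
[... 329 characters left out ...]
   75  103  106  115]
 [ 100  103   89   80   80   82   82   79   74   81   80   81   80   79   80   74   80   79  102   99  104  113]
 [ 107  102   92   77   73   82   76   81   76   80   81   81   83   78   77   74   83   81  103  108  114  108]
 [ 111  107  105   99   26   80   82   80   76   82   76   74   82   77   84   79   83  104  108  110  114  114]
 [ 111  105  100  105   95   79   74   80   75   78   75   80 1450   76   84   98  108  105  105  115  122  122]
 [ 118  106  109  106  104  101  103   80   76   78   78   75   81   94  102  103  107  106  113  116  124  123]
 [ 119  114  112  110  103  105   99   97   99   99   99  104   99  105  113   99  112  112  118  124  123  125]]
```

View pics/t20d.png

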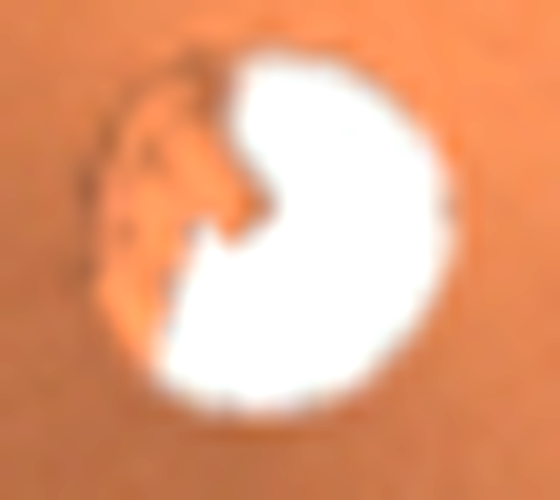

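Call:
move_arm:
  commands:
    - {"tx": 0,"ty": 0,"tz": 0.03,"ax": 0,"ay": 0,"az": 0}
    - {"tx": 0,"ty": 0,"tz": 0.0125,"ax": 0,"ay": 0,"az": 0}
    - {"tx": 0,"ty": 0,"tz": 0,"ax": 0,"ay": 0,"az": 0}
    - {"tx": 0,"ty": 0,"tz": 0,"ax": 0,"ay": 0,"az": 0}
    - {"tx": 0,"ty": 0,"tz": 0,"ax": 0,"ay": 0,"az": 0}
    - {"tx": 0,"ty": 0,"tz": 0,"ax": 0,"ay": 0,"az": 0}

```text
time: 34.9
tool_pos: [0.466, -0.0964, 0.1022]
tcp_rot: [1.425, 1.059, -1.415]
wrist_force: [6.1, 9.5, -1.0]
finger_gap: 0.0227
```

```bash
python3 look.py 21
```

```text
[ 0.466  -0.0964  0.1022] [[   2.3196 -248.4492]] 0.022658930782691808 [ 6.1253  9.4785 -1.0195]
[[105 105  99 101  95  89  86  30  71  64  73  73  27  31  31  89 103 103 107 107 109 116]
 [106  97 100  99  86  30  25  69  74  68  74  69  66  30  32  31  33 101 103 110 110 112]
 [103  97 104  87  30  28  33  71  68  62  66  67  56  37  35  28  27  34 100 102 106 110]
 [103 101  96  27  29  72  75  71  61  65  62  62  57  55  56  36  28  25  91 101 107 114]
 [ 98  98  80  26  70  73  74  76  49  66  66  66  51  59  51  35  31  29  33  99 102 111]
 [101  94  35  35  26  77  80  76  63  61  70  75  57  57  56  36  32  32  29  98 104 109]
 [ 98  91  34  33  46  70  68  60  63  70  64  75  63  41  34  33  31  29  29  33 104 107]
 [ 95  87  29  26  48  57  59  63  64  65  71  70  61  39  33  39  36  30  36  29 104 110]
 [100  90  30  32  37  60  68  65  57  63  64  68  58  28  25  33  32  29  27  27 102 100]
 [100  87  32  58  61  65  63  65  67  49  57  43  32  29  33  28  33  34  35  99 104 105]
 [101  92  23  62  65  71  65  60  67  48  48  40  26  30  26  21  34  31  36  97 108 112]
 [101 100  30  79  79  80  68  71  59  48  44  30  31  28  32  25  29  30  32 104 103 112]
 [106 105  81  76  74  80  80  56  62  47  29  31  34  32  30  31  33  27 102 105 107 111]
 [106 105 102  82  81  75  64  57  32  30  33  30  30  23  28  29  34  28 104 107 111 116]
 [104 106 107  96  28  32  55  30  27  27  32  31  32  30  26  27  31 103 100 111 114 122]
 [113 107 109 102 102  27  28  33  29  27  26  32  31  29  29 101 104 102 103 116 113 122]
 [115 109 111 110 103 101  97  33  29  29  30  32  28 100 103  98 110 107 113 112 123 122]
 [120 114 110 104 107 105 104  99  99 100  99 106 102  98 102 103 105 113 110 123 125 128]]
```

View pics/t21d.png

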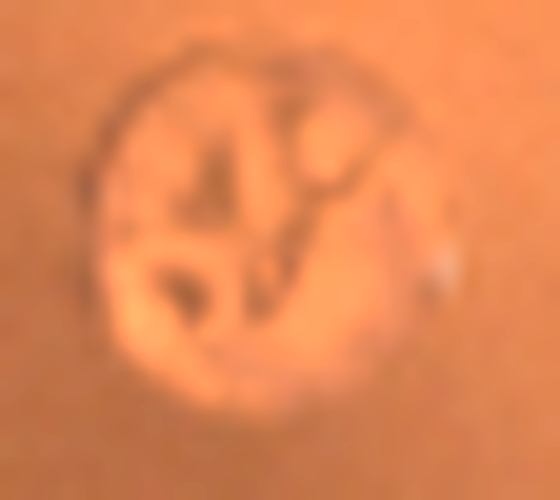

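Call:
move_arm:
  commands:
    - {"tx": 0,"ty": 0,"tz": -0.015,"ax": 0,"ay": 0,"az": 0}
    - {"tx": 0,"ty": 0,"tz": -0.012,"ax": 0,"ay": 0,"az": 0}
    - {"tx": 0,"ty": 0,"tz": -0.006,"ax": 0,"ay": 0,"az": 0}
    - {"tx": 0,"ty": 0,"tz": -0.004,"ax": 0,"ay": 0,"az": 0}
    - {"tx": 0,"ty": 0,"tz": -0.004,"ax": 0,"ay": 0,"az": 0}
    - {"tx": 0,"ty": 0,"tz": -0.003,"ax": 0,"ay": 0,"az": 0}
    - {"tx": 0,"ty": 0,"tz": 0,"ax": 0,"ay": 0,"az": 0}

```text
time: 35.65
tool_pos: [0.477, -0.0576, 0.1022]
tcp_rot: [1.416, 1.057, -1.418]
wrist_force: [-0.1, -4.6, 1.7]
finger_gap: 0.0228
```

```bash
python3 look.py 22
```

```text
[ 0.477  -0.0576  0.1022] [[   1.8956 -208.0838]] 0.022752936771546276 [-0.0672 -4.607   1.6832]
[[109 109  97  95  97  89  83  32  73  77  79  80  78  83  78  91  99 105 105 108 110 116]
 [105 101 103  92  87  28  32  64  73  81  77  79  89  79  79  77  79  97 104 104 108 111]
 [106 101  97  91  30  30  35  70  75  79  77  79  78  76  83  78  81  77  99 105 103 112]
 [100 100  92  32  66  74  72  74  81  71  80  79  86  81  83  80  76  77  86  98 105 104]
 [ 99 102  88  28  67  66  77  75  76  80  81  78  76  81  78  80  75  80  78  93 108 102]
 [100  90  28  24  31  75  76  76  80  76  82  82  84  80  77  82  89  81  76  93 100 107]
 [ 97  90  27  28  42  68  71  79  76  80  80  83  75  77  79  80  80  75  78  74 104 107]
 [102  87  31  26  47  57  61  83  76  86  77  82  72  78  82  79  78  79  81  82 104 104]
 [ 98  84  30  26  60  62  61  71  78  81  77  82  81  85  78  78  81  78  75  78  98 107]
 [104  86  33  63  59  66  62  81  79  80  82  84  76  80  84  80  85  75  79 104 102 108]
 [100  94  31  78  78  74  79  84  79  79  74  80  80  78  79  78  80  82  78  96 104 105]
 [ 99  96  71  78  78  83  80  83  79  78  79  79  75  76  77  79  79  81  76 101 104 109]
 [104 102  86  75  77  78  86  81  81  85  80  83  76  87  85  76  78  77 103 107 105 109]
 [108 104  97  80  80  78  80  75  80  79  80  83  81  85  79  79  81  79 100 106 107 113]
 [110 105 108 102  35  88  75  84  81  82  77  72  84  76  80  78  76 102 109 107 111 115]
 [113 110 101 100 107  79  81  75  73  75  80  77  81  80  80  97 101 106 114 113 119 125]
 [114 113 108 102 103 103 102  76  80  80  82  80  79  93 101 100 105 108 112 115 118 125]
 [116 117 109 105 108 108 106 108  99 103  94 100 102 101 106 111 111 115 116 117 125 127]]
```

View pics/t22d.png

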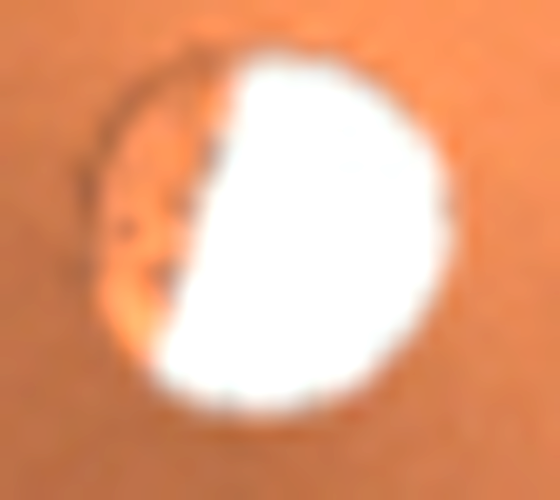

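Call:
move_arm:
  commands:
    - {"tx": 0,"ty": 0,"tz": -0.002,"ax": 0,"ay": 0,"az": 0}
    - {"tx": 0,"ty": 0,"tz": -0.002,"ax": 0,"ay": 0,"az": 0}
    - {"tx": 0,"ty": 0,"tz": 0,"ax": 0,"ay": 0,"az": 0}

```text
time: 36.0
tool_pos: [0.4773, -0.0567, 0.1021]
tcp_rot: [1.41, 1.054, -1.421]
wrist_force: [-2.4, -17.0, 1.9]
finger_gap: 0.0223
```

```bash
python3 look.py 23 | head -1
```

```text
[ 0.4773 -0.0567  0.1021] [[   1.9001 -207.215 ]] 0.022348869195934488 [ -2.3787 -16.9648   1.9346]
```

Call:
move_arm:
  commands:
    - {"tx": 0,"ty": 0,"tz": 0.035,"ax": 0,"ay": 0,"az": 0}
    - {"tx": 0,"ty": 0,"tz": 0.015,"ax": 0,"ay": 0,"az": 0}
    - {"tx": 0,"ty": 0,"tz": 0,"ax": 0,"ay": 0,"az": 0}
    - {"tx": 0,"ty": 0,"tz": 0,"ax": 0,"ay": 0,"az": 0}
    - {"tx": 0,"ty": 0,"tz": 0,"ax": 0,"ay": 0,"az": 0}
    - {"tx": 0,"ty": 0,"tz": 0,"ax": 0,"ay": 0,"az": 0}

```text
time: 36.65
tool_pos: [0.4654, -0.0982, 0.1022]
tcp_rot: [1.425, 1.059, -1.415]
wrist_force: [6.0, 9.7, 0.4]
finger_gap: 0.0229
```

```bash
python3 look.py 24
```

```text
[ 0.4654 -0.0982  0.1022] [[   2.3439 -250.3863]] 0.022949621763022572 [5.9599 9.7433 0.3724]
[[ 108  110  103   98   97   89   89   26   70   71   67   70   31   29   23   90   96  104  108  106  111  111]
 [ 108  104  103   99   84   29   30   68   70   77   72   69   66   25   29   33   32   97  102  101  105  113]
 [ 105  106   99   85   27   29   26   66   69   68   68   62   61   33   38   26   28   28  105  105  109  112]
 [ 106   97   90   27   23   75   71   76   65   66   62   62   56   55   54   32   32   31   89  100  103  109]
 [ 100   94   87   26   68   77   74   73   48   68   66   62   50   53   60   39   40   27   30  106  104  103]
 [  96   97   32   32   26   72   73   69   61   63   68   66   55   55   48   38   33   29   30  100  107  109]
 [  99   89   38   28   44   66   65   61   56   70   68   72   65   42   35   33   34   34   28   33  103  111]
 [ 100   87   31 1450   44   52   67   60   54   66   70   69   66   34   27   37   29   33   36   31  103  107]
 [ 102   86   31   28   62   58   62   60   60   70   64   63   33   33   30   32   34   29   24   26 
[... 328 characters left out ...]
   38  104  101  111]
 [ 104   99   85   76   81   81   71   67   58   43   34   29   31   30   34   31   26   30  102  106  105  114]
 [ 107  100  104   79   78   77   61   61   32   26   27   31   28   34   31   30   35   28  104  102  112 1450]
 [ 107  104  102  101   25   33   31   26   31   36   32   31   33   33   29   24   24  101  101  112  113  114]
 [ 116  107  108  102   99   27   26   31   33   30   25   30   37   27   31  104  103  103  113  113  118  121]
 [ 109  115  108  101   99  105   98   23   27   33   32   27   27  103   99  104  104  102  109  111  122  122]
 [ 119  111  111  115  111  105  104  102   99  101  104  102  103  106  107  114  112  112  113  121  120  123]]
```

View pics/t24d.png

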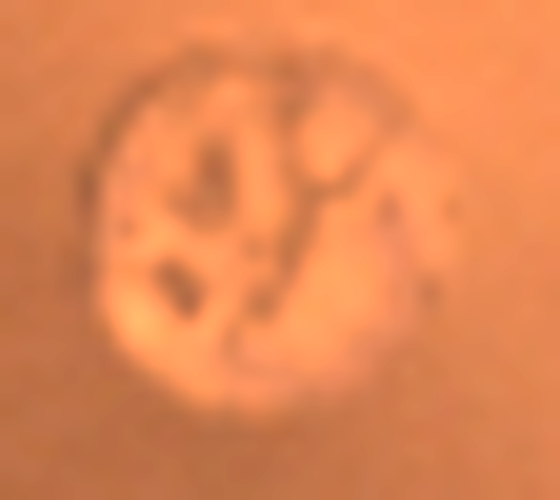

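Call:
move_arm:
  commands:
    - {"tx": 0,"ty": 0,"tz": -0.02,"ax": 0,"ay": 0,"az": 0}
    - {"tx": 0,"ty": 0,"tz": -0.022,"ax": 0,"ay": 0,"az": 0}
    - {"tx": 0,"ty": 0,"tz": 0,"ax": 0,"ay": 0,"az": 0}
    - {"tx": 0,"ty": 0,"tz": 0.012,"ax": 0,"ay": 0,"az": 0}
    - {"tx": 0,"ty": 0,"tz": -0.013,"ax": 0,"ay": 0,"az": 0}
    - {"tx": 0,"ty": 0,"tz": 0.013,"ax": 0,"ay": 0,"az": 0}
    - {"tx": 0,"ty": 0,"tz": -0.013,"ax": 0,"ay": 0,"az": 0}
    - {"tx": 0,"ty": 0,"tz": 0.013,"ax": 0,"ay": 0,"az": 0}
    - {"tx": 0,"ty": 0,"tz": -0.014,"ax": 0,"ay": 0,"az": 0}
    - {"tx": 0,"ty": 0,"tz": 0.034,"ax": 0,"ay": 0,"az": 0}
    - {"tx": 0,"ty": 0,"tz": 0.01,"ax": 0,"ay": 0,"az": 0}
    - {"tx": 0,"ty": 0,"tz": 0,"ax": 0,"ay": 0,"az": 0}
    - {"tx": 0,"ty": 0,"tz": 0,"ax": 0,"ay": 0,"az": 0}
    - {"tx": 0,"ty": 0,"tz": 0,"ax": 0,"ay": 0,"az": 0}

```text
time: 38.1
tool_pos: [0.4656, -0.0976, 0.1022]
tcp_rot: [1.424, 1.059, -1.416]
wrist_force: [7.9, 9.5, -0.5]
finger_gap: 0.0223
```

```bash
python3 look.py 25
```

```text
[ 0.4656 -0.0976  0.1022] [[   2.3249 -249.7143]] 0.02229194024289982 [ 7.8943  9.4855 -0.4801]
[[111 103 101 102  95  92  85  27  69  66  73  69  29  33  30  90  99  99 107 106 110 111]
 [108 104 100  97  88  30  25  64  72  71  71  70  65  27  31  31  32 101 107 106 107 116]
 [109  98  98  96  31  25  32  70  67  64  66  61  61  39  33  24  30  30 102  99 103 113]
 [106  99  96  29  69  68  75  72  59  66  73  66  54  54  58  35  29  33  96 100 102 111]
 [101  98  87  29  70  73  72  78  65  71  65  69  57  57  54  33  35  29  28 100 103 110]
 [100  93  32  29  25  72  70  70  58  64  72  70  47  54  54  36  36  27  32 102 102 109]
 [101  89  30  29  47  68  65  66  61  66  72  68  66  46  42  32  37  34  28  30 101 102]
 [ 96  86  26  32  43  54  59  55  52  59  67  64  65  36  40  39  30  30  27  26  98 110]
 [101  90  28  29  61  65  64  63  52  65  64  59  35  29  30  29  27  31  33  32 104 106]
 [102  90  31  57  60  63  63  57  62  44  46  50  29  37  30  33  28  29  24 100 106 110]
 [100  94  33  60  78  73  65  62  59  49  51  39  28  33  34  30  33  33  30 102 104 112]
 [105  99  30  82  79  80  69  61  59  46  45  30  32  31  34  29  25  28  30 107 108 117]
 [104 100  79  74  76  78  71  57  61  38  33  26  34  28  31  30  30  30  97 102 107 110]
 [104 100 102  78  79  74  54  57  31  32  26  31  27  27  29  32  37  25 102 107 108 114]
 [112 104 101  99  28  31  30  30  31  28  28  32  31  27  30  27  30 102 105 111 113 118]
 [108 109 106  99  94  35  31  30  26  34  32  31  29  32  30  99 103 103 108 111 118 116]
 [114 115 108 106 104 100  94  30  28  27  33  28  29  99 102 102 101 113 111 119 117 126]
 [112 110 112 112 111 105  99 100 102 100 104  96  98 102 107 110 106 116 118 120 123 133]]
```

View pics/t25d.png

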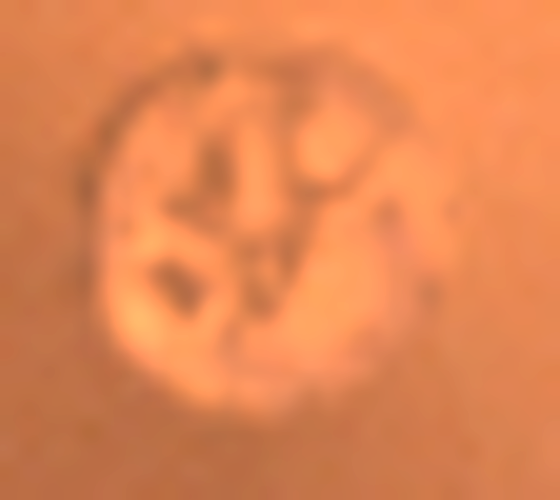

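Call:
move_arm:
  commands:
    - {"tx": 0,"ty": 0,"tz": -0.015,"ax": 0,"ay": 0,"az": 0}
    - {"tx": 0,"ty": 0,"tz": -0.015,"ax": 0,"ay": 0,"az": 0}
    - {"tx": 0,"ty": 0,"tz": -0.008,"ax": 0,"ay": 0,"az": 0}
    - {"tx": 0,"ty": 0,"tz": -0.004,"ax": 0,"ay": 0,"az": 0}
    - {"tx": 0,"ty": 0,"tz": -0.003,"ax": 0,"ay": 0,"az": 0}
    - {"tx": 0,"ty": 0,"tz": -0.002,"ax": 0,"ay": 0,"az": 0}
    - {"tx": 0,"ty": 0,"tz": 0,"ax": 0,"ay": 0,"az": 0}

```text
time: 38.85
tool_pos: [0.4772, -0.057, 0.1021]
tcp_rot: [1.413, 1.056, -1.42]
wrist_force: [0.1, -7.8, 2.9]
finger_gap: 0.0226
```

```bash
python3 look.py 26
```

```text
[ 0.4772 -0.057   0.1021] [[   1.87   -207.5188]] 0.02264015289294716 [ 0.0883 -7.8269  2.9172]
[[ 106  103  105  107  102   96   83   28   69   75   85   80   78   80   74   93  100   98  106  107  114  113]
 [ 104  101   99   96   88   22   28   69   73   77   79   76   81   77   77   78   78   98  100  110  106  110]
 [ 104  101   97   80   27   31   35   73   66   81   80   82   78   82   82   80   78   80   98  105  103  115]
 [ 109  102   90   30   73   68   69   72   80   76   85   77   78   81   78   72   81   79   91  107  101  108]
 [ 101  100   80   30   72   76   75   73   75   79   83   76   78   74   80   79   77   85   84   97  105  110]
 [  97   98   29   32   33   73   74   70   80   84   84   80   82   77   79   85   78   76   79   98  104  106]
 [ 102   90   30   27   46   64   72   83   81   81   80   79   80   76   80   82   79   81   78   79  101  107]
 [  94   85   26   29   42   51   58   75   79   79   85   79   72   78   80   84   79   79   78   79  103  107]
 [1450   84   33   31   54   53   67   79   77   83   76   84   75   80   82   75   79   78   80   8
[... 330 characters left out ...]
   79  105  108  109]
 [ 104  105   83   79   80   77   78   82   79   81   80   75   82   79   77   76   78   80   99  105  109  113]
 [ 107  100   97   83   76   77   74   76   83   79   80   77   74   82   81   77   75   75  104  103  110  115]
 [ 107  103   98   95   33   71   79   85   83   77   76   75   77   78   77   81   82  104   99  108  112  118]
 [ 108  109  107   97   96   80   78   79   80   78   79   83   86   79   77  100  101   97  107  109 1450  120]
 [ 116  113  104  102  104  100  101   81   81   75   78   78   83   97   98  103  108  110  112  119  119  122]
 [ 120  113  116  109  104  106  106  105  103   96  102  104  103  106  108  108  112  112  119  114  120  128]]
```

View pics/t26d.png

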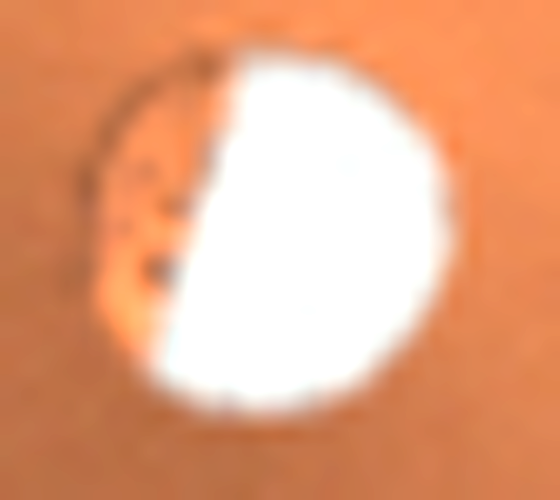

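Call:
move_arm:
  commands:
    - {"tx": 0,"ty": 0,"tz": -0.002,"ax": 0,"ay": 0,"az": 0}
    - {"tx": 0,"ty": 0,"tz": -0.002,"ax": 0,"ay": 0,"az": 0}
    - {"tx": 0,"ty": 0,"tz": -0.0015,"ax": 0,"ay": 0,"az": 0}
    - {"tx": 0,"ty": 0,"tz": 0,"ax": 0,"ay": 0,"az": 0}

```text
time: 39.3
tool_pos: [0.4775, -0.0561, 0.1021]
tcp_rot: [1.405, 1.052, -1.423]
wrist_force: [-4.4, -25.4, 5.1]
finger_gap: 0.0224
```

```bash
python3 look.py 27
```

```text
[ 0.4775 -0.0561  0.1021] [[   1.8711 -206.5234]] 0.02243236063734702 [ -4.4487 -25.4121   5.0967]
[[ 106  108   99   99   95   87   80   31   66   81   86   78   75   86   76   87  101  100  102  107  112  118]
 [ 105  107  103   97   92   32   30   68   73   80   80   78   76   80   75   84   74   97   95  103  113  114]
 [ 101  104   96   86   32   27   31   68   81   83   84   79   78   81   79   81   77   80  101  104  109  109]
 [ 111  102   96   29   70   74   78   73   78   73   80   82   80   78   76   80   79   77   93   99  105  116]
 [ 103   93   80   25   68   72   74   73   77   78   79   80   83   73   80   78   82   81   75   97  102  114]
 [  99   95   32   29   36   78   73   82   76   82   81   76   76   76   78   82   83   81   74  103  104  108]
 [  99   90   29   27   45   68   67   80   81   86   77   80   80   78   80   82   77   79   81   82  104  109]
 [ 100   82   33   29   45   54   56   78   79   81   81   74   80   87   79   76   84   82   84   78   96  107]
 [  98   86   29   27   62   62   83   83   82   83   81   79   87   78   79   77   81   83   82 
[... 333 characters left out ...]
   72  100  104  107]
 [ 104   99   82   71   75   81   77   84   77   79   77   77   79   76   82   79   84   79   97  100  112  116]
 [ 106  103  105   76   77   78   79   81   76   80   78   82   81   75   79   74   81   80  107  108  107  114]
 [ 109  109   99   99   28   84   82   79   78   78   79   83   81   83   76   75   77  102  106  110  118  118]
 [ 110  112  104  101   99   78   76   79   84   78   83   80   78   82   81 1450   99  101  110  120  115  124]
 [ 116  114  109  106  103   98  106   76   77   82   78   82   80   99   97  102  102  110  107  117  116  121]
 [ 117  119  109  109  107  108  101   99  102  104  102  100 1450  106  102  104  114  115  118  122  128  121]]
```

Call:
move_arm:
  commands:
    - {"tx": 0,"ty": 0,"tz": 0.05,"ax": 0,"ay": 0,"az": 0}
    - {"tx": 0,"ty": 0,"tz": 0.001,"ax": 0,"ay": 0,"az": 0}
    - {"tx": 0,"ty": 0,"tz": 0,"ax": 0,"ay": 0,"az": 0}
    - {"tx": 0,"ty": 0,"tz": 0,"ax": 0,"ay": 0,"az": 0}
    - {"tx": 0,"ty": 0,"tz": 0,"ax": 0,"ay": 0,"az": 0}
    - {"tx": 0,"ty": 0,"tz": 0,"ax": 0,"ay": 0,"az": 0}

```text
time: 39.95
tool_pos: [0.4659, -0.0965, 0.1022]
tcp_rot: [1.424, 1.059, -1.416]
wrist_force: [6.4, 9.0, 0.7]
finger_gap: 0.0229
```

```bash
python3 look.py 28; python3 - <<'E'
from meas import *
s=snap('scene','scene28')
P=pts(s); np.set_printoptions(linewidth=220); print((P[200:222,282:318,2]*1000).round(0).astype(int))
cv2.imwrite('pics/s28d.png',cv2.resize(s['color'][195:225,278:328,::-1],None,fx=16,fy=16,interpolation=cv2.INTER_CUBIC))
s0=load('top28'); P=pts(s0)[183:201,191:213].reshape(-1,3); h=H(P); r=np.hypot(h[:,0],h[:,1])
for a,b in((70,99),):
    k=(P[:,2]*1000>a)&(P[:,2]*1000<b)&(r<29); print(np.c_[h[k],P[k,2]*1000].round(0).astype(int).tolist())
E
```

```text
[ 0.4659 -0.0965  0.1022] [[   2.3052 -248.5404]] 0.02291428425643491 [6.3537 8.9574 0.6895]
[[ 110  104  106  106  101   86   84   27   67   70   68   69   30   28   27   87   94  101  105  108  114  118]
 [ 108  102   99   94   93   32   27   68   72   71   74   73   69   30   29   30   29  100   99  100  107  111]
 [  99  102   97   90   32   33   27   70   68   66   69   60   60   34   36   33   28   34   96  103  105  111]
 [ 103   99   90   27   71   72   71   71   68   67   68   70   53   54   57   35   28   33   94  103  105  110]
 [ 102  101   85   23   72   71   75   74   64   68   66   68   55   53   55   29   35   33   33  100  108  104]
 [ 101   91   29   31   27   76   73   71   60   65   63   65   65   56   53   37   36   30   25  100  102  102]
 [ 102   88   28   30   46   67   69   61   61   67   72   68   65   43   39   33   34   26   29   34   97  110]
 [  98   90   33   23   44   53   57   59   55   65   70   69   65   32   40   34   27   29   30   33  107  107]
 [ 100   86   26   27   54   66   64   69   55   64   65   57   32   32   32   31   34   29   28   27  
[... 3986 characters left out ...]
 46  47  49  50  51  50  52  52  54  52  55  54  53  54  51  51  52  50  48  45  44  42  36  32  22  24  23  21  24  25  22  24]
 [ 25  26  35  36  38  42  44  43  43  47  45  47  47  47  46  48  48  46  46  47  45  44  41  40  36  32  23  22  23  22  23  25  27  24  23  22]]
[[22, 16, 72], [23, 13, 71], [24, 10, 74], [25, 7, 73], [18, 19, 70], [13, 24, 72], [14, 21, 71], [15, 18, 71], [18, 5, 70], [8, 26, 72], [9, 23, 71], [10, 19, 75], [11, 16, 74], [6, 21, 76], [7, 18, 73], [8, 15, 71], [8, 5, 72], [-12, 18, 82], [-11, 16, 79], [-9, 14, 71], [-16, 20, 84], [-15, 18, 80], [-14, 14, 81], [-12, 13, 70], [-18, 20, 75], [-18, 17, 76], [-17, 14, 79], [-16, 11, 75], [-21, 16, 75], [-19, 14, 71]]
```

View pics/t28d.png

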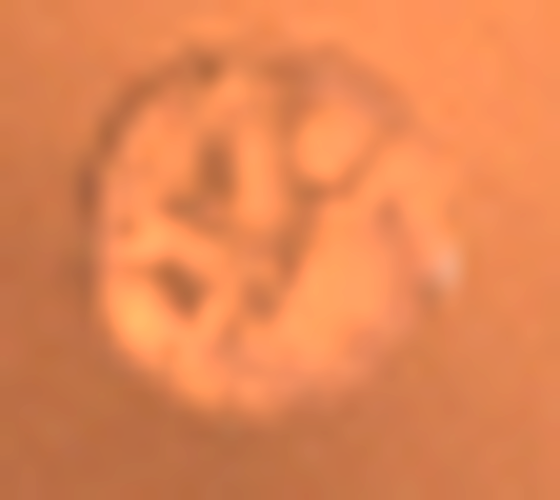

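View pics/s28d.png

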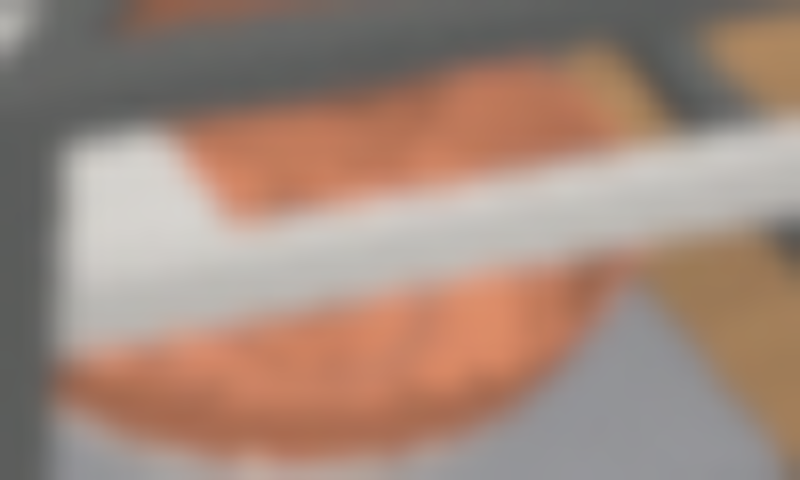

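Call:
move_arm:
  commands:
    - {"tx": 0,"ty": 0,"tz": -0.015,"ax": 0,"ay": 0,"az": 0}
    - {"tx": 0,"ty": 0,"tz": -0.026,"ax": 0,"ay": 0,"az": 0}
    - {"tx": 0,"ty": 0,"tz": 0.024,"ax": 0,"ay": 0,"az": 0}
    - {"tx": 0,"ty": 0,"tz": -0.025,"ax": 0,"ay": 0,"az": 0}
    - {"tx": 0,"ty": 0,"tz": 0.026,"ax": 0,"ay": 0,"az": 0}
    - {"tx": 0,"ty": 0,"tz": -0.026,"ax": 0,"ay": 0,"az": 0}
    - {"tx": 0,"ty": 0,"tz": 0.026,"ax": 0,"ay": 0,"az": 0}
    - {"tx": 0,"ty": 0,"tz": 0.018,"ax": 0,"ay": 0,"az": 0}
    - {"tx": 0,"ty": 0,"tz": 0,"ax": 0,"ay": 0,"az": 0}
    - {"tx": 0,"ty": 0,"tz": 0,"ax": 0,"ay": 0,"az": 0}
    - {"tx": 0,"ty": 0,"tz": 0,"ax": 0,"ay": 0,"az": 0}

```text
time: 41.15
tool_pos: [0.4654, -0.0984, 0.1022]
tcp_rot: [1.424, 1.059, -1.416]
wrist_force: [7.4, 8.8, -0.6]
finger_gap: 0.0226
```

```bash
python3 look.py 29
```

```text
[ 0.4654 -0.0984  0.1022] [[   2.3646 -250.5733]] 0.022565171185803062 [ 7.3698  8.7565 -0.6009]
[[ 104  106  102  101  100   92   80   31   66   74   69   70   24   32   32   95   97  101  104  108  112  119]
 [ 107  110   97  101   85   28   30   71   74   70   69   73   67   26   31   26   29   97  104  103  107  117]
 [ 106  104   96   92   26   25   29   65   70   61   67   62   63   35   38   26   29   32  103  104  104  107]
 [ 100   98   96   32   76   69   69   68   61   67   65   66   51   62   56   36   26   27   91  100  103  107]
 [ 103  101   84   33   76   76   73   73   63   70   69   64   57   52   58   38   30   34   30  102  101  109]
 [  96   96   32   27   33   76   74   74   61   68   69   69   50   52   56   31   37   33   29  102  102  116]
 [ 103   89   27   33   54   68   67   64   56   66   67   70   61   43   35   35   36   28   29   38  107  106]
 [  99   89   32   25   47   52   62   60   61   63   60   70   61 1450   41   30   31   28   31   29   98  107]
 [  99   89   29   29   62 1450   63   62   62   61   64   66   29   37   32   30   34   33   25   
[... 331 characters left out ...]
   29  102  105  109]
 [ 103   96   84   81   77   79   68   59   54   45   32   32   31   32   31   29   28   32   95  100  106  113]
 [ 105   97   95   73   77   78   59   57   30   33   36   30   33   30   29   26   29   34  102  104  112  115]
 [ 108  101  100   93   34   34   36   31   29   33   31   28   34   34   33   28   30  107  104  107  108  125]
 [ 107  107  106  103   97   31   32   28   36   33   33   29   31   30   25   97  101  103  101  114  113  123]
 [ 111  111  109  109  106   99   99   32   31   31   28   31   29   99   99  101  109  110  114  115  118  123]
 [ 118  115  114  104  107  107  105  103  105  102  100   95  103  104  107  104  112  120  114  126  123  130]]
```

View pics/t29d.png

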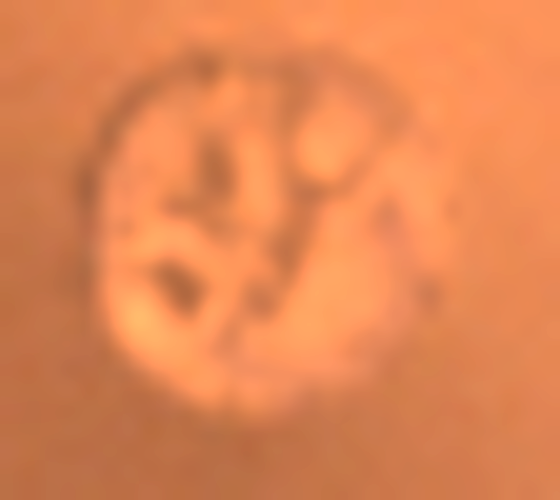

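Call:
move_arm:
  commands:
    - {"tx": 0,"ty": 0,"tz": -0.02,"ax": 0,"ay": 0,"az": 0}
    - {"tx": 0,"ty": 0,"tz": -0.022,"ax": 0,"ay": 0,"az": 0}
    - {"tx": 0,"ty": 0,"tz": -0.005,"ax": 0,"ay": 0,"az": 0}
    - {"tx": 0,"ty": 0,"tz": 0.01,"ax": 0,"ay": 0,"az": 0}
    - {"tx": 0,"ty": 0,"tz": -0.011,"ax": 0,"ay": 0,"az": 0}
    - {"tx": 0,"ty": 0,"tz": 0.008,"ax": 0,"ay": 0,"az": 0}
    - {"tx": 0,"ty": 0,"tz": -0.008,"ax": 0,"ay": 0,"az": 0}
    - {"tx": 0,"ty": 0,"tz": 0.006,"ax": 0,"ay": 0,"az": 0}
    - {"tx": 0,"ty": 0,"tz": -0.006,"ax": 0,"ay": 0,"az": 0}
    - {"tx": 0,"ty": 0,"tz": 0.006,"ax": 0,"ay": 0,"az": 0}
    - {"tx": 0,"ty": 0,"tz": -0.006,"ax": 0,"ay": 0,"az": 0}
    - {"tx": 0,"ty": 0,"tz": 0.05,"ax": 0,"ay": 0,"az": 0}
    - {"tx": 0,"ty": 0,"tz": -0.002,"ax": 0,"ay": 0,"az": 0}
    - {"tx": 0,"ty": 0,"tz": 0,"ax": 0,"ay": 0,"az": 0}
    - {"tx": 0,"ty": 0,"tz": 0,"ax": 0,"ay": 0,"az": 0}
    - {"tx": 0,"ty": 0,"tz": 0,"ax": 0,"ay": 0,"az": 0}

```text
time: 42.8
tool_pos: [0.4654, -0.0984, 0.1022]
tcp_rot: [1.425, 1.059, -1.416]
wrist_force: [8.0, 9.7, -0.1]
finger_gap: 0.0226
```

```bash
python3 look.py 30
```

```text
[ 0.4654 -0.0984  0.1022] [[   2.3322 -250.6006]] 0.022637927920398395 [ 8.0325  9.7449 -0.0914]
[[ 109  106  103  104   96   92   86   32   65   62   68   66   32   32   28   92  103   98  107  108  112  119]
 [ 108   99  104  100   94   24   33   69   66   67   67   67   62   29   27   28   32   96   97  104  111  117]
 [ 103  104   97   88   30   28   27   66   69   73   63   59   62   35   32   25   28   28   97  100  102  110]
 [ 102  103   90   30   67   70   76   70   65   65   68   69   61   51 1450   39   32   26   89  100  104  111]
 [  96   97 1450   32   69   69   69   72   60   69   68   65   57   54   56   38   32   27   30  101  106  109]
 [  97   98   31   21   33   74   70   66   59   65   63   67   52   56   53   31   37   29   28   95  106  104]
 [ 101   86   27   36 1450   66   64   71   62   71   69   68   62   40   40   33   31   35   30   32  103  107]
 [  93   90   26   30   42   59   61   57   63   70   66   67   66   29   33   39   31   37   28   30   99  102]
 [  99   87   27   31   61   65   70   65   60   66   62   62   29   33   31   29   28   27   30   
[... 331 characters left out ...]
   27  101  105  114]
 [ 103   99   86   80   78   78   63   57   63   47   28   27   26   33   25   30   31   28   97  100  108  108]
 [ 104  103  101   76   76   82   54   53   31   36   32   27   26   28   32   28   30   32   99  106  109  111]
 [ 110  110  105  101   32   29   27   29   22   28   30   31   33   34   31   32   27  106  106  113  111  112]
 [ 112  109  103  104  100   28   33   27   28   31   32   30   31   35   26   99  100  104  110  111  116  122]
 [ 112  112  112  108  102  102  100   31   29   24   30   27   28   98   99   98  111  106  108  117  123  117]
 [ 115  115  115  112  108  106   99  105   99   99   96  102   97  105  101  106  112  111  121  120  122  123]]
```

View pics/t30d.png

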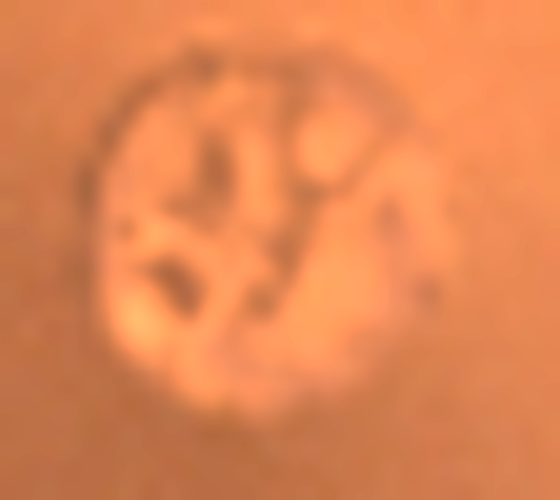

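```bash
python3 - <<'E'
from meas import *
s=snap('scene','scene31')
g=cv2.cvtColor(s['color'],cv2.COLOR_RGB2GRAY).astype(float)
c=222;px=[]
for v in range(215,220):
    w=np.arange(c-2,c+4);k=w[np.argmin(g[v,w])];a,b,d=g[v,k-1:k+2];px.append((k+.5*(a-d)/(a-2*b+d),v));c=k
print(H(onz(s,px,.075)))
cv2.imwrite('pics/s31c.png',cv2.resize(s['color'][190:240,200:260,::-1],None,fx=12,fy=12,interpolation=cv2.INTER_CUBIC))
a=load('scene12'); 
for t in (a,s):
    c=cv2.cvtColor(t['color'],cv2.COLOR_RGB2HSV).astype(float); print([round(float((np.clip(c[v,216:236,1]-75,0,None)*(c[v,216:236,2]>165)*np.arange(216,236)).sum()/(np.clip(c[v,216:236,1]-75,0,None)*(c[v,216:236,2]>165)).sum()),2) for v in (223,224,225,226)])
E
```

```text
[[   3.7134 -248.4284]
 [   9.001  -249.4643]
 [  14.4196 -249.9432]
 [  19.9277 -249.9991]
 [  25.2735 -250.4374]]
[225.37, 225.76, 226.09, 226.44]
[225.45, 225.77, 226.1, 226.45]
```

View pics/s31c.png

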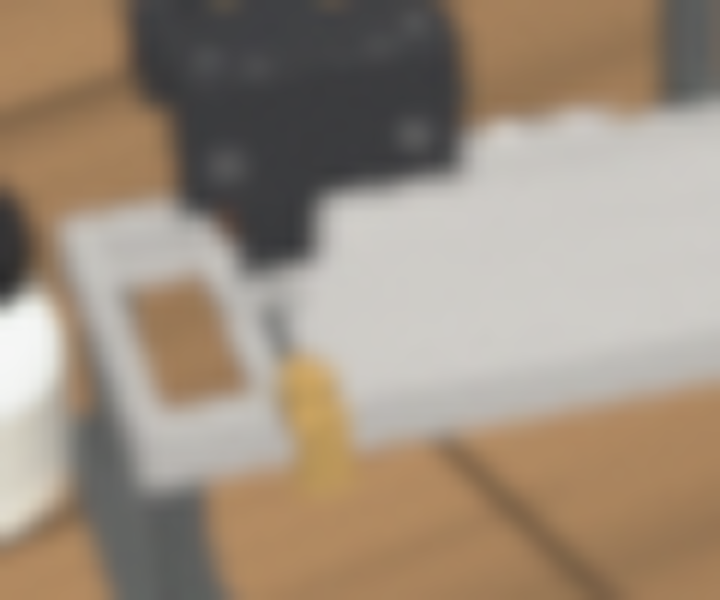

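View pics/scene31.png

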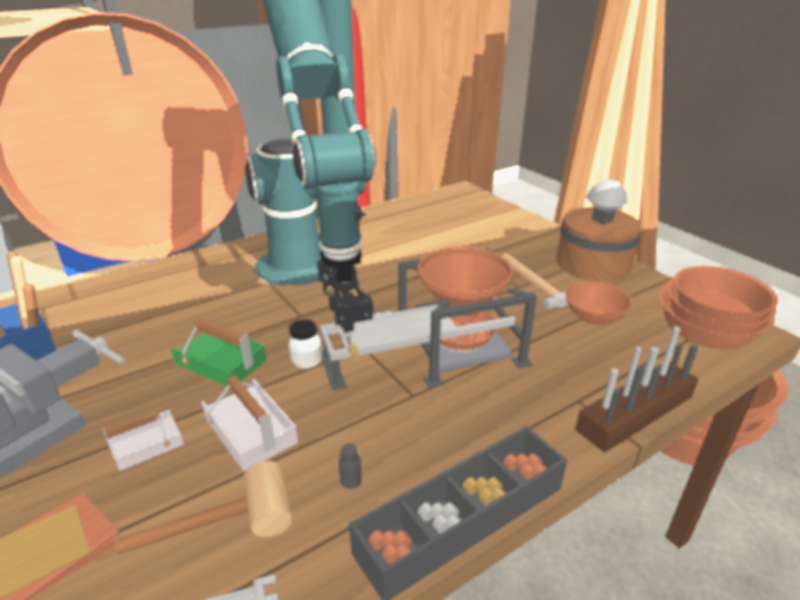

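```bash
python3 -c "
from bench import arm
o=arm.observe(); print(o['time'],o['tool_pos'],o['joint_velocities'].round(3))
print(arm.job_done())"
```

```text
42.9 [ 0.46542143 -0.09831076  0.10217303] [ 0.001 -0.002 -0.    -0.001 -0.    -0.002]
the job is handed in; nothing more can be done
None
```

I handed the job in at 42.9 s with the gate held at the index. One rivet may not be lying freely in the dish.

- **Pouring:** I tipped all five rivets from the larger white tray into the funnel with the gate shut. The pictures showed the tray empty, and I stood it upright back in its original place.
- **Gate:** I pulled the gate by its knob to about 61.8 mm out from shut. The two views put the index 61 to 62.5 mm out, so alignment is good to about 1 mm. The index showed no shift in the last picture compared with before the pull.
- **Rivets:** On the first opening the rivets piled up, with one rivet's top about 90 mm high, inside the throat. I ran the gate part-way in and back out several times. That knocked that rivet down onto the heap.
- **Remaining doubt:** The last depth picture shows the five rivets as one still heap, nearly all of it below the throat's lower end at 82 mm. One rivet is propped up at roughly 80–85 mm and may be leaning on the throat's edge. Further taps and a push of about 32 N did not move it, so I left it rather than press harder.
- **Other things:** Nothing else on the bench looked disturbed in the last scene picture.

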